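# Drive the spring pins home in a batch of seat hinge arms

## Task

Drive the spring pins home in all the steel hinge arms lying on the bench: lay each arm in a nest of the pinning jig, boss in the pocket and pin up, swing the jig's leaf over and lower it gently onto them, then strike the sprung punches above them down with quick blows of the mallet (never push a punch with the gripper) until every pin is fully in. Then open the leaf right back again, put the finished arms in the grey tray and the mallet back on its rest as you found it, and leave the other things on the bench alone.

Things in the scene. Friction and masses are not known exactly. Their poses are not given: they have to be found in the camera images.
- jig: pinning jig fixed on the bench: dark steel base plate 235 (its x) x 185 x 20 mm, y from -50 to +135 mm, with three nests in a row along its x, 64 mm apart: each a 41 mm square pocket with 10 mm high walls and a 22 mm slot out towards the jig's -y. Origin on the bench. The leaf's hinge axis runs along its x at y 95 mm, z 71 mm; two back-stop posts, 112 mm high, stand behind it
- nest0 (a point): centre of the pocket floor of the nest at the jig's x = -64 mm, y = 10 mm, 20 mm above the bench. A hinge arm is in it when its boss stands in the pocket on this floor and its bar lies in the slot, pointing to the jig's -y; the last 50 mm of the bar then stick out past the plate, 20 mm above the bench, free to be gripped
- nest1 (a point): the same for the middle nest (jig x = 0)
- nest2 (a point): the same for the nest at the jig's x = +64 mm
- leaf (a joint): angle of the aluminium leaf (165 x 130 x 10 mm, 0.7 kg): 0 = down on its stop, level, its underside 66 mm above the bench; 1.57 = upright; 1.95 = fully open, leaning back on its back stop away from the nests, as at the start. Let go forward of upright, it falls shut
- leaf_handle (a point): middle of the leaf's round steel handle bar, 14 mm thick, 110 mm long, parallel to the hinge and 184 mm from it, 37 mm clear of the leaf's edge. With the leaf down it is 79 mm above the bench. The bar can turn in a light grip as the leaf swings
- ram0_top (a point): centre of the flat top (28 mm across) of the sprung punch over nest0, 111 mm above the bench when the leaf is down. It goes down through the leaf up to 18 mm against a spring (4 to 8 N) and comes back up by itself; from about 4 mm on it drives the pin of a hinge arm below it (6 N more), which is home at 16 mm
- ram1_top (a point): the same for the punch over nest1
- ram2_top (a point): the same for the punch over nest2
- ram0 (a joint): travel of the punch over nest0: 0 = up, 0.018 m = fully down
- ram1 (a joint): the same for the punch over nest1
- ram2 (a joint): the same for the punch over nest2
- hingearm_a: steel seat hinge arm, 0.34 kg: a round boss 36 mm across and 24 mm high, from which a bar 16 mm wide and 16 mm high runs out along the arm's own x to 110 mm from the boss centre. Origin: centre of the boss's underside. Pin upwards when z is up
- hingearm_b: steel seat hinge arm, 0.34 kg: a round boss 36 mm across and 24 mm high, from which a bar 16 mm wide and 16 mm high runs out along the arm's own x to 110 mm from the boss centre. Origin: centre of the boss's underside. Pin upwards when z is up (like hingearm_a; any of the three may be absent)
- hingearm_c: steel seat hinge arm, 0.34 kg: a round boss 36 mm across and 24 mm high, from which a bar 16 mm wide and 16 mm high runs out along the arm's own x to 110 mm from the boss centre. Origin: centre of the boss's underside. Pin upwards when z is up (like hingearm_a; any of the three may be absent)
- pin_a (a joint): how far the 10 mm spring pin in the boss of hingearm_a is driven: 0 = only started, 14 mm proud of the boss; 0.012 m = fully home, 2 mm proud. It stays where it is driven
- pin_b (a joint): how far the 10 mm spring pin in the boss of hingearm_b is driven: 0 = only started, 14 mm proud of the boss; 0.012 m = fully home, 2 mm proud. It stays where it is driven
- pin_c (a joint): how far the 10 mm spring pin in the boss of hingearm_c is driven: 0 = only started, 14 mm proud of the boss; 0.012 m = fully home, 2 mm proud. It stays where it is driven
- mallet: hide-faced mallet, 0.42 kg: head 48 mm across, 90 mm long along the mallet's z; origin: centre of the head's lower face. Wooden handle 24 mm wide, 30 mm high, along the mallet's -x to 225 mm from the head's axis, at z 45 mm; it balances about 45 mm from the axis. At the start it lies in its rest, lower face on the board, handle level in the fork
- rest: plywood mallet rest fixed on the bench: board 275 x 85 x 12 mm with a fork for the handle 190 mm to the -x of its origin: its seat is 42 mm above the bench, the cheeks 72 mm high and 32 mm apart. Origin: on the bench, under the place of the head's axis; the mallet lies with its x along the rest's x
- tray: open grey tray fixed on the bench, outside 200 (its x) x 215 (its y) x 40 mm, walls and floor 4 mm thick, empty at the start. Origin: centre of its underside
- screwdriver: screwdriver 200 mm long lying on the bench beyond the work; not to be touched
- jar: closed glass jar, 60 mm across, 90 mm high; not to be touched
- offcut: wood offcut 55 x 90 x 35 mm; not to be touched
There are look-alikes about, which are no part of the job. What is shaped like the hingearm_c but green or purple is not meant.

How it is judged:
By the outcome, as a careful person would: the job done as asked, in the order asked, and still so for the second after the job is handed in, with the robot touching nothing.
Of hingearm_a, hingearm_b, hingearm_c only 2 to 3 are there at a start; the rules pass over those that are not, and their reading is None.
At some moment in a run one of hingearm_a, hingearm_b, hingearm_c may be knocked a few centimetres aside while the robot is not near it.
It also fails if it takes over 210 s, if anything falls off the work surface, if the arm or the gripper's body presses on something with over 40 N, if the wrist force passes 120 N, or if a joint passes its speed limit or range.

## Robot

A 7-joint arm with a two-finger parallel gripper is mounted at the origin on the work surface. World frame = base frame: x ahead of the robot, y to its left, z up, the work surface at z = 0. Lengths are in m, angles in rad, forces in N, time in s.
With the tool pointing down it reaches from about 0.4 to 0.85 m from the base axis. Payload 10.4 kg.
Tool frame: the origin (TCP) lies at the very end of the fingers, on their centre line; the grasp point (between the pads) lies manip.hold_point_z behind it (manip.hold_point_z is the distance from the TCP to the grasp point, in m); z points along the fingers, x is the direction in which the jaws open and shut, and the axes are right-handed (so a half turn about z gives the same grasp; the last joint's range is limited). The gripper opens to 85 mm and grips with 20 to 120 N. Pads are 22 mm wide; open, the fingers measure 114 mm over their backs; the gripper's body (76 mm by 85 mm) begins 54 mm behind the grasp point. The pads swing forward as they close: fully open they stand 13 mm farther back than shut.
Start: joints at [-1.144, 0.332, -0.065, 1.46, 0.022, 1.35, -0.088], TCP at [0.272, 0.563, 0.231] pointing down, gripper open.
Joint ranges: [-2.6, 2.6], [-0.5, 2.12], [-1.47, 1.34], [0.16, 2.42], [-1.27, 4.41], [0.06, 2.06], [-2.6, 2.6]. Speed limits (rad/s): [2.22, 2.22, 2.79, 2.79, 3.14, 3.14, 3.14].

## Interface

Orientations are given as a unit quaternion [x, y, z, w].
In Python, from workcell import readout, camera, camera_info, manip gives the robot as it stands.
- The arm moves only by the tool play_rows, never from a script. Its argument "rows" is a list of rows, each a list of 3 entries, a list of its own where there are three numbers: the shift along the world's x, y, z in mm, then the turn, a rotation vector about the world's x, y, z in degrees, then the finger opening in mm, from 0 to 85.4. In form: [[[tx, ty, tz], [rx, ry, rz], fingers], ...]. A call has 1 to 12 rows; each row shifts and turns the commanded pose from where the row before left it; what a row does not reach is not made up. A row lasts 1/8 s, in which the tool goes at most 62.5 mm and 10.7 degrees, less where a joint would pass 70% of its speed; a pose out of reach is approached as far as the arm can. A call with a gripper value outside its range is refused whole. The fingers move at their own pace and stop on an object; "force" is the grip in N (left out, the last holds). Time passes only in rows, so rows that do not move let the fingers close. It gives the time, the measured TCP pose, the force and the opening at its end, in the units of the state.
- readout.get_obs(): the state, without advancing time (a new reading comes with each control period).
- camera(name): name is "scene" or "top" or "wrist"; returns the picture (400x640x3 uint8, blue, green, red); there is no depth.
- camera_info(name): a dict with "fx", "fy", "cx", "cy" (pixels), "world_from_camera" (4x4, takes a point from camera to world coordinates). Camera axes: x right, y up, looking along -z (the intrinsics and any distortion apply to the point x, -y, -z); pixel columns grow to the right and rows downward; lengths in m; the calibration is good to about 2 mm. The wrist camera is an equidistant fisheye: a pixel r from the principal point sees the ray r / f radians off the axis. A picture is of the moment at which its call begins: read the wrist's pose just before it. camera_info takes no time and is no camera call; for the wrist camera it gives the pose at the moment of the call.
- manip.hand_in(): hands the job in, once; it reports no verdict.
The state is a dict: "clock": time; "joint_pos": joint angles; "joint_velocities": joint speeds; "tau": joint torques, N m; "position": TCP position; "ee_rot": TCP orientation; "ft_force": force on the tool from outside, world axes, zero at the start; "torque": the same for the moment, N m; "grip_width": opening from 0.0 (shut) to 1.0 (fully open).
Only numpy, scipy, OpenCV 4.12 (cv2) and the standard library are available. Lean on these libraries where they do the work, as an engineer would, in place of code of your own. Each camera call takes 0.05 s, during which the arm holds its last target.

## Working session

There is one attempt and no reset: what is moved stays moved. The work goes in short steps, Python scripts to look and compute and a tool call to move; the robot and the scene stay as the last step left them, time stands still between calls to the robot, and variables do not carry over. Pictures are saved under pics/ and viewed, and the job is handed in when it is done.

Besides the shell and the picture viewer there is one more tool, called after "Emit:" as name(argument=value, ...) on one line, values as JSON. play_rows: Moves the arm, as the interface text tells. Its arguments: {"type":"object","properties":{"rows":{"type":"array"},"force":{"type":"number"}},"required":["rows"]}

```bash
ls; mkdir -p pics; cat > /tmp/a.py <<'E'
E
python3 - <<'E'
from workcell import readout,camera,camera_info,manip
import cv2,numpy as np
print(readout.get_obs()); print(manip.hold_point_z, dir(manip))
for n in ("scene","top","wrist"):
    i=camera_info(n); print(n,{k:(np.round(v,4).tolist() if not isinstance(v,str) else v) for k,v in i.items()})
    cv2.imwrite(f"pics/{n}0.png",camera(n))
E
```

```text
pics
{'clock': 0.0, 'joint_pos': array([-1.1436189 ,  0.33289363, -0.06470594,  1.46096779,  0.02160093,
        1.3499224 , -0.08851909]), 'joint_velocities': array([-0.00158693, -0.00026615, -0.00017076, -0.00113253,  0.00088269,
       -0.00048435,  0.0004505 ]), 'tau': array([-7.81808048e-04, -6.25446796e+01,  4.85885376e-02, -3.91592002e+01,
        1.61263818e-02,  1.01758976e-02,  5.48337226e-06]), 'position': array([0.27155921, 0.56248149, 0.23048973]), 'ee_rot': array([ 8.46981949e-01,  5.31621123e-01, -6.14057498e-04,  4.26715496e-04]), 'ft_force': array([ 0.0026544 , -0.07649709, -0.08953121]), 'torque': array([-0.02095193,  0.0294273 ,  0.01807837]), 'grip_width': 0.9979590754010469}
0.0187 ['MotionError', '__class__', '__delattr__', '__dict__', '__dir__', '__doc__', '__eq__', '__format__', '__ge__', '__getattribute__', '__getstate__', '__gt__', '__hash__', '__init__', '__init_subclass__', '__le__', '__lt__', '__module__', '__ne__', '__new__', '__reduce__', '__reduce_ex__', '__repr__', '__setattr__', '__sizeof__', '__str__', '__subclasshook__', '__weakref__', 'hand_in', 'hold_point_z']
scene {'fx': 421.8658, 'fy': 421.8658, 'cx': 318.486, 'cy': 197.5763, 'world_from_camera': [[0.4551, -0.5815, 0.6744, 1.1594], [0.8903, 0.3091, -0.3343, -0.3247], [-0.0141, 0.7525, 0.6584, 0.6794], [0.0, 0.0, 0.0, 1.0]]}
top {'fx': 413.5464, 'fy': 413.5464, 'cx': 322.4422, 'cy': 198.8757, 'world_from_camera': [[0.0193, 0.9978, -0.0636, 0.5036], [-0.9998, 0.0189, -0.0072, -0.0542], [-0.0059, 0.0638, 0.9979, 1.1256], [0.0, 0.0, 0.0, 1.0]]}
wrist {'fx': 309.7069, 'fy': 309.7069, 'cx': 317.849, 'cy': 201.2929, 'world_from_camera': [[0.4341, -0.8559, -0.281, 0.199], [0.9009, 0.412, 0.1368, 0.5975], [-0.0013, -0.3125, 0.9499, 0.3724], [0.0, 0.0, 0.0, 1.0]]}
```

View pics/scene0.png

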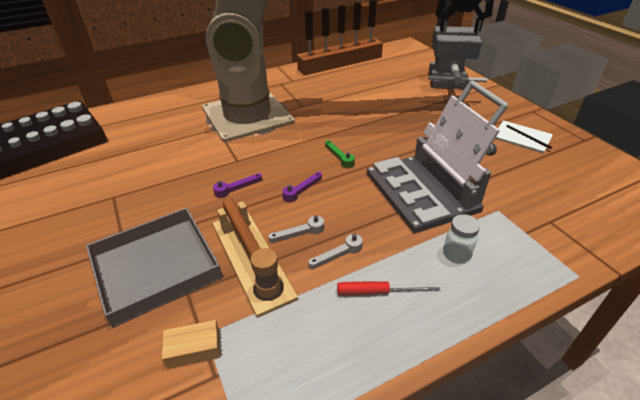

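View pics/top0.png

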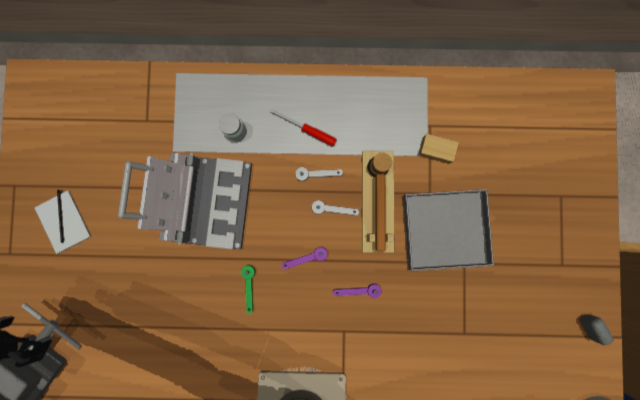

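View pics/wrist0.png

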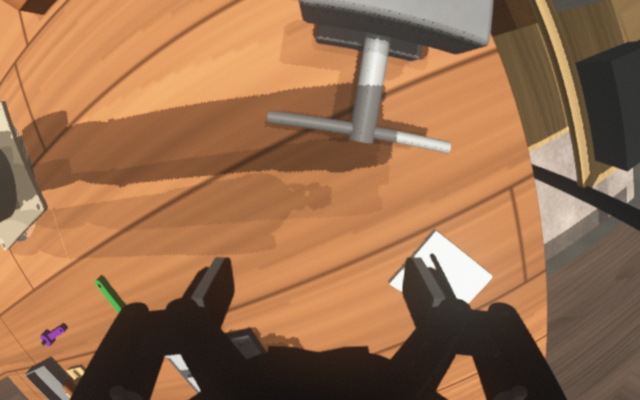

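```bash
cat > h.py <<'E'
import cv2,numpy as np
from workcell import readout,camera,camera_info,manip
from scipy.spatial.transform import Rotation as R
def ray(n,u,v,info=None):
    i=info or camera_info(n); T=np.array(i["world_from_camera"])
    x=(u-i["cx"]);y=(v-i["cy"])
    if n=="wrist":
        r=np.hypot(x,y);th=r/i["fx"];s=np.sin(th)/max(r,1e-9);d=np.array([x*s,-y*s,-np.cos(th)])
    else: d=np.array([x/i["fx"],-y/i["fy"],-1.])
    return T[:3,3],T[:3,:3]@d
def onz(n,u,v,z,info=None):
    o,d=ray(n,u,v,info); return o+d*(z-o[2])/d[2]
def proj(n,p,info=None):
    i=info or camera_info(n);T=np.array(i["world_from_camera"]);q=T[:3,:3].T@(np.array(p)-T[:3,3])
    x,y,z=q[0],-q[1],-q[2]
    if n=="wrist":
        r=np.hypot(x,y);th=np.arctan2(r,z);return np.array([i["cx"]+i["fx"]*th*x/r,i["cy"]+i["fx"]*th*y/r])
    return np.array([i["cx"]+i["fx"]*x/z,i["cy"]+i["fy"]*y/z])
def tri(p1,p2,n1="top",n2="scene"):
    o1,d1=ray(n1,*p1);o2,d2=ray(n2,*p2);A=np.stack([d1,-d2],1);s=np.linalg.lstsq(A,o2-o1,rcond=None)[0]
    a=o1+d1*s[0];b=o2+d2*s[1];return (a+b)/2,np.linalg.norm(a-b)
def crop(im,x0,y0,x1,y1,k,fn):
    cv2.imwrite(fn,cv2.resize(im[y0:y1,x0:x1],None,fx=k,fy=k,interpolation=cv2.INTER_CUBIC))
def st():
    o=readout.get_obs();print("t",round(o["clock"],2),"p",np.round(o["position"]*1000,1),"R",np.round(R.from_quat(o["ee_rot"]).as_matrix().T.round(3).tolist(),3).tolist(),"F",np.round(o["ft_force"],1),"g",round(o["grip_width"]*85.4,1),"j",np.round(o["joint_pos"],2));return o
E
python3 - <<'E'
from h import *
t=cv2.imread("pics/top0.png");s=cv2.imread("pics/scene0.png")
crop(t,110,140,260,260,5,"pics/c1.png");crop(t,270,145,430,265,5,"pics/c2.png")
crop(s,360,70,510,230,5,"pics/c3.png");crop(s,200,180,380,320,4,"pics/c4.png")
crop(t,395,180,500,280,5,"pics/c5.png")
E
```

```text
(no output)
```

View pics/c1.png

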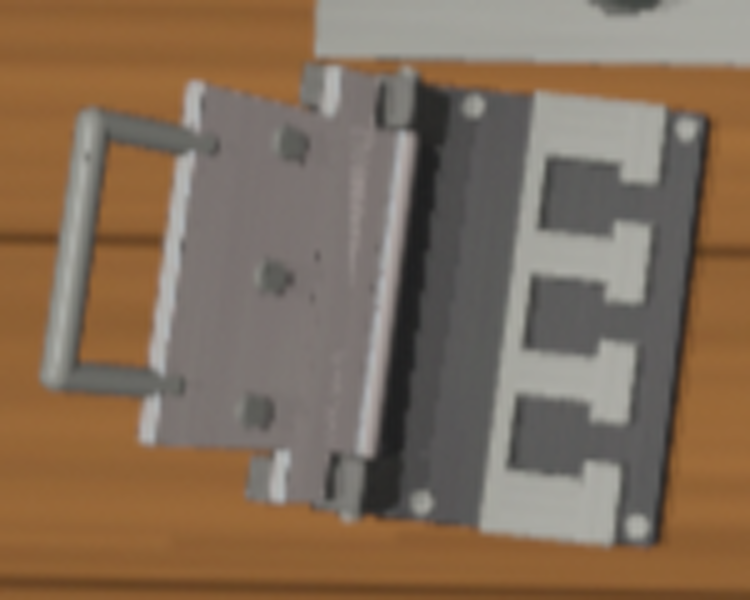

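View pics/c2.png

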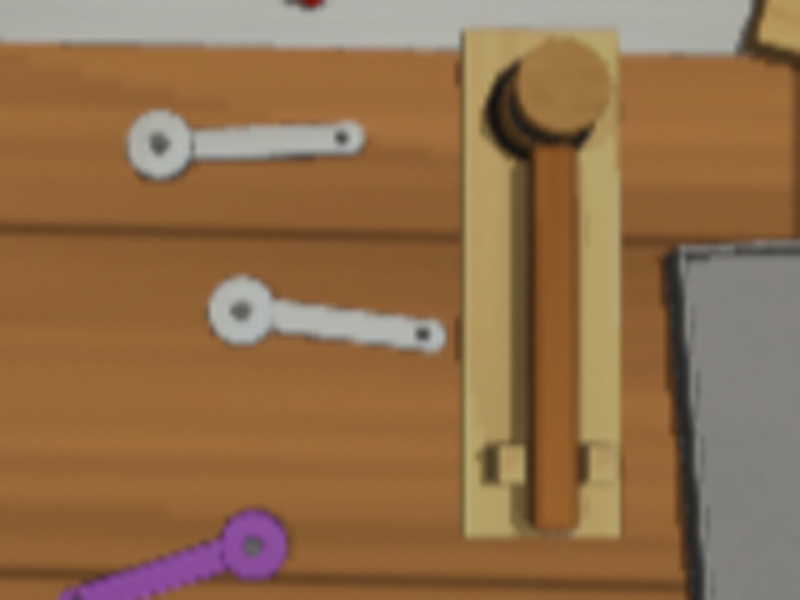

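View pics/c3.png

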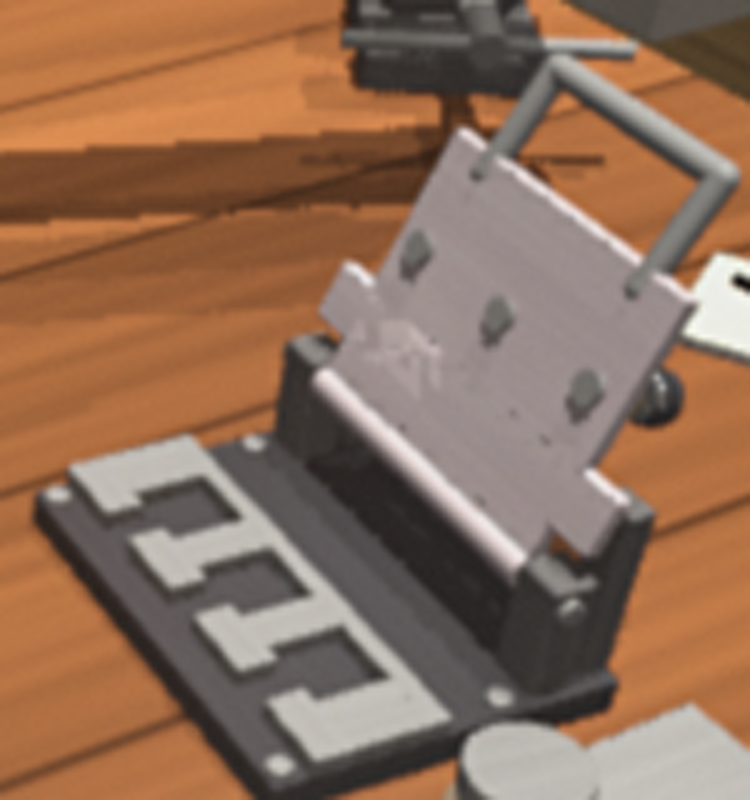

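View pics/c4.png

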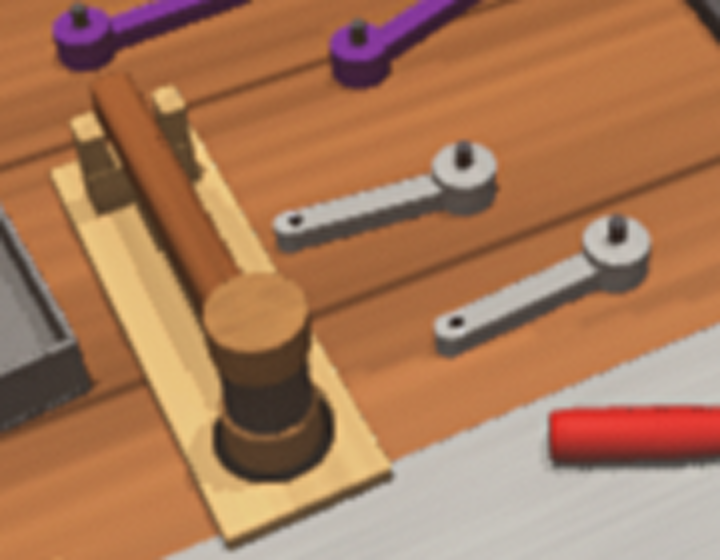

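```bash
cat > arms.py <<'E'
from h import *
def arms(im=None,name="top"):
    im=camera("top") if im is None else im
    hsv=cv2.cvtColor(im,cv2.COLOR_BGR2HSV)
    m=((hsv[...,1]<45)&(hsv[...,2]>120)).astype(np.uint8)
    n,l,s,c=cv2.connectedComponentsWithStats(m)
    out=[]
    for k in range(1,n):
        if 150<s[k,4]<700 and max(s[k,2:4])<75 :
            pts=np.argwhere(l==k)[:,::-1].astype(np.float64)
            P=np.array([onz("top",u,v,.02)[:2] for u,v in pts]); c0=P.mean(0)
            w,V=np.linalg.eigh(np.cov((P-c0).T)); a=V[:,1]
            t=(P-c0)@a; 
            if abs(t.min())>t.max(): pass
            # boss end has shorter extent from centroid
            if t.max()<-t.min(): a=-a; t=-t
            # now a points to the bar end
            q=(P-c0)@np.array([-a[1],a[0]])
            L=t.max()-t.min(); B=P[t<t.min()+.036]; 
            boss=B.mean(0)
            a2=P[t>t.min()+.05].mean(0)-boss; a2/=np.linalg.norm(a2)
            out.append((boss,np.degrees(np.arctan2(a2[1],a2[0])),L,s[k,4],c[k]))
    return out
if __name__=="__main__":
    import sys
    im=cv2.imread(sys.argv[1]) if len(sys.argv)>1 else None
    for b,ang,L,ar,c in arms(im): print(np.round(b*1000,1),round(ang,1),"L",round(L*1000),ar,np.round(c,1))
E
python3 arms.py pics/top0.png
python3 - <<'E'
from h import *
c1=lambda u,v:(110+u/5,140+v/5)
print("plate corners -y", *[np.round(onz("top",*c1(*p),.02)*1000,1) for p in((706,117),(657,545))])
for n,ps in {"n2":((552,157),(632,168),(620,240),(540,228)),"n1":((535,276),(614,290),(603,361),(524,348)),"n0":((519,394),(597,408),(586,477),(506,465))}.items():
    P=np.array([onz("top",*c1(*p),.03)*1000 for p in ps]);print(n,np.round(P.mean(0),1),np.round(P[:,:2],0).tolist())
c2=lambda u,v:(270+u/5,145+v/5)
for p in((159,145),(241,311)):print("boss",np.round(onz("top",*c2(*p),.03)*1000,1))
for p in((342,137),(424,334)):print("hole",np.round(onz("top",*c2(*p),.016)*1000,1))
print("mallet head top",np.round(onz("top",*c2(563,86),.102)*1000,1)," handle end",np.round(onz("top",*c2(556,530),.06)*1000,1), "handle near head",np.round(onz("top",*c2(556,150),.072)*1000,1),np.round(onz("top",*c2(554,460),.072)*1000,1))
for p in((462,30),(618,30),(618,538),(462,538)):print("board",np.round(onz("top",*c2(*p),.012)*1000,1))
for p in((405,194),(486,190),(492,264),(411,270)):print("tray",np.round(onz("top",*p,.04)*1000,1))
E
```

```text
[646.3 483.4] 174.7 L 150 257 [123.8 189.1]
[641.6  10. ] -87.4 L 124 329 [315.6 173.1]
[552.5 -35.4] -96.4 L 125 335 [331.8 208.7]
plate corners -y [666.3 147.7  20. ] [436.3 166.8  20. ]
n2 [620.  208.6  30. ] [[642.0, 228.0], [637.0, 185.0], [598.0, 190.0], [604.0, 233.0]]
n1 [555.5 215.4  30. ] [[578.0, 234.0], [571.0, 192.0], [533.0, 197.0], [540.0, 239.0]]
n0 [493.2 222.3  30. ] [[515.0, 241.0], [508.0, 199.0], [472.0, 204.0], [477.0, 246.0]]
boss [638.8  10.   30. ]
boss [551.1 -35.5  30. ]
hole [646.7 -87.9  16. ]
hole [ 541.2 -133.7   16. ]
mallet head top [ 663.3 -195.   102. ]  handle end [ 440.7 -199.5   60. ] handle near head [ 634.8 -195.9   72. ] [ 476.7 -196.5   72. ]
board [ 707.  -152.2   12. ]
board [ 708.5 -236.9   12. ]
board [ 434.3 -239.2   12. ]
board [ 432.6 -155.8   12. ]
tray [ 589.8 -263.2   40. ]
tray [ 604.3 -475.7   40. ]
tray [ 411.6 -490.1   40. ]
tray [ 392.  -280.1   40. ]
```

View pics/c5.png

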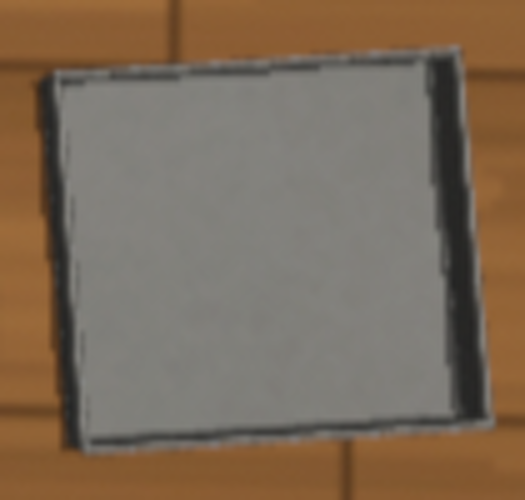

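Emit:
play_rows(rows=[[[0,-20,30],[0,0,-4.4],85],[[0,-40,30],[0,0,-4.4],85],[[10,-42,30],[0,0,-4.4],85],[[15,-42,0],[0,0,-4.4],85],[[18,-42,0],[0,0,-4.4],85],[[18,-42,0],[0,0,-4.4],85],[[20,-42,0],[0,0,-4.4],85],[[20,-42,0],[0,0,-4.4],85],[[20,-42,0],[0,0,-4.4],85],[[20,-42,0],[0,0,-4.4],85],[[20,-42,0],[0,0,-4.4],85],[[20,-42,0],[0,0,-4.4],85]], force=100)

```text
clock: 1.65
position: [0.453, 0.0813, 0.3213]
ee_rot: [0.995, 0.098, 0.0, -0.0]
ft_force: [0.9, 0.7, 0.2]
grip_width: 0.997
```

```bash
python3 - <<'E'
from h import *
import json
st();i=camera_info("wrist");im=camera("wrist");cv2.imwrite("pics/w1.png",im)
json.dump({k:np.array(v).tolist() if not isinstance(v,str) else v for k,v in i.items()},open("w1.json","w"))
E
```

```text
t 1.65 p [453.   81.3 321.3] R [[0.981, 0.196, 0.0], [0.196, -0.981, -0.0], [0.0, 0.0, -1.0]] F [0.9 0.7 0.2] g 85.1 j [-0.7  -0.1   0.39  1.74  0.04  1.49 -0.11]
```

View pics/w1.png

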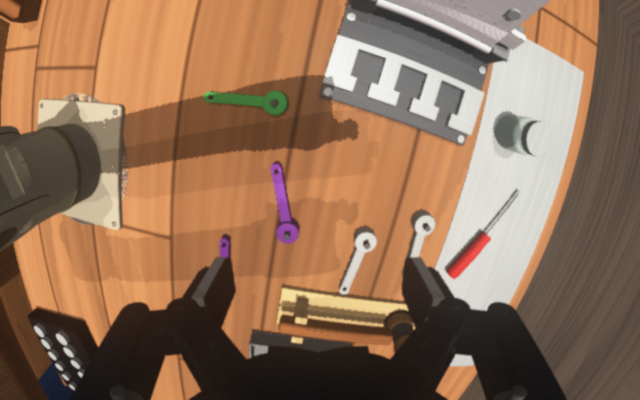

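```bash
python3 - <<'E'
from h import *
im=cv2.imread("pics/w1.png"); crop(im,315,10,500,150,4,"pics/c6.png"); crop(im,330,200,450,300,5,"pics/c7.png")
E
```

```text
(no output)
```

View pics/c6.png

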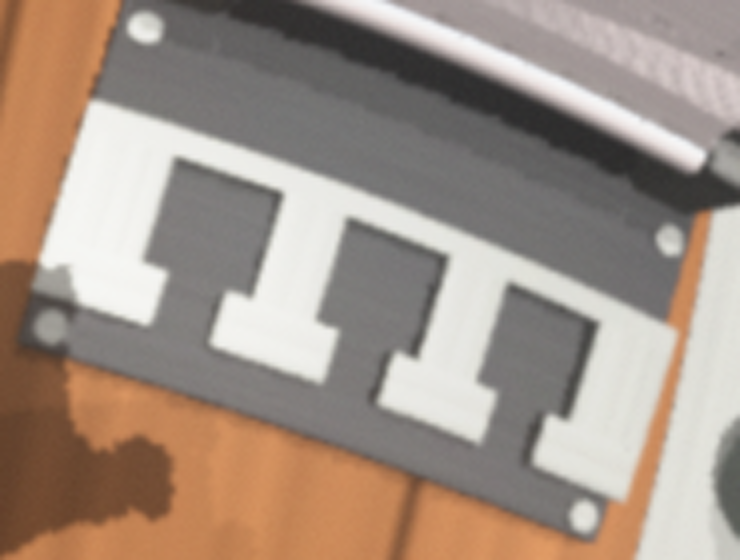

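View pics/c7.png

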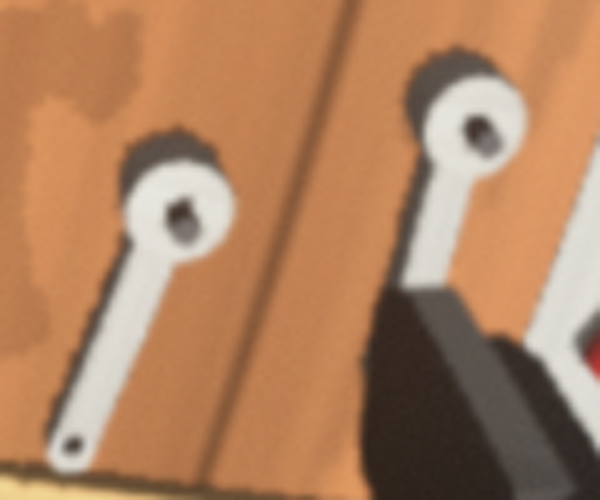

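```bash
python3 - <<'E'
from h import *
import json
i=json.load(open("w1.json"))
c6=lambda u,v:(315+u/4,10+v/4); c7=lambda u,v:(330+u/5,200+v/5)
o=lambda p,z:np.round(onz("wrist",*p,z,i)*1000,1)
for n,ps in {"n0":((175,158),(283,190),(250,297),(145,262)),"n1":((348,220),(448,258),(417,356),(318,318)),"n2":((510,284),(598,320),(567,418),(477,383))}.items():
    P=np.array([o(c6(*p),.03) for p in ps]);print(n,P.mean(0),P[:,:2].round().tolist())
print("plate",o(c6(20,347),.02),o(c6(598,540),.02))
print("B boss",o(c7(180,210),.024),"hole",o(c7(72,445),.016)); print("A boss",o(c7(475,126),.024))
E
```

```text
n0 [494.775 225.4    30.   ] [[477.0, 246.0], [516.0, 244.0], [512.0, 204.0], [474.0, 207.0]]
n1 [558.6   219.525  30.   ] [[541.0, 240.0], [580.0, 237.0], [576.0, 199.0], [538.0, 202.0]]
n2 [622.175 213.825  30.   ] [[605.0, 235.0], [643.0, 232.0], [640.0, 193.0], [601.0, 195.0]]
plate [438.1 169.2  20. ] [670.2 151.7  20. ]
B boss [553.3 -33.1  24. ] hole [ 542.3 -132.    16. ]
A boss [641.4  12.6  24. ]
```

Emit:
play_rows(rows=[[[15,-33,-20],[0,0,-2.9],45],[[15,-33,-40],[0,0,-2.9],45],[[15,-33,-45],[0,0,-2.9],45],[[15,-32,-45],[0,0,-2.9],45],[[15,-32,-45],[0,0,-2.9],45],[[15.8,-32.2,-45],[0,0,-2.8],45],[[0,0,-20],[0,0,0],45],[[0,0,0],[0,0,0],45]])

```text
clock: 2.7
position: [0.5422, -0.1123, 0.0597]
ee_rot: [0.999, -0.051, -0.002, 0.0]
ft_force: [-0.2, -0.1, 1.0]
grip_width: 0.522
```

```bash
cat > shot.py <<'E'
from h import *
import sys,json
n,name=sys.argv[1:3]
st();i=camera_info(n);im=camera(n);cv2.imwrite(f"pics/{name}.png",im)
json.dump({k:np.array(v).tolist() if not isinstance(v,str) else v for k,v in i.items()},open(f"{name}.json","w"))
if len(sys.argv)>3:
    a=list(map(int,sys.argv[3:8]));crop(im,*a,f"pics/{name}c.png")
E
python3 shot.py wrist w2; python3 arms.py
```

```text
t 2.7 p [ 542.2 -112.3   59.7] R [[0.995, -0.103, -0.004], [-0.103, -0.995, 0.001], [-0.004, -0.0, -1.0]] F [-0.2 -0.1  1. ] g 44.6 j [-0.38  0.39  0.6   1.86 -0.26  0.98  0.23]
[646.3 483.5] 174.7 L 150 256 [123.8 189.1]
[641.8  10. ] -87.4 L 122 318 [315.  173.1]
[267.7 728. ] -141.1 L 189 446 [ 44.9 333.1]
```

View pics/w2.png

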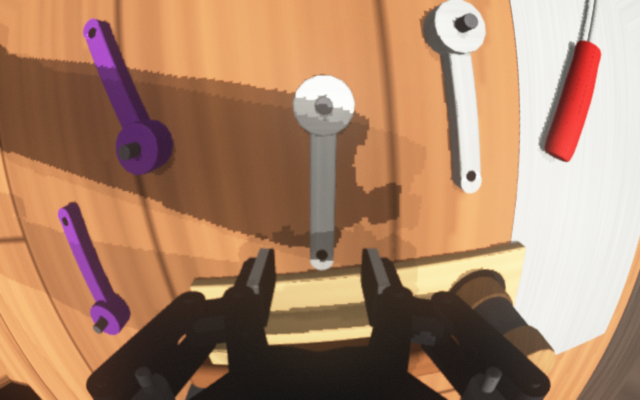

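Emit:
play_rows(rows=[[[0,0,-28],[0,0,0],40],[[0,0,-20],[0,0,0],36],[[0,0,-8],[0,0,0],32],[[0,0,0],[0,0,0],30],[[0,0,0],[0,0,0],10],[[0,0,0],[0,0,0],10],[[0,0,0],[0,0,0],10],[[0,0,0],[0,0,0],10]])

```text
clock: 3.8
position: [0.5444, -0.1125, 0.0065]
ee_rot: [0.999, -0.051, 0.001, -0.0]
ft_force: [-0.9, -0.9, 6.4]
grip_width: 0.147
```

Emit:
play_rows(rows=[[[0,0,0],[0,0,0],10],[[0,0,0],[0,0,0],10],[[0,0,2],[0,0,0],10]])

```text
clock: 4.18
position: [0.5437, -0.1123, 0.0077]
ee_rot: [0.999, -0.051, 0.0, -0.0]
ft_force: [0.1, 0.5, -3.6]
grip_width: 0.148
```

```bash
python3 shot.py wrist w3
```

```text
t 4.17 p [ 543.7 -112.3    7.7] R [[0.995, -0.102, 0.0], [-0.102, -0.995, -0.0], [0.0, -0.0, -1.0]] F [ 0.1  0.5 -3.6] g 12.6 j [-0.35  0.47  0.57  1.89 -0.32  0.88  0.27]
```

View pics/w3.png

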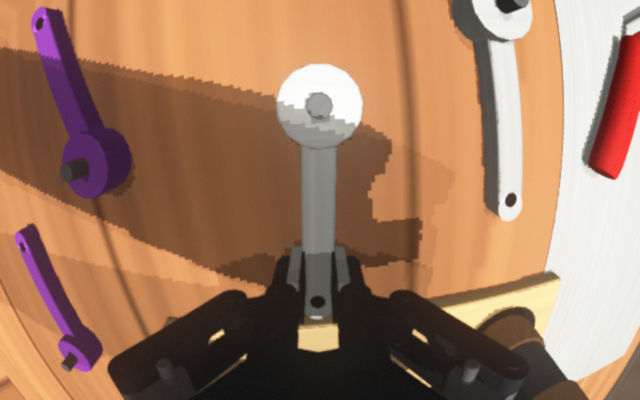

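Emit:
play_rows(rows=[[[0,0,20],[0,0,0],10],[[0,0,40],[0,0,0],10],[[-10,40,20],[0,0,0],10],[[-12,55,0],[0,0,0],10],[[-12,55,0],[0,0,0.7],10],[[-12,50,0],[0,0,0],10],[[-11,38,0],[0,0,0],10],[[0,0,0],[0,0,0],10],[[0,0,0],[0,0,0],10]])

```text
clock: 5.35
position: [0.4868, 0.1249, 0.0881]
ee_rot: [0.999, -0.045, 0.0, 0.0]
ft_force: [-0.5, -0.4, -3.4]
grip_width: 0.151
```

```bash
python3 shot.py wrist w4 200 0 500 300 2; python3 shot.py scene s4
```

```text
t 5.35 p [486.8 124.9  88.1] R [[0.996, -0.091, 0.001], [-0.091, -0.996, 0.0], [0.001, -0.0, -1.0]] F [-0.5 -0.4 -3.4] g 12.9 j [-0.81  0.21  0.51  1.97 -0.12  0.99 -0.33]
t 5.4 p [486.9 124.5  87.9] R [[0.996, -0.092, 0.001], [-0.092, -0.996, 0.0], [0.001, -0.0, -1.0]] F [ 0.5  0.7 -3.3] g 12.9 j [-0.81  0.21  0.51  1.97 -0.12  0.99 -0.33]
```

View pics/w4c.png

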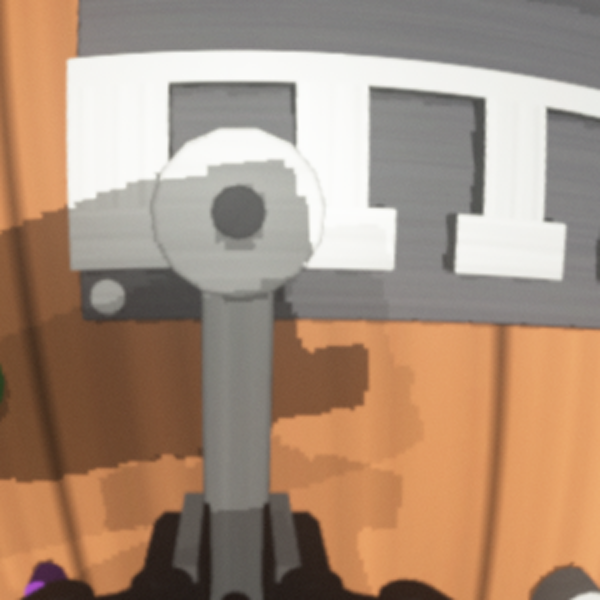

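View pics/s4.png

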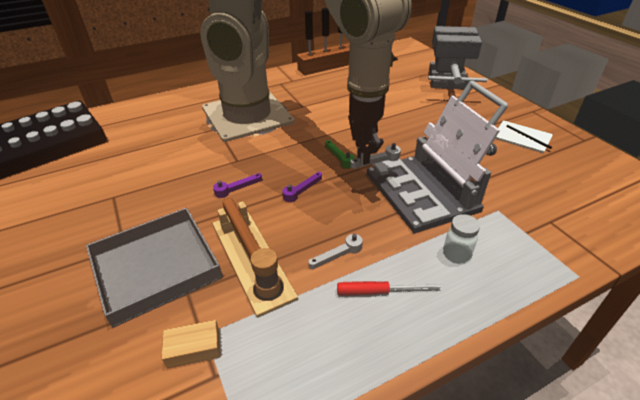

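```bash
python3 - <<'E'
from h import *
import json
i=json.load(open("w4.json"));c=lambda u,v:(200+u/2,v/2)
o=lambda p,z:np.round(onz("wrist",*p,z,i)*1000,1)
print("boss",o(c(239,212),.104),o(c(151,212),.104),o(c(325,212),.104))
print("n0 back corners",o(c(170,84),.03),o(c(296,83),.03)); print("n1",o(c(369,87),.03),o(c(485,97),.03),o(c(370,206),.03),o(c(483,212),.03)); print("plate cornr",o(c(83,319),.02))
print("edge ctr bar",o(c(238,500),.09))
E
```

```text
boss [494.2 203.5 104. ] [476.6 205.3 104. ] [511.4 202.2 104. ]
n0 back corners [476.6 246.7  30. ] [516.3 243.4  30. ]
n1 [539.7 241.2  30. ] [579.8 238.2  30. ] [536.8 201.8  30. ] [576.2 198.7  30. ]
plate cornr [436.9 171.5  20. ]
edge ctr bar [487.7 133.1  90. ]
```

Emit:
play_rows(rows=[[[1,11,0],[0,0,0.4],10],[[0,10.5,0],[0,0,0],10],[[0,0,-20],[0,0,0],10],[[0,0,-14],[0,0,0],10],[[0,0,0],[0,0,0],10],[[0,0,0],[0,0,0],10]])

```text
clock: 6.2
position: [0.4878, 0.1472, 0.0537]
ee_rot: [0.999, -0.042, 0.0, -0.0]
ft_force: [0.8, 0.2, -3.5]
grip_width: 0.148
```

```bash
python3 shot.py wrist w5 200 0 500 300 2
```

```text
t 6.2 p [487.8 147.2  53.7] R [[0.997, -0.083, 0.0], [-0.083, -0.997, -0.0], [0.0, 0.0, -1.0]] F [ 0.8  0.2 -3.5] g 12.7 j [-0.81  0.28  0.49  1.98 -0.16  0.92 -0.33]
```

View pics/w5c.png

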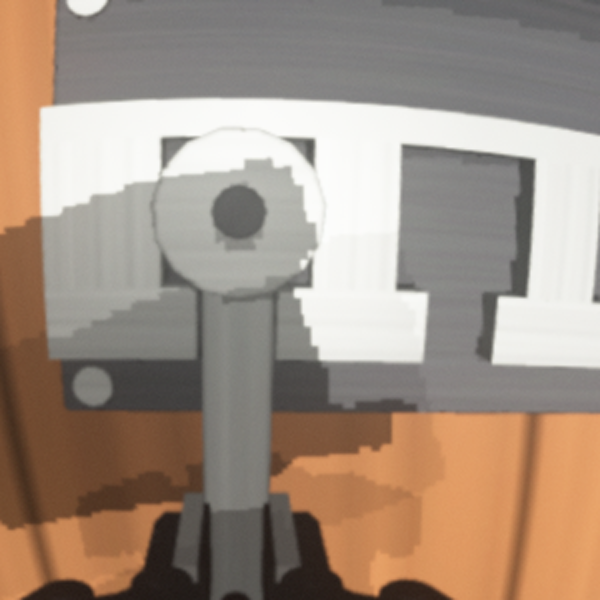

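```bash
python3 - <<'E'
from h import *
import json
i=json.load(open("w5.json"));c=lambda u,v:(200+u/2,v/2)
o=lambda p,z:np.round(onz("wrist",*p,z,i)*1000,1)
print("boss",o(c(239,212),.0695)); P=np.array([o(c(*p),.03) for p in((162,138),(314,138),(313,290),(162,287))]);print(P[:,:2].tolist(),P.mean(0))
E
```

```text
boss [494.6 225.8  69.5]
[[476.4, 247.1], [516.1, 243.9], [513.0, 202.9], [472.5, 207.1]] [494.5  225.25  30.  ]
```

Centred within 1 mm. Lower to the floor and let go.

Emit:
play_rows(rows=[[[0,0,-12],[0,0,0],10],[[0,0,-10],[0,0,0],10],[[0,0,-4],[0,0,0],10],[[0,0,0],[0,0,0],10]])

```text
clock: 6.75
position: [0.4874, 0.147, 0.0271]
ee_rot: [0.999, -0.042, -0.0, 0.0]
ft_force: [-0.1, -0.2, -2.6]
grip_width: 0.15
```

Emit:
play_rows(rows=[[[0,0,-1],[0,0,0],10],[[0,0,0],[0,0,0],20],[[0,0,0],[0,0,0],36],[[0,0,0],[0,0,0],36],[[0,0,20],[0,0,0],36],[[0,0,40],[0,0,0],40],[[0,-40,40],[0,0,0],40]])

```text
clock: 7.62
position: [0.4875, 0.1092, 0.1276]
ee_rot: [0.999, -0.039, 0.0, -0.0]
ft_force: [1.5, -1.0, 0.4]
grip_width: 0.465
```

```bash
python3 shot.py wrist w6; python3 arms.py
```

```text
t 7.62 p [487.5 109.2 127.6] R [[0.997, -0.078, 0.0], [-0.078, -0.997, -0.0], [0.0, 0.0, -1.0]] F [ 1.5 -1.   0.4] g 39.7 j [-0.8   0.15  0.53  1.94 -0.09  1.07 -0.31]
[646.3 483.4] 174.7 L 150 257 [123.8 189.1]
[641.7  10. ] -87.5 L 124 328 [315.7 173.1]
[267.7 727.9] -141.3 L 189 448 [ 45.  333.2]
```

View pics/w6.png

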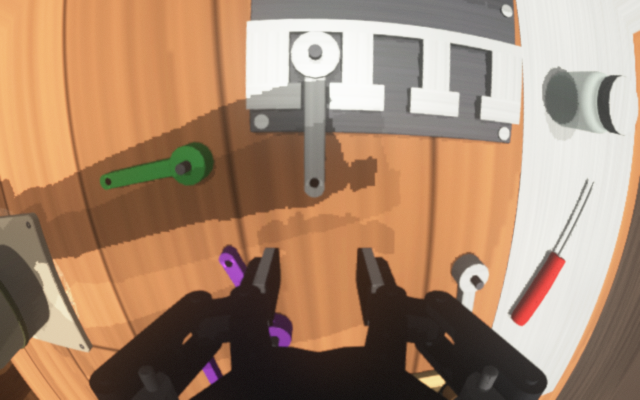

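Emit:
play_rows(rows=[[[26,-30,0],[0,0,1.3],45],[[26,-30,0],[0,0,1.3],45],[[26,-30,-10],[0,0,1.3],45],[[26,-30,-20],[0,0,1.3],45],[[27,-29,-20],[0,0,1.4],45],[[27,-29,-17],[0,0,1.4],45],[[0,0,0],[0,0,0],45],[[0,0,0],[0,0,0],45]])

```text
clock: 8.72
position: [0.6453, -0.0703, 0.0589]
ee_rot: [1.0, 0.028, -0.0, -0.0]
ft_force: [-0.0, 0.5, -0.2]
grip_width: 0.522
```

```bash
python3 shot.py wrist w7
```

```text
t 8.72 p [645.3 -70.3  58.9] R [[0.998, 0.056, -0.001], [0.056, -0.998, -0.0], [-0.001, 0.0, -1.0]] F [-0.   0.5 -0.2] g 44.6 j [-0.37  0.58  0.55  1.6  -0.34  1.06  0.33]
```

View pics/w7.png

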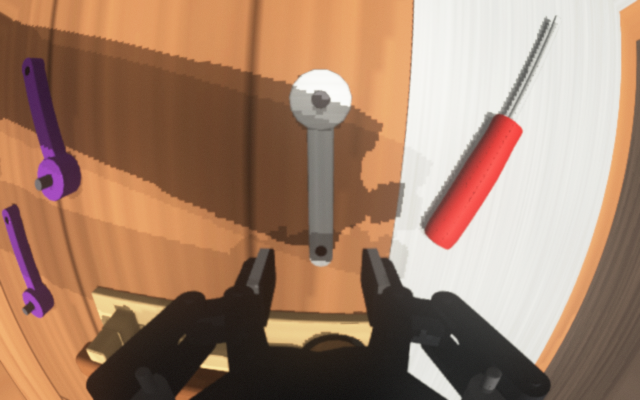

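Emit:
play_rows(rows=[[[0,0,-28],[0,0,0],40],[[0,0,-18],[0,0,0],36],[[0,0,-6],[0,0,0],32],[[0,0,0],[0,0,0],30],[[0,0,0],[0,0,0],10],[[0,0,0],[0,0,0],10],[[0,0,0],[0,0,0],10],[[0,0,0],[0,0,0],10],[[0,0,0],[0,0,0],10],[[0,0,25],[0,0,0],10],[[0,0,40],[0,0,0],10]])

```text
clock: 10.15
position: [0.6443, -0.0707, 0.0718]
ee_rot: [1.0, 0.028, -0.001, 0.0]
ft_force: [-0.0, -1.0, -2.2]
grip_width: 0.144
```

```bash
python3 - <<'E'
from h import *
t=cv2.imread("pics/top0.png");s=cv2.imread("pics/scene0.png")
crop(t,205,100,265,160,6,"pics/j1.png");crop(s,430,205,490,275,6,"pics/j2.png")
im=np.zeros((420,740,3),np.uint8);a=cv2.imread("pics/j1.png");b=cv2.imread("pics/j2.png");im[:360,:360]=a;im[:420,370:730]=b;cv2.imwrite("pics/j.png",im)
print(onz("top",231,126,.09),onz("top",236,131,0.0))
E
```

```text
[0.75075835 0.18917563 0.09      ] [0.75850815 0.19604187 0.        ]
```

View pics/j.png

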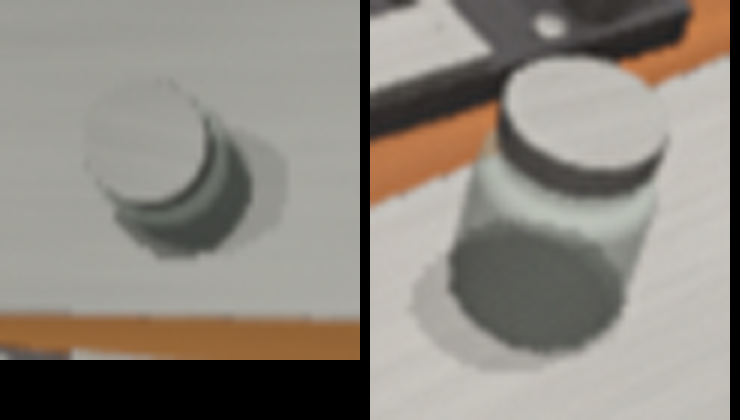

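Emit:
play_rows(rows=[[[-4,20,10],[0,0,-1.6],10],[[-5,36,5],[0,0,-1.6],10],[[-5,40,0],[0,0,-1.6],10],[[-5,40,0],[0,0,-1.6],10],[[-5,36,0],[0,0,-1.6],10],[[-5,30,-15],[0,0,0],10],[[0,0,-15],[0,0,0],10],[[0,0,0],[0,0,0],10],[[0,0,0],[0,0,0],10]])

```text
clock: 11.28
position: [0.617, 0.1296, 0.0578]
ee_rot: [0.999, -0.043, 0.0, 0.0]
ft_force: [-0.2, 0.7, -2.5]
grip_width: 0.141
```

```bash
python3 shot.py wrist w8 200 0 500 300 2
```

```text
t 11.28 p [617.  129.6  57.8] R [[0.996, -0.085, 0.001], [-0.085, -0.996, 0.001], [0.001, -0.001, -1.0]] F [-0.2  0.7 -2.5] g 12.0 j [-0.7   0.54  0.55  1.65 -0.32  1.04 -0.13]
```

View pics/w8c.png

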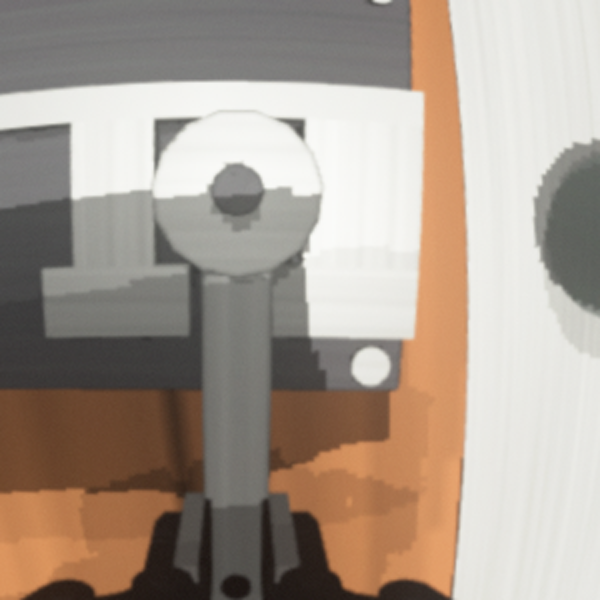

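```bash
python3 - <<'E'
from h import *
import json
i=json.load(open("w8.json"));c=lambda u,v:(200+u/2,v/2)
o=lambda p,z:np.round(onz("wrist",*p,z,i)*1000,1)
print("boss",o(c(238,193),.074),np.linalg.norm(o(c(154,193),.074)-o(c(321,193),.074))); P=np.array([o(c(*p),.03) for p in((154,121),(305,120),(305,265),(154,265))]);print(P[:,:2].tolist(),P.mean(0))
E
```

```text
boss [624.  212.1  74. ] 33.417510380038856
[[603.5, 235.1], [643.9, 231.8], [641.0, 191.9], [599.7, 195.4]] [622.025 213.55   30.   ]
```

```bash
python3 - <<'E'
from h import *
import json
i=json.load(open("w8.json"));c=lambda u,v:(200+u/2,v/2)
for z in(.066,.07,.074):print(np.round(onz("wrist",*c(238,193),z,i)*1000,1))
E
```

```text
[624.1 212.3  66. ]
[624.1 212.2  70. ]
[624.  212.1  74. ]
```

Emit:
play_rows(rows=[[[-2,0.7,0],[0,0,0],10],[[0,0,-12],[0,0,0],10],[[0,0,-8],[0,0,0],10],[[0,0,-4],[0,0,0],10],[[0,0,0],[0,0,0],10]])

```text
clock: 11.95
position: [0.6143, 0.1317, 0.0328]
ee_rot: [0.999, -0.042, -0.0, 0.0]
ft_force: [0.3, -0.5, -2.2]
grip_width: 0.145
```

```bash
python3 shot.py wrist w9 200 0 500 300 2
```

```text
t 11.95 p [614.3 131.7  32.8] R [[0.997, -0.083, -0.001], [-0.083, -0.997, 0.0], [-0.001, -0.0, -1.0]] F [ 0.3 -0.5 -2.2] g 12.4 j [-0.69  0.57  0.54  1.67 -0.33  0.99 -0.13]
```

View pics/w9c.png

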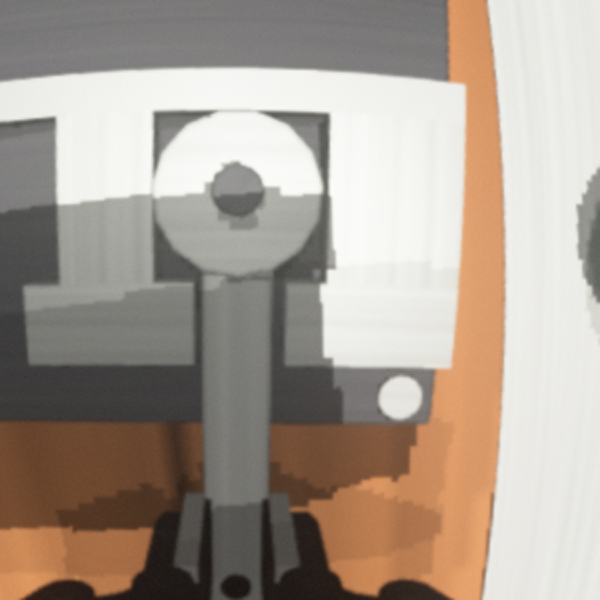

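Emit:
play_rows(rows=[[[0.8,-0.5,0],[0,0,0],10],[[0,0,-5],[0,0,0],10],[[0,0,-2],[0,0,0],10],[[0,0,0],[0,0,0],10]])

```text
clock: 12.5
position: [0.6161, 0.1311, 0.028]
ee_rot: [0.999, -0.042, 0.001, -0.0]
ft_force: [-4.5, -2.3, 12.9]
grip_width: 0.144
```

Emit:
play_rows(rows=[[[0,0,0.5],[0,0,0],20],[[0,0,0],[0,0,0],36],[[0,0,0],[0,0,0],36],[[0,0,20],[0,0,0],36],[[0,0,40],[0,0,0],40],[[0,-40,40],[0,0,0],40]])

```text
clock: 13.25
position: [0.6154, 0.0947, 0.129]
ee_rot: [0.999, -0.039, 0.0, -0.001]
ft_force: [0.1, -0.3, 0.8]
grip_width: 0.465
```

```bash
python3 shot.py wrist w10 200 0 500 300 2; python3 shot.py scene s10 350 120 510 260 5
```

```text
t 13.25 p [615.4  94.7 129. ] R [[0.997, -0.078, 0.001], [-0.078, -0.997, -0.002], [0.001, 0.002, -1.0]] F [ 0.1 -0.3  0.8] g 39.7 j [-0.68  0.44  0.59  1.62 -0.27  1.16 -0.1 ]
t 13.3 p [618.2  84.8 135.3] R [[0.996, -0.087, 0.008], [-0.087, -0.996, -0.0], [0.008, -0.001, -1.0]] F [ 3.2 -7.8  4.9] g 40.2 j [-0.68  0.44  0.6   1.62 -0.26  1.16 -0.1 ]
```

View pics/w10c.png

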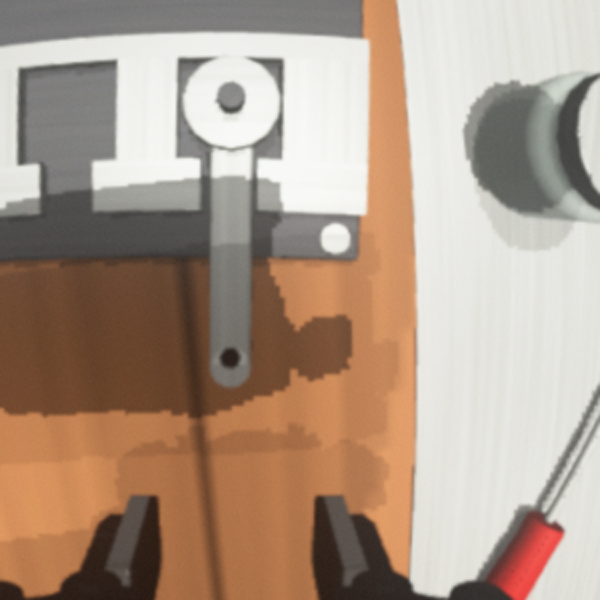

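View pics/s10c.png

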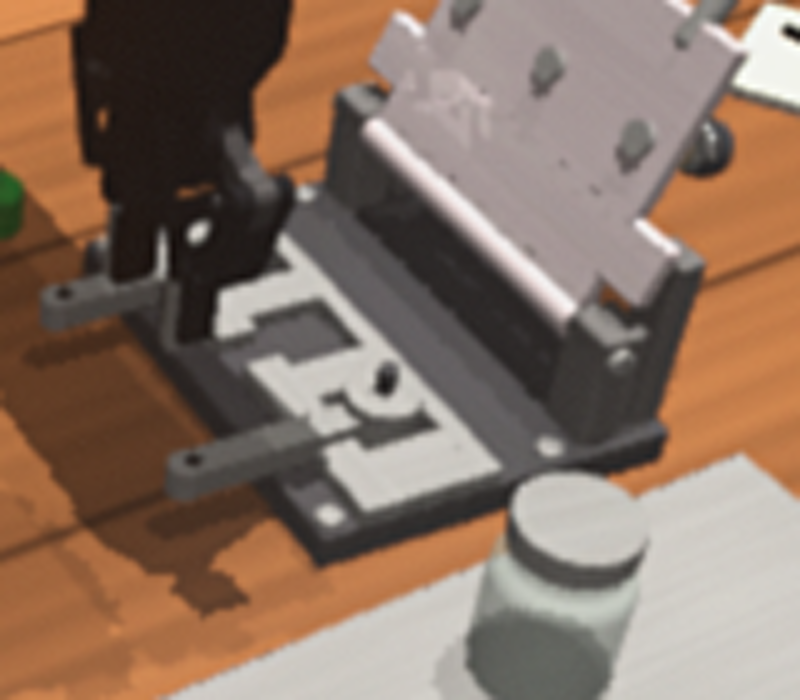

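```bash
python3 - <<'E'
from h import *
c1=lambda u,v:(110+u/5,140+v/5);c3=lambda u,v:(360+u/5,70+v/5)
e1=tri(c1(93,117),c3(733,180));e2=tri(c1(55,378),c3(558,65));print(e1,e2,(e1[0]+e2[0])/2)
for p in [(571.8,379.5,239)]:
  print(proj("top",np.array(p)/1000),proj("scene",np.array(p)/1000))
E
```

```text
(array([0.6311795 , 0.37706092, 0.23649721]), np.float64(0.005214926275755959)) (array([0.51694859, 0.38681376, 0.23727024]), np.float64(0.003567189326476055)) [0.57406404 0.38193734 0.23688373]
[124.52605172 189.72920086] [485.9226395  93.2266612]
```

Emit:
play_rows(rows=[[[0,0,45],[0,0,4],40],[[0,15,50],[0,0,10],40],[[-4,30,50],[0,0,10],40],[[-5,38,35],[0,0,10],40],[[-6,40,0],[0,0,10],40],[[-6,40,0],[0,0,10],40],[[-6,40,0],[0,0,10],40],[[-6,40,0],[0,0,10],40],[[-6,30,0],[0,0,10],40],[[-4,15,0],[0,0,6],40],[[0,0,0],[0,0,0],40],[[0,0,0],[0,0,0],40]], force=20)

```text
clock: 14.85
position: [0.5729, 0.3781, 0.3075]
ee_rot: [0.737, 0.676, 0.0, 0.0]
ft_force: [0.9, 0.1, 0.3]
grip_width: 0.471
```

```bash
python3 shot.py wrist w11;python3 shot.py top t11 60 100 300 300 3; python3 arms.py
```

```text
t 14.85 p [572.9 378.1 307.5] R [[0.087, 0.996, -0.0], [0.996, -0.087, 0.001], [0.001, -0.0, -1.0]] F [0.9 0.1 0.3] g 40.2 j [-0.83  0.46  0.28  1.16 -0.12  1.54  0.91]
t 14.9 p [573.  378.  307.4] R [[0.087, 0.996, -0.0], [0.996, -0.087, 0.001], [0.001, -0.0, -1.0]] F [-0.3  0.1 -0.6] g 39.6 j [-0.83  0.46  0.28  1.16 -0.12  1.54  0.91]
[530.7 366.8] nan L 48 192 [166.2 212.3]arms.py:21: RuntimeWarning: Mean of empty slice.
  a2=P[t>t.min()+.05].mean(0)-boss; a2/=np.linalg.norm(a2)
  ret = um.true_divide(
```

View pics/w11.png

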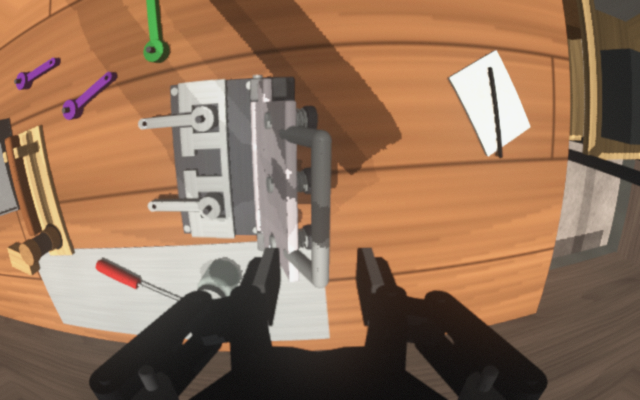

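View pics/t11c.png

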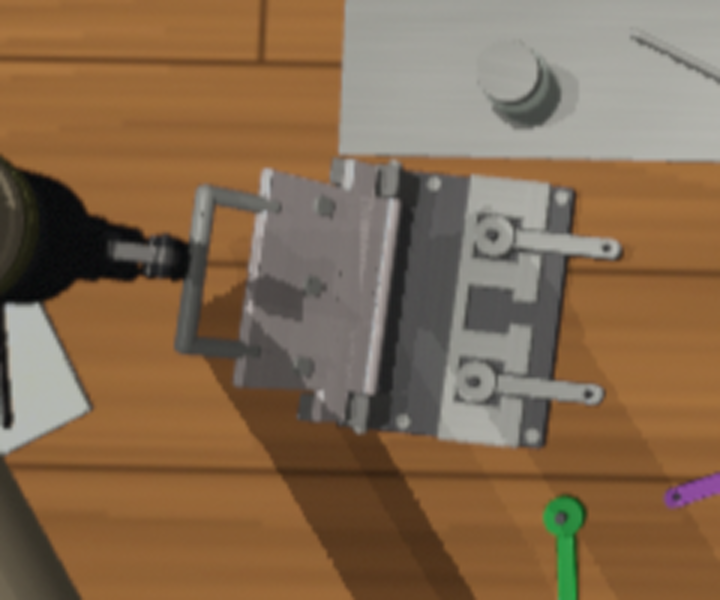

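```bash
python3 - <<'E'
from h import *
import json
i=json.load(open("w11.json"));o=lambda p,z:np.round(onz("wrist",*p,z,i)*1000,1)
print(o((320,138),.238),o((320,280),.238), proj("wrist",(.5725,.3805,.238),i))
print([o((x,210),.238) for x in(310,320,329)])
E
```

```text
[516.7 384.4 238. ] [628.3 375.  238. ] [321.16183452 214.99318168]
[array([567.9, 372.8, 238. ]), array([568.6, 380. , 238. ]), array([569.1, 386.5, 238. ])]
```

Emit:
play_rows(rows=[[[0,1.5,-20],[0,0,0],38],[[0,0,-35],[0,0,0],36],[[0,0,-25],[0,0,0],34],[[0,0,-8],[0,0,0],34],[[0,0,0],[0,0,0],34]])

```text
clock: 15.62
position: [0.5725, 0.3806, 0.2192]
ee_rot: [0.736, 0.677, 0.0, 0.0]
ft_force: [0.5, 0.0, 0.9]
grip_width: 0.397
```

```bash
python3 shot.py wrist w12
```

```text
t 15.62 p [572.5 380.6 219.2] R [[0.084, 0.996, 0.0], [0.996, -0.084, 0.0], [0.0, 0.0, -1.0]] F [0.5 0.  0.9] g 33.9 j [-0.84  0.48  0.27  1.3  -0.12  1.37  0.91]
```

View pics/w12.png

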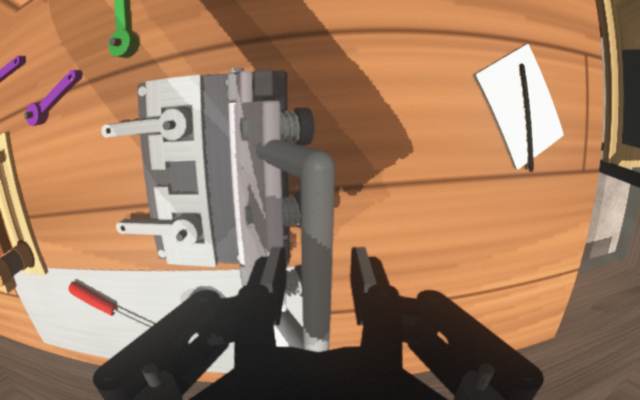

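Straddling the bar, centred. Close lightly.

Emit:
play_rows(rows=[[[0,0,0],[0,0,0],8],[[0,0,0],[0,0,0],8],[[0,0,0],[0,0,0],8],[[0,0,0],[0,0,0],8]], force=20)

```text
clock: 16.18
position: [0.5728, 0.3799, 0.2203]
ee_rot: [0.736, 0.677, 0.0, 0.0]
ft_force: [-2.1, -4.4, 5.4]
grip_width: 0.159
```

```bash
python3 - <<'E'
import numpy as np
yh=np.array([.084,.9965])
def pos(th): return np.array([95-184*np.cos(th)+8*np.sin(th),71+184*np.sin(th)+8*np.cos(th)])
ths=np.concatenate([np.linspace(1.95,.3,14),np.linspace(.3,0.0,6)[1:]])
p=[pos(t) for t in ths]
for a,b,t in zip(p[:-1],p[1:],ths[1:]): 
    d=b-a;print(round(t,3),np.round([d[0]*yh[0],d[0]*yh[1],d[1]],1).tolist(),np.round(b,1))
E
```

```text
1.823 [-1.8, -21.8, 8.2] [148.7 247.2]
1.696 [-1.9, -22.7, 5.4] [125.9 252.6]
1.569 [-2.0, -23.1, 2.5] [102.7 255. ]
1.442 [-2.0, -23.3, -0.5] [ 79.4 254.5]
1.315 [-1.9, -23.0, -3.5] [ 56.3 251.1]
1.188 [-1.9, -22.4, -6.4] [ 33.8 244.7]
1.062 [-1.8, -21.4, -9.1] [ 12.3 235.6]
0.935 [-1.7, -20.1, -11.8] [ -7.9 223.8]
0.808 [-1.6, -18.4, -14.3] [-26.4 209.5]
0.681 [-1.4, -16.5, -16.5] [-42.9 193. ]
0.554 [-1.2, -14.3, -18.4] [-57.3 174.6]
0.427 [-1.0, -11.8, -20.1] [-69.2 154.5]
0.3 [-0.8, -9.2, -21.5] [-78.4 133. ]
0.24 [-0.3, -3.4, -10.5] [-81.8 122.5]
0.18 [-0.2, -2.8, -10.7] [-84.6 111.8]
0.12 [-0.2, -2.1, -10.8] [-86.7 101. ]
0.06 [-0.1, -1.5, -11.0] [-88.2  90. ]
0.0 [-0.1, -0.8, -11.0] [-89.  79.]
```

Emit:
play_rows(rows=[[[-0.9,-10.9,4.1],[0,0,0],8],[[-0.9,-10.9,4.1],[0,0,0],8],[[-1.9,-22.7,5.4],[0,0,0],8],[[-2.0,-23.1,2.5],[0,0,0],8],[[-2.0,-23.3,-0.5],[0,0,0],8],[[-1.9,-23.0,-3.5],[0,0,0],8],[[-1.9,-22.4,-6.4],[0,0,0],8],[[-1.8,-21.4,-9.1],[0,0,0],8]])

```text
clock: 17.18
position: [0.5583, 0.2216, 0.2153]
ee_rot: [0.736, 0.677, -0.0, -0.0]
ft_force: [-0.0, 2.2, 0.9]
grip_width: 0.153
```

```bash
python3 shot.py scene s13 330 20 550 240 3
```

```text
t 17.18 p [558.3 221.6 215.3] R [[0.084, 0.997, 0.0], [0.997, -0.084, -0.001], [-0.001, 0.0, -1.0]] F [-0.   2.2  0.9] g 13.0 j [-0.71  0.29  0.32  1.57 -0.09  1.3   1.1 ]
```

View pics/s13c.png

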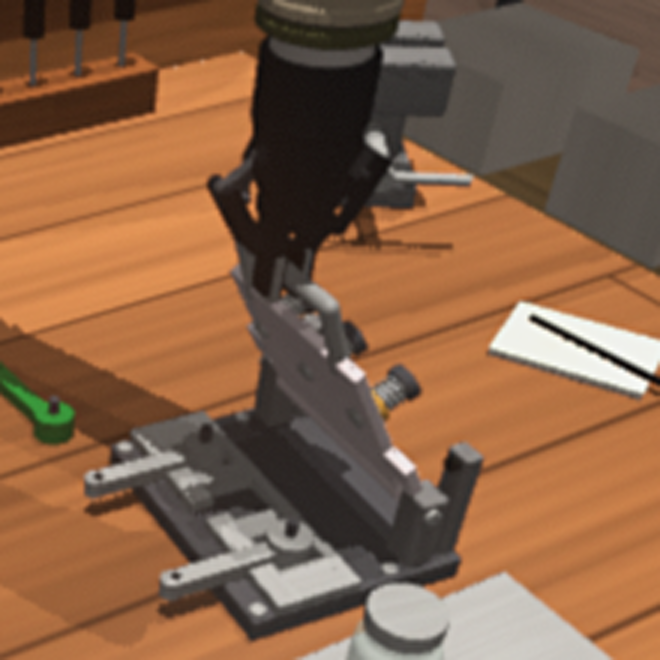

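Emit:
play_rows(rows=[[[-1.7,-20.1,-11.8],[0,0,0],8],[[-1.6,-18.4,-14.3],[0,0,0],8],[[-1.4,-16.5,-16.5],[0,0,0],8],[[-1.2,-14.3,-18.4],[0,0,0],8],[[-1.0,-11.8,-20.1],[0,0,0],8],[[-0.5,-5.0,-10.5],[0,0,0],8],[[-0.3,-4.2,-11],[0,0,0],8],[[-0.3,-3.4,-10.5],[0,0,0],8],[[-0.2,-2.8,-10.7],[0,0,0],8],[[0,0,0],[0,0,0],8]])

```text
clock: 18.48
position: [0.55, 0.1259, 0.0906]
ee_rot: [0.736, 0.677, -0.001, -0.0]
ft_force: [-4.7, -3.6, -2.5]
grip_width: 0.156
```

Emit:
play_rows(rows=[[[-0.1,-1.1,-5.4],[0,0,0],8],[[-0.1,-1.0,-5.4],[0,0,0],8],[[-0.1,-0.8,-5.5],[0,0,0],8],[[0,-0.7,-5.5],[0,0,0],8],[[0,-0.4,-4],[0,0,0],8],[[0,-0.3,-3],[0,0,0],8],[[0,0,0],[0,0,0],8]])

```text
clock: 19.35
position: [0.5497, 0.1218, 0.0625]
ee_rot: [0.736, 0.677, -0.001, -0.0]
ft_force: [-5.7, -3.2, -2.4]
grip_width: 0.156
```

Emit:
play_rows(rows=[[[0,0,-1],[0,0,0],8],[[0,0,-1],[0,0,0],8],[[0,0,-1],[0,0,0],8],[[0,0,-1],[0,0,0],8],[[0,0,0],[0,0,0],8]])

```text
clock: 19.98
position: [0.5496, 0.1215, 0.0585]
ee_rot: [0.736, 0.677, -0.001, -0.0]
ft_force: [-5.1, -4.0, -3.3]
grip_width: 0.152
```

Emit:
play_rows(rows=[[[0,0,-1],[0,0,0],8],[[0,0,-1],[0,0,0],8],[[0,0,-1],[0,0,0],8],[[0,0,0],[0,0,0],8]])

```text
clock: 20.48
position: [0.5496, 0.1214, 0.056]
ee_rot: [0.736, 0.677, -0.001, -0.0]
ft_force: [-8.3, -6.0, 2.5]
grip_width: 0.159
```

```bash
python3 shot.py scene s14 330 60 550 260 3
```

```text
t 20.48 p [549.6 121.4  56. ] R [[0.084, 0.996, -0.002], [0.996, -0.084, -0.002], [-0.002, -0.001, -1.0]] F [-8.3 -6.   2.5] g 13.5 j [-0.58  0.37  0.34  1.83 -0.15  0.97  1.3 ]
```

View pics/s14c.png

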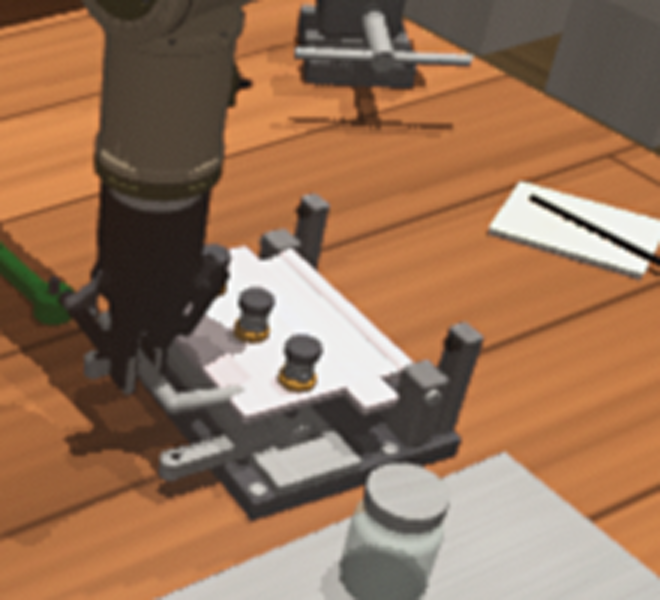

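Emit:
play_rows(rows=[[[0,0,0],[0,0,0],18],[[0,0,0],[0,0,0],28],[[0,0,0],[0,0,0],28],[[0,0,20],[0,0,0],28],[[0,0,50],[0,0,0],28],[[0,-30,50],[0,0,0],40],[[0,-40,30],[0,0,0],40]])

```text
clock: 21.4
position: [0.5514, 0.0527, 0.2087]
ee_rot: [0.735, 0.678, 0.002, 0.001]
ft_force: [1.3, -0.4, -0.1]
grip_width: 0.467
```

```bash
python3 shot.py top t15 110 130 290 270 4; python3 shot.py scene s15 330 60 550 260 3
```

```text
t 21.4 p [551.4  52.7 208.7] R [[0.081, 0.997, 0.002], [0.997, -0.081, 0.003], [0.003, 0.001, -1.0]] F [ 1.3 -0.4 -0.1] g 39.9 j [-0.54  0.19  0.41  1.71 -0.08  1.26  1.38]
t 21.45 p [552.8  45.3 212.2] R [[0.089, 0.996, 0.0], [0.996, -0.089, 0.007], [0.007, -0.0, -1.0]] F [ 1.2 -6.3  2.7] g 40.2 j [-0.53  0.18  0.41  1.7  -0.08  1.26  1.38]
```

View pics/t15c.png

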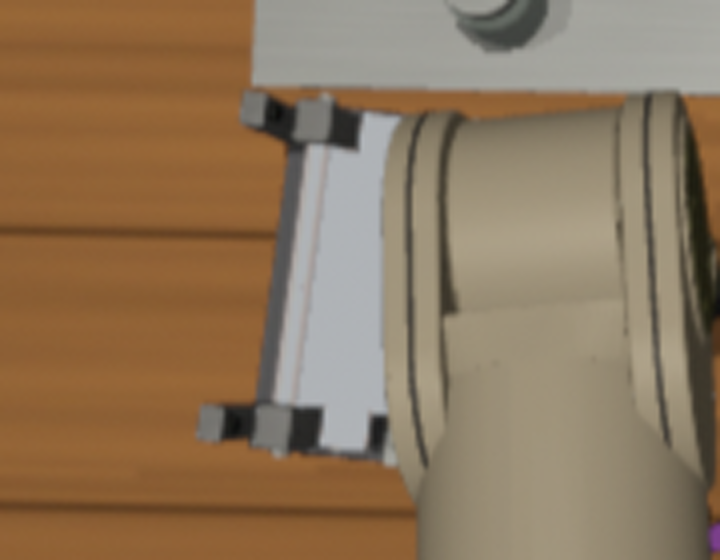

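View pics/s15c.png

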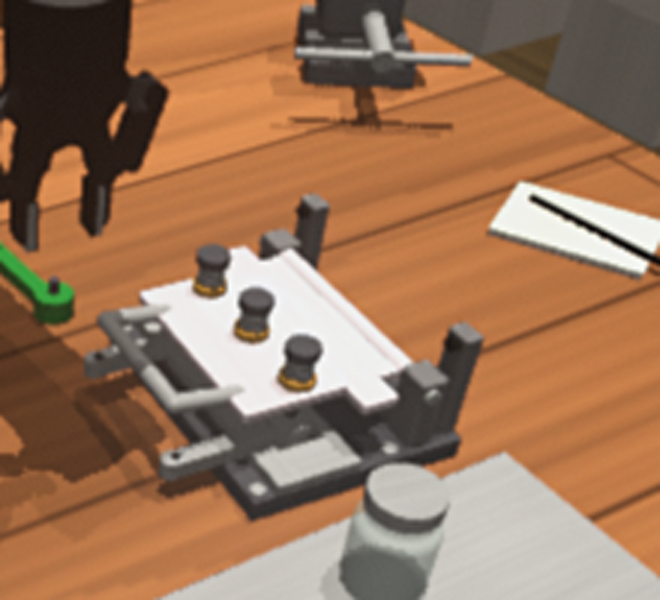

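Emit:
play_rows(rows=[[[0,-10,0],[0,0,-10.2],50],[[2,-14,0],[0,0,-10.2],50],[[4,-15,0],[0,0,-10.2],50],[[4,-15,0],[0,0,-10.2],50],[[4,-15,0],[0,0,-10.2],50],[[4,-15,0],[0,0,-10.2],50],[[4,-15,0],[0,0,-10.2],50],[[4,-15,0],[0,0,-10.2],50],[[4,-15,0],[0,0,-10.2],50],[[4,-15,0],[0,0,-10.2],50],[[4,-15,0],[0,0,-10.2],50],[[4,-15,0],[0,0,-10.2],50]], force=120)

```text
clock: 23.0
position: [0.5928, -0.1215, 0.2054]
ee_rot: [0.947, -0.321, -0.0, -0.0]
ft_force: [0.1, -0.2, -0.9]
grip_width: 0.584
```

Emit:
play_rows(rows=[[[4,-15,0],[0,0,-10.2],50],[[4,-15,0],[0,0,-10.2],50],[[4,-15,-10],[0,0,-10.2],50],[[4,-15,-20],[0,0,-10.2],50],[[4,-12,-20],[0,0,-10.2],50],[[2,0,0],[0,0,-1.3],50],[[0,0,0],[0,0,0],50],[[0,0,0],[0,0,0],50]])

```text
clock: 24.0
position: [0.6151, -0.193, 0.1568]
ee_rot: [0.711, -0.703, 0.0, -0.001]
ft_force: [-0.3, -0.2, -0.3]
grip_width: 0.583
```

```bash
python3 shot.py wrist w16; python3 shot.py top t16 110 130 290 270 4
```

```text
t 24.0 p [ 615.1 -193.   156.8] R [[0.012, -1.0, -0.0], [-1.0, -0.012, -0.001], [0.001, 0.0, -1.0]] F [-0.3 -0.2 -0.3] g 49.8 j [-0.42  0.57  0.92  1.54 -0.46  1.27 -0.99]
t 24.05 p [ 615.  -193.1  156.7] R [[0.012, -1.0, -0.0], [-1.0, -0.012, -0.001], [0.001, 0.0, -1.0]] F [-0.5  0.5 -1. ] g 50.0 j [-0.42  0.57  0.92  1.54 -0.46  1.27 -0.99]
```

View pics/w16.png

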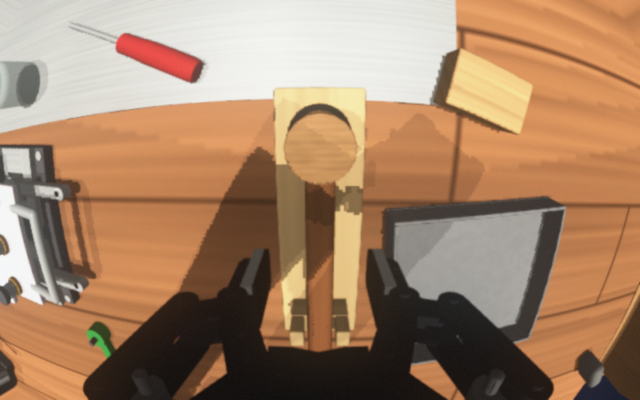

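View pics/t16c.png

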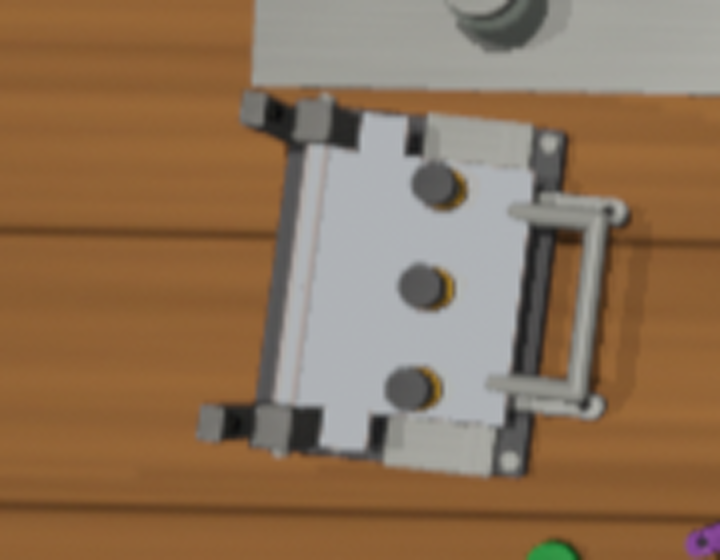

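```bash
python3 - <<'E'
from h import *
import json
i=json.load(open("w16.json"));o=lambda p,z:np.round(onz("wrist",*p,z,i)*1000,1)
print("head",o((320.5,147),.102),o((285,147),.102),o((356,147),.102),"handle",o((321,200),.072),o((320,300),.072),o((320,345),.072))
for p in((219.25,176.25),(215.6,201.7),(212.75,227.25)):print("ram",np.round(onz("top",*p,.111)*1000,1))
E
```

```text
head [ 666.7 -194.1  102. ] [ 666.5 -171.4  102. ] [ 667.2 -216.9  102. ] handle [ 621.5 -195.5   72. ] [ 527.5 -196.2   72. ] [ 470.1 -197.2   72. ]
ram [619.5 209.1 111. ]
ram [556.3 215.9 111. ]
ram [493.5 220.6 111. ]
```

Emit:
play_rows(rows=[[[0,-2,-30],[0,0,0],48],[[0,0,-40],[0,0,0],44],[[0,0,-30],[0,0,0],42],[[0,0,-14],[0,0,0],42],[[0,0,-4],[0,0,0],42],[[0,0,0],[0,0,0],42],[[0,0,0],[0,0,0],15],[[0,0,0],[0,0,0],15],[[0,0,0],[0,0,0],15],[[0,0,0],[0,0,0],15],[[0,0,0],[0,0,0],15],[[0,0,0],[0,0,0],15]])

```text
clock: 25.6
position: [0.6153, -0.1956, 0.0393]
ee_rot: [0.711, -0.704, 0.001, -0.001]
ft_force: [-1.6, 1.4, 5.5]
grip_width: 0.261
```

```bash
python3 shot.py wrist w17; python3 shot.py scene s17 200 160 400 330 4
```

```text
t 25.6 p [ 615.3 -195.6   39.3] R [[0.01, -1.0, 0.0], [-1.0, -0.01, -0.002], [0.002, 0.0, -1.0]] F [-1.6  1.4  5.5] g 22.3 j [-0.36  0.69  0.83  1.63 -0.56  1.07 -0.93]
t 25.65 p [ 615.3 -195.6   39.3] R [[0.01, -1.0, -0.0], [-1.0, -0.01, -0.002], [0.002, 0.0, -1.0]] F [-1.2  1.4  5.6] g 22.6 j [-0.36  0.69  0.83  1.63 -0.56  1.07 -0.93]
```

View pics/w17.png

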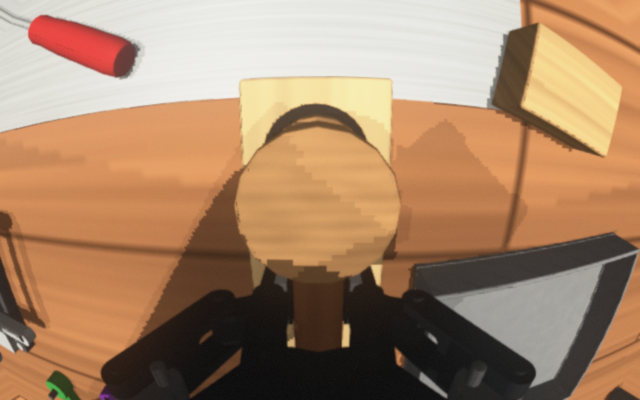

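View pics/s17c.png

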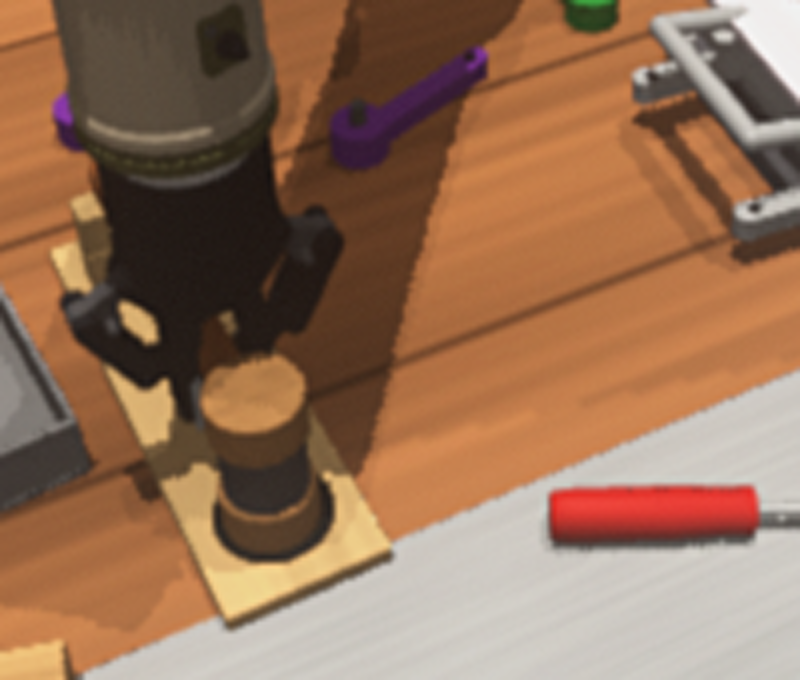

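Emit:
play_rows(rows=[[[0,0,12],[0,0,0],15],[[0,0,28],[0,0,0],15],[[0,0,40],[0,0,0],15],[[0,0,40],[0,0,0],15],[[0,0,35],[0,0,0],15]])

```text
clock: 26.32
position: [0.6143, -0.1958, 0.195]
ee_rot: [0.71, -0.704, 0.0, -0.0]
ft_force: [0.8, 0.2, -4.3]
grip_width: 0.262
```

Emit:
play_rows(rows=[[[0,20,0],[0,0,8],15],[[0,35,0],[0,0,8.6],15],[[0,40,0],[0,0,8.6],15],[[0,40,0],[0,0,8.6],15],[[0,40,0],[0,0,8.6],15],[[0,40,0],[0,0,8.6],15],[[0,40,0],[0,0,8.6],15],[[0,40,0],[0,0,8.6],15],[[0,35,0],[0,0,8.6],15],[[2,27,0],[0,0,7.8],15],[[0,0,0],[0,0,0],15],[[0,0,0],[0,0,0],15]])

```text
clock: 27.82
position: [0.6165, 0.1601, 0.1931]
ee_rot: [0.999, -0.044, 0.0, 0.0]
ft_force: [-0.1, 0.4, -4.4]
grip_width: 0.264
```

```bash
python3 shot.py wrist w18; python3 shot.py scene s18 310 20 530 240 3
```

```text
t 27.82 p [616.5 160.1 193.1] R [[0.996, -0.087, 0.0], [-0.087, -0.996, 0.001], [0.0, -0.001, -1.0]] F [-0.1  0.4 -4.4] g 22.5 j [-0.77  0.42  0.59  1.51 -0.24  1.29 -0.24]
t 27.88 p [616.6 159.8 193.2] R [[0.996, -0.088, 0.0], [-0.088, -0.996, 0.001], [0.0, -0.001, -1.0]] F [ 0.3 -0.5 -3.6] g 22.5 j [-0.77  0.42  0.59  1.51 -0.24  1.29 -0.24]
```

View pics/w18.png

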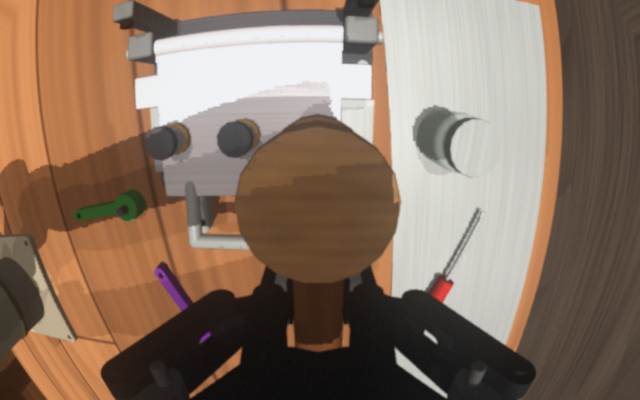

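View pics/s18c.png

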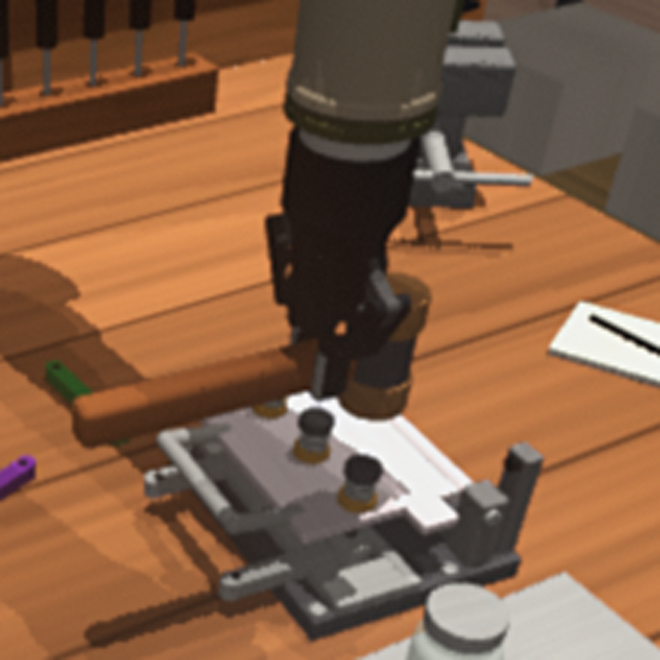

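```bash
python3 - <<'E'
from h import *
import json
i=json.load(open("w18.json"));o=lambda p,z:np.round(onz("wrist",*p,z,i)*1000,1)
a,b=o((162,142),.111),o((236,138),.111);print(a,b,2*b-a); print("head top", o((318,199),.193-.0273+.09)); 
s=lambda p,z:np.round(onz("scene",*p,z)*1000,1)
print(s((310+362/3,20+468/3),.111))
E
```

```text
[498.4 226.3 111. ] [560.7 220.8 111. ] [623.  215.3 111. ]
head top [620.9 214.8 255.7]
[628.  210.1 111. ]
```

Emit:
play_rows(rows=[[[1,0,-30],[0,0,0],15],[[0,0,-40],[0,0,0],15],[[0,0,40],[0,0,0],15],[[0,0,30],[0,0,0],15],[[0,0,0],[0,0,0],15]])

```text
clock: 28.55
position: [0.619, 0.1604, 0.1954]
ee_rot: [0.999, -0.044, 0.002, -0.001]
ft_force: [-0.3, -0.3, -5.2]
grip_width: 0.262
```

```bash
python3 shot.py scene s19 310 20 530 240 3
```

```text
t 28.55 p [619.  160.4 195.4] R [[0.996, -0.087, 0.004], [-0.087, -0.996, -0.002], [0.004, 0.001, -1.0]] F [-0.3 -0.3 -5.2] g 22.3 j [-0.76  0.42  0.59  1.5  -0.24  1.29 -0.24]
```

View pics/s19c.png

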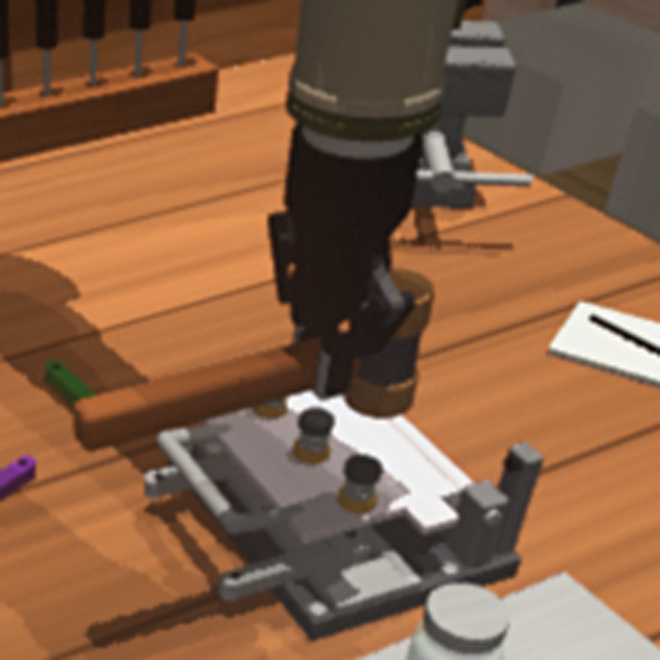

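Emit:
play_rows(rows=[[[0,0,-30],[0,0,0],15],[[0,0,-44],[0,0,0],15]])

```text
clock: 28.85
position: [0.6182, 0.1608, 0.1181]
ee_rot: [0.999, -0.043, 0.001, -0.0]
ft_force: [-6.9, -27.7, 80.3]
grip_width: 0.264
```

Emit:
play_rows(rows=[[[0,0,44],[0,0,0],15]])

```text
clock: 28.98
position: [0.6137, 0.1596, 0.1557]
ee_rot: [0.999, -0.043, -0.005, 0.003]
ft_force: [0.3, 0.8, -2.7]
grip_width: 0.262
```

Emit:
play_rows(rows=[[[0,0,30],[0,0,0],15],[[0,0,0],[0,0,0],15],[[0,0,0],[0,0,0],15]])

```text
clock: 29.35
position: [0.6165, 0.1611, 0.1906]
ee_rot: [0.999, -0.043, -0.001, 0.001]
ft_force: [-0.1, 0.3, -4.7]
grip_width: 0.265
```

Emit:
play_rows(rows=[[[1,0,-30],[0,0,0],15],[[0,0,-41],[0,0,0],15]])

```text
clock: 29.6
position: [0.6184, 0.1613, 0.1199]
ee_rot: [0.999, -0.043, 0.0, -0.0]
ft_force: [3.3, 0.5, 0.7]
grip_width: 0.265
```

Emit:
play_rows(rows=[[[0,0,41],[0,0,0],15],[[0,0,30],[0,0,0],15],[[0,0,0],[0,0,0],15],[[0,0,0],[0,0,0],15]])

```text
clock: 30.1
position: [0.6174, 0.1613, 0.1904]
ee_rot: [0.999, -0.042, -0.001, 0.001]
ft_force: [0.7, -0.0, -4.8]
grip_width: 0.257
```

```bash
python3 shot.py wrist w20; python3 shot.py scene s20 370 130 490 230 6
```

```text
t 30.1 p [617.4 161.3 190.4] R [[0.996, -0.085, -0.003], [-0.085, -0.996, 0.001], [-0.003, -0.001, -1.0]] F [ 0.7 -0.  -4.8] g 22.0 j [-0.77  0.43  0.59  1.5  -0.24  1.29 -0.24]
t 30.15 p [617.4 161.3 190.4] R [[0.996, -0.085, -0.003], [-0.085, -0.996, 0.001], [-0.003, -0.001, -1.0]] F [ 0.9 -0.8 -5. ] g 22.0 j [-0.77  0.43  0.59  1.5  -0.24  1.29 -0.24]
```

View pics/w20.png

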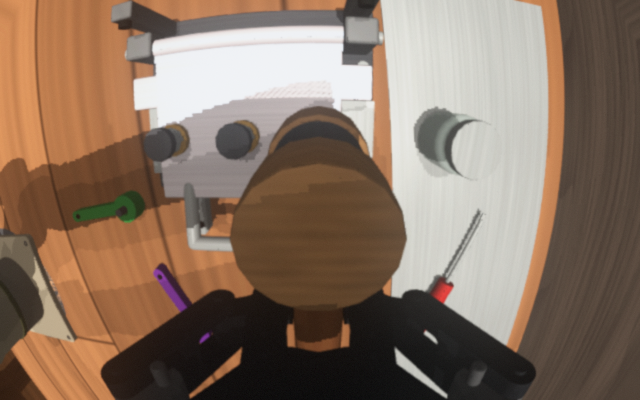

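View pics/s20c.png

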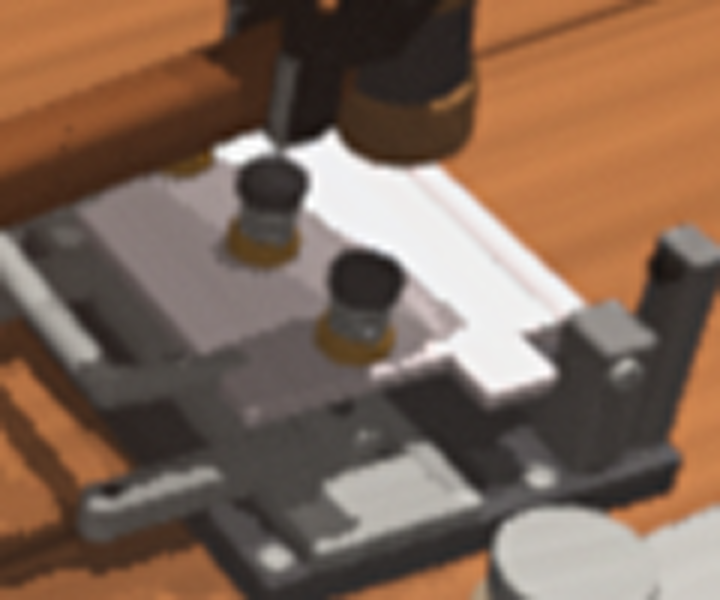

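```bash
cat > pitch.py <<'E'
from h import *
import json,sys
from scipy.optimize import brentq
def pt(name,tcp,fwd,al,a=50.5,b=45):
    i=json.load(open(name+".json"));G=np.array(tcp)+[0,0,18.7];f=np.array([*fwd,0])
    p=G+f*(a*np.cos(al)-b*np.sin(al))+np.array([0,0,1])*(a*np.sin(al)+b*np.cos(al))
    return proj("wrist",p/1000,i)
if __name__=="__main__":
    print(pt("w17",(615.3,-195.6,39.3),(1,.01),0),"meas 318,202 (w17)")
    print(pt("w18",(616.5,160.1,193.1),(.087,.996),0),"meas 318,199")
    for d in(0,4,8,12,16,20): print(d,pt("w20",(617.4,161.3,190.4),(.085,.996),np.radians(d)),pt("w20",(617.4,161.3,190.4),(.085,.996),np.radians(d),50.5,-45))
E
python3 pitch.py; python3 - <<'E'
import cv2
a=cv2.imread("pics/w20.png");cv2.imwrite("pics/w20c.png",cv2.resize(a[90:330,210:430],None,fx=3,fy=3,interpolation=cv2.INTER_CUBIC))
E
```

```text
[317.42372822 213.56472111] meas 318,202 (w17)
[319.27916766 215.55997334] meas 318,199
0 [318.55947571 215.552388  ] [318.69136008 156.87242222]
4 [318.52608571 231.73850304] [318.69761813 152.53414486]
8 [318.48917501 249.02880079] [318.70319798 148.52665752]
12 [318.4492354  267.07898914] [318.70806111 144.8868082 ]
16 [318.40701616 285.47825196] [318.71216305 141.65584961]
20 [318.36348276 303.78333956] [318.71545202 138.88002171]
```

View pics/w20c.png

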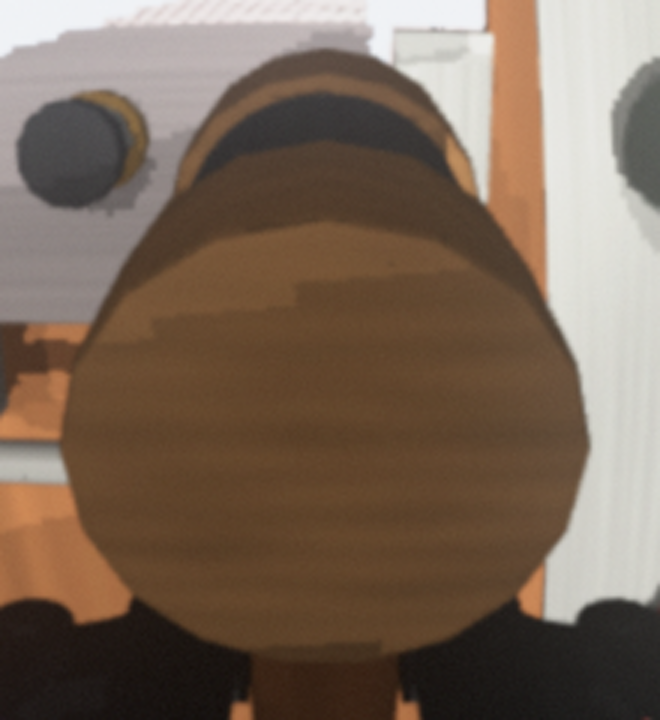

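Emit:
play_rows(rows=[[[0,-1,0],[-4,0.35,0],15],[[0,-1.6,0],[-4,0.35,0],15],[[0,0,0],[0,0,0],15],[[0,0,0],[0,0,0],15]])

```text
clock: 30.7
position: [0.6183, 0.1583, 0.1922]
ee_rot: [0.997, -0.043, -0.003, 0.07]
ft_force: [-0.3, -0.8, -3.8]
grip_width: 0.267
```

```bash
python3 shot.py scene s21 310 20 530 240 3
```

```text
t 30.7 p [618.3 158.3 192.2] R [[0.996, -0.085, -0.001], [-0.085, -0.987, 0.139], [-0.013, -0.138, -0.99]] F [-0.3 -0.8 -3.8] g 22.8 j [-0.83  0.47  0.61  1.46 -0.14  1.34 -0.32]
```

View pics/s21c.png

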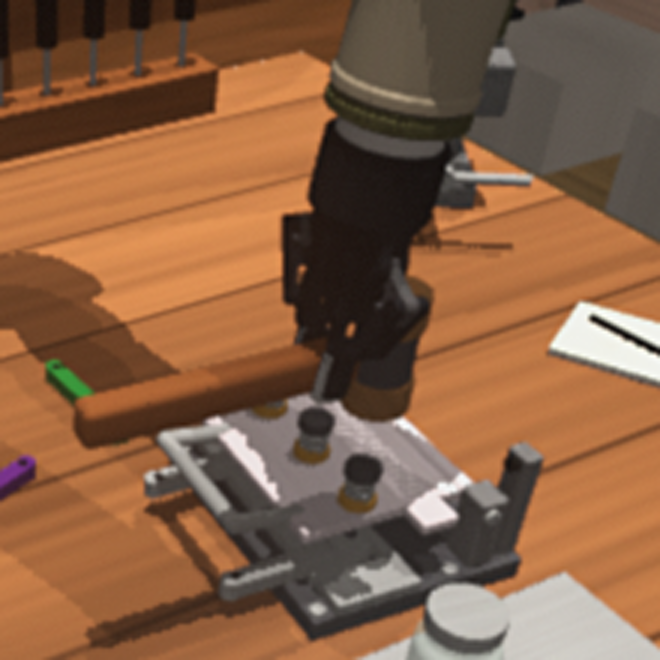

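Emit:
play_rows(rows=[[[0,0,-30],[0,0,0],15],[[0,0,-41],[0,0,0],15]])

```text
clock: 31.0
position: [0.6198, 0.1581, 0.1225]
ee_rot: [0.997, -0.043, -0.001, 0.069]
ft_force: [4.6, 0.4, 1.7]
grip_width: 0.265
```

Emit:
play_rows(rows=[[[0,0,41],[0,0,0],15],[[0,0,30],[0,0,0],15],[[0,0,0],[0,0,0],15],[[0,0,0],[0,0,0],15]])

```text
clock: 31.5
position: [0.618, 0.1583, 0.1917]
ee_rot: [0.997, -0.043, -0.004, 0.07]
ft_force: [0.1, 0.5, -5.0]
grip_width: 0.262
```

```bash
python3 shot.py wrist w22 210 90 430 330 3; python3 shot.py scene s22 370 130 490 230 6
```

```text
t 31.5 p [618.  158.3 191.7] R [[0.996, -0.086, -0.001], [-0.085, -0.987, 0.14], [-0.013, -0.139, -0.99]] F [ 0.1  0.5 -5. ] g 22.4 j [-0.83  0.47  0.61  1.46 -0.14  1.34 -0.32]
t 31.55 p [617.8 158.4 191.3] R [[0.996, -0.085, -0.002], [-0.084, -0.987, 0.14], [-0.014, -0.139, -0.99]] F [ 0.8  0.9 -4.1] g 22.5 j [-0.83  0.47  0.61  1.46 -0.14  1.34 -0.32]
```

View pics/w22c.png

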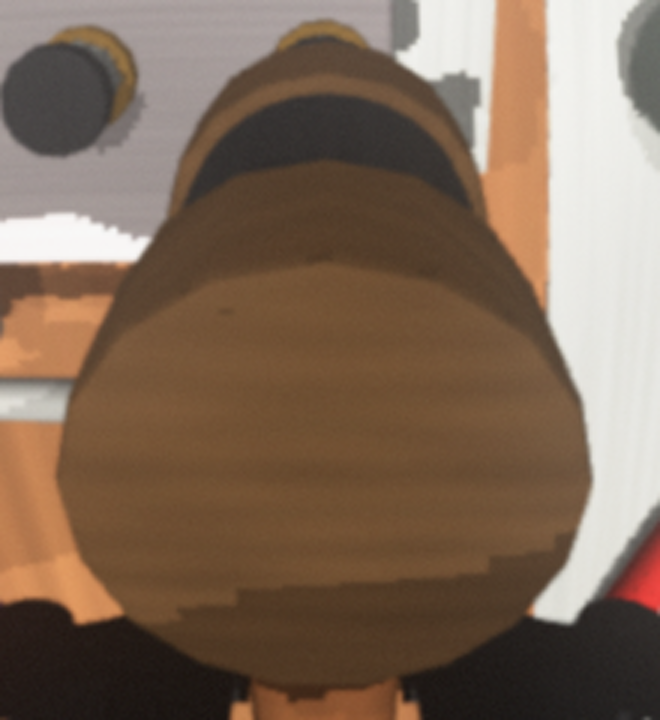

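View pics/s22c.png

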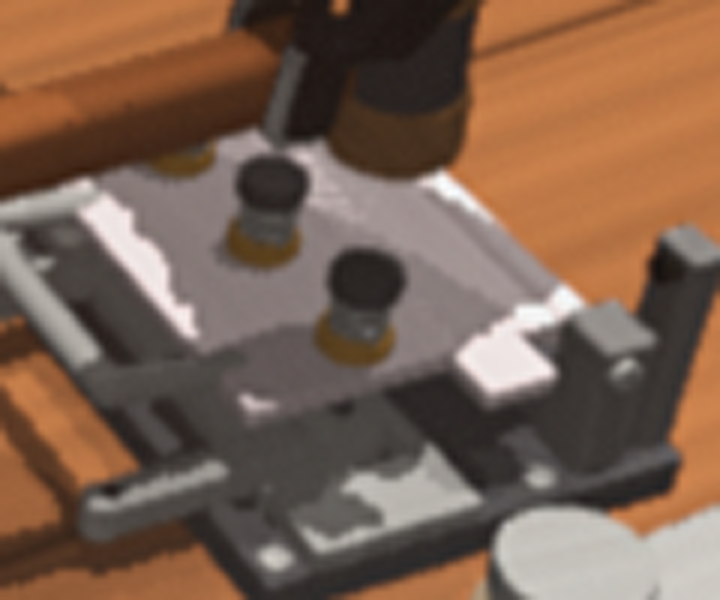

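```bash
python3 - <<'E'
from h import *
for z in (.044,.046,.058): print(proj("scene",(.622,.214,z)),proj("scene",(.4945,.225,z)))
ims=[]
for n in("s15","s18","s22"):
    a=cv2.imread(f"pics/{n}.png")[185:220,405:460];ims.append(cv2.resize(a,None,fx=7,fy=7,interpolation=cv2.INTER_CUBIC))
b=np.vstack(ims[:3]);b=np.clip(b.astype(float)*1.8,0,255).astype(np.uint8);print(b.shape);cv2.imwrite("pics/cmp.png",cv2.resize(b,None,fx=.8,fy=.8))
E
```

```text
[425.62899184 197.19958589] [397.11442966 166.0918154 ]
[425.76363795 196.53730896] [397.20177975 165.44709285]
[426.57934019 192.52515617] [397.73051991 161.5445131 ]
(735, 385, 3)
```

View pics/cmp.png

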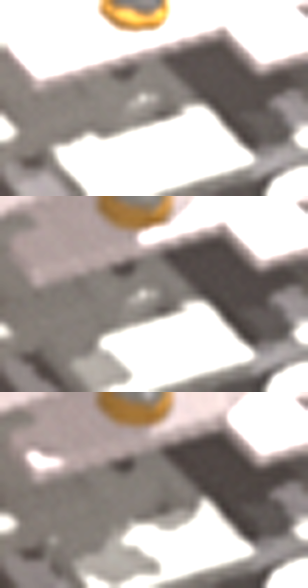

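Emit:
play_rows(rows=[[[0,-1,0],[-3,0.25,0],15],[[0,0,0],[0,0,0],15],[[0,0,-30],[0,0,0],15],[[0,0,-42.5],[0,0,0],15]])

```text
clock: 32.1
position: [0.6197, 0.1584, 0.1206]
ee_rot: [0.995, -0.042, -0.002, 0.095]
ft_force: [4.9, 3.0, 13.9]
grip_width: 0.264
```

Emit:
play_rows(rows=[[[0,0,42.5],[0,0,0],15],[[0,0,30],[0,0,0],15],[[0,0,0],[0,0,0],15],[[0,0,0],[0,0,0],15]])

```text
clock: 32.6
position: [0.6179, 0.1579, 0.1914]
ee_rot: [0.994, -0.042, -0.005, 0.096]
ft_force: [-0.7, -0.6, -5.0]
grip_width: 0.265
```

```bash
python3 shot.py wrist w23 210 90 430 330 3; python3 shot.py scene s23 310 20 530 240 3
```

```text
t 32.6 p [617.9 157.9 191.4] R [[0.996, -0.085, -0.002], [-0.083, -0.978, 0.192], [-0.018, -0.191, -0.981]] F [-0.7 -0.6 -5. ] g 22.6 j [-0.85  0.49  0.62  1.44 -0.1   1.36 -0.34]
t 32.65 p [617.8 157.8 191.1] R [[0.996, -0.085, -0.002], [-0.083, -0.978, 0.192], [-0.019, -0.192, -0.981]] F [-0.9 -0.2 -4.2] g 22.5 j [-0.85  0.49  0.62  1.44 -0.1   1.36 -0.34]
```

View pics/w23c.png

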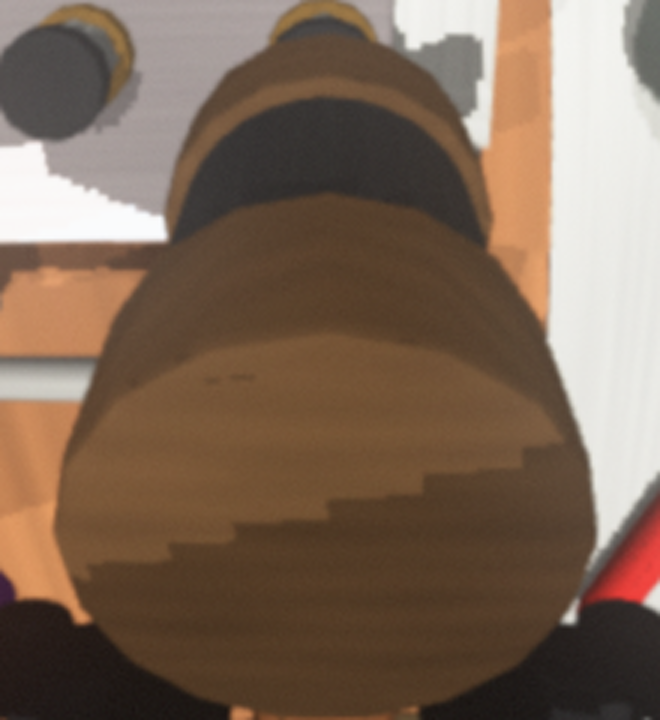

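View pics/s23c.png

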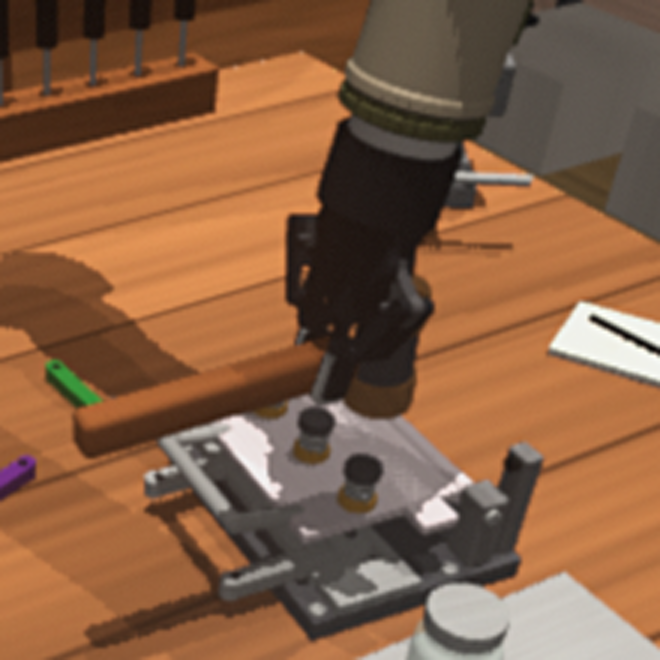

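Emit:
play_rows(rows=[[[0,-20,5],[-3,0.25,0],15],[[0,-36,0],[0,0,-8.5],15],[[-1,-40,0],[0,0,-8.5],15],[[-1,-40,0],[0,0,-8.5],15],[[-1,-40,0],[0,0,-8.5],15],[[-1,-40,0],[0,0,-8.5],15],[[-1,-40,0],[0,0,-8.5],15],[[-1,-40,0],[0,0,-8.5],15],[[-1,-35,0],[0,0,-8.5],15],[[0,-22.5,0],[0,0,-8.5],15],[[0,0,0],[0,0,-8],15],[[0,0,0],[0,0,0],15]])

```text
clock: 34.2
position: [0.611, -0.1966, 0.1966]
ee_rot: [0.705, -0.698, -0.087, 0.088]
ft_force: [-0.6, 0.3, -4.1]
grip_width: 0.262
```

```bash
python3 shot.py wrist w24; python3 shot.py scene s24 190 80 390 310 3
```

```text
t 34.2 p [ 611.  -196.6  196.6] R [[0.01, -1.0, 0.0], [-0.97, -0.01, 0.244], [-0.244, -0.003, -0.97]] F [-0.6  0.3 -4.1] g 22.3 j [-0.32  0.73  0.92  1.26 -0.44  1.63 -1.02]
t 34.25 p [ 611.4 -195.7  196.8] R [[0.014, -1.0, -0.0], [-0.97, -0.013, 0.244], [-0.244, -0.003, -0.97]] F [-0.2 -0.  -4.3] g 22.6 j [-0.33  0.73  0.92  1.26 -0.44  1.63 -1.02]
```

View pics/w24.png

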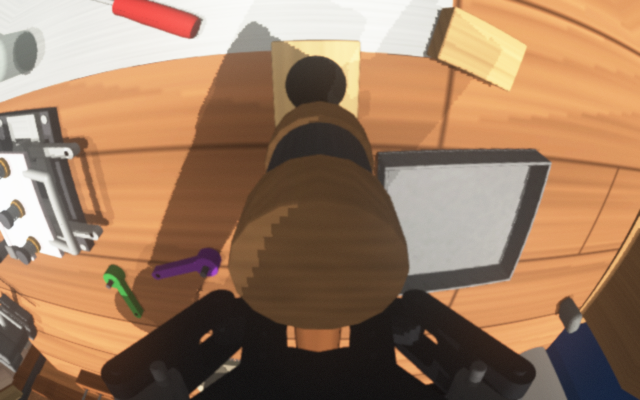

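View pics/s24c.png

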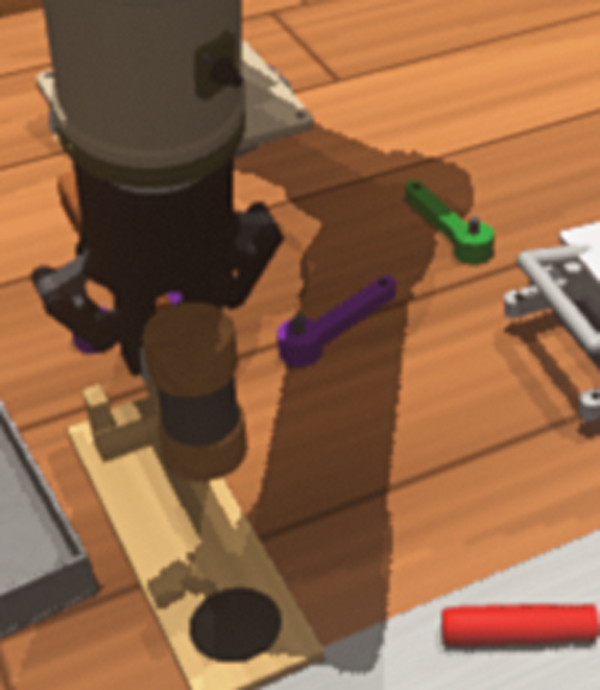

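Emit:
play_rows(rows=[[[0,0,-40],[0,0,0],15],[[0,0,-45],[0,0,0],15],[[0,0,-30],[0,0,0],15],[[0,0,0],[0,0,0],15],[[0,0,0],[0,0,0],15]])

```text
clock: 34.92
position: [0.6123, -0.1956, 0.0843]
ee_rot: [0.706, -0.697, -0.085, 0.087]
ft_force: [0.9, 0.3, -4.1]
grip_width: 0.266
```

```bash
python3 - <<'E'
from h import *
import json
i=json.load(open("w24.json"));print("spot",np.round(onz("wrist",316,87,.012,i)*1000,1))
E
python3 shot.py wrist w25; python3 shot.py scene s25 190 140 350 320 4;python3 shot.py top t25 340 130 440 270 5
```

```text
spot [ 663.2 -194.4   12. ]
t 34.92 p [ 612.3 -195.6   84.3] R [[0.013, -1.0, 0.0], [-0.97, -0.012, 0.241], [-0.241, -0.004, -0.97]] F [ 0.9  0.3 -4.1] g 22.7 j [-0.32  0.82  0.87  1.37 -0.49  1.44 -1.  ]
t 34.98 p [ 612.5 -195.8   84.7] R [[0.012, -1.0, 0.001], [-0.971, -0.012, 0.24], [-0.24, -0.004, -0.971]] F [ 0.2 -0.6 -4.1] g 22.8 j [-0.32  0.82  0.87  1.37 -0.49  1.44 -1.  ]
t 35.02 p [ 612.4 -195.9   84.7] R [[0.012, -1.0, 0.001], [-0.971, -0.012, 0.24], [-0.24, -0.003, -0.971]] F [ 0.3 -0.5 -3.9] g 22.4 j [-0.32  0.82  0.87  1.37 -0.49  1.44 -1.  ]
```

View pics/s25c.png

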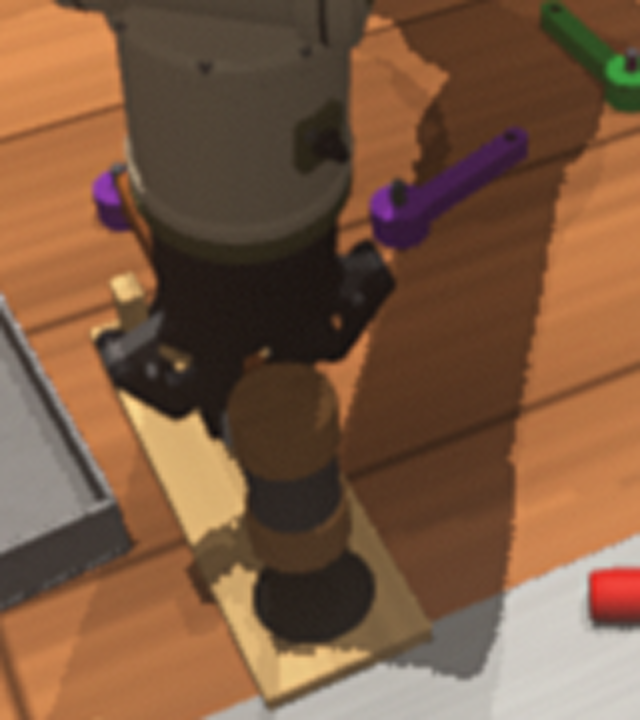

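View pics/t25c.png

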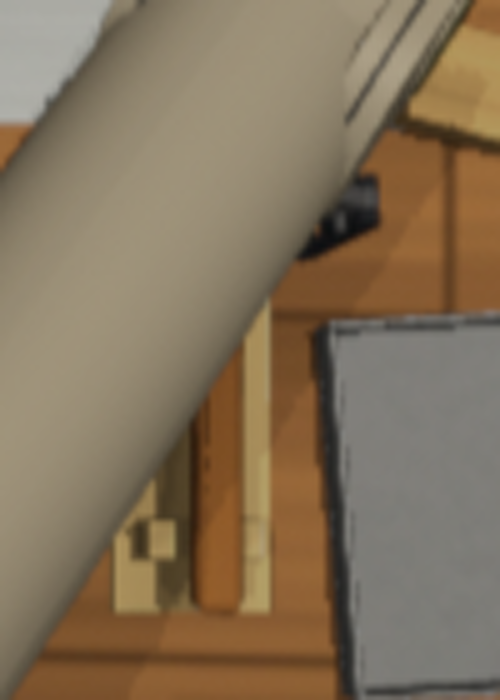

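Emit:
play_rows(rows=[[[-1,0,-20],[0,0,0],15],[[0,0,-15],[0,0,0],15],[[0,0,-5],[0,0,0],15],[[0,0,0],[0,0,0],15]])

```text
clock: 35.58
position: [0.6102, -0.1957, 0.0423]
ee_rot: [0.706, -0.698, -0.086, 0.087]
ft_force: [1.2, -0.6, -3.5]
grip_width: 0.261
```

Emit:
play_rows(rows=[[[0,0,-1],[0,0,0],15],[[0,0,-1],[0,0,0],15],[[0,0,0],[0,0,0],15]])

```text
clock: 35.95
position: [0.6106, -0.1957, 0.041]
ee_rot: [0.706, -0.698, -0.086, 0.087]
ft_force: [-0.5, 0.1, -3.2]
grip_width: 0.261
```

```bash
python3 shot.py scene s26 190 140 350 320 4
```

```text
t 35.95 p [ 610.6 -195.7   41. ] R [[0.011, -1.0, -0.0], [-0.97, -0.011, 0.243], [-0.243, -0.003, -0.97]] F [-0.5  0.1 -3.2] g 22.3 j [-0.31  0.86  0.84  1.4  -0.52  1.37 -0.99]
```

View pics/s26c.png

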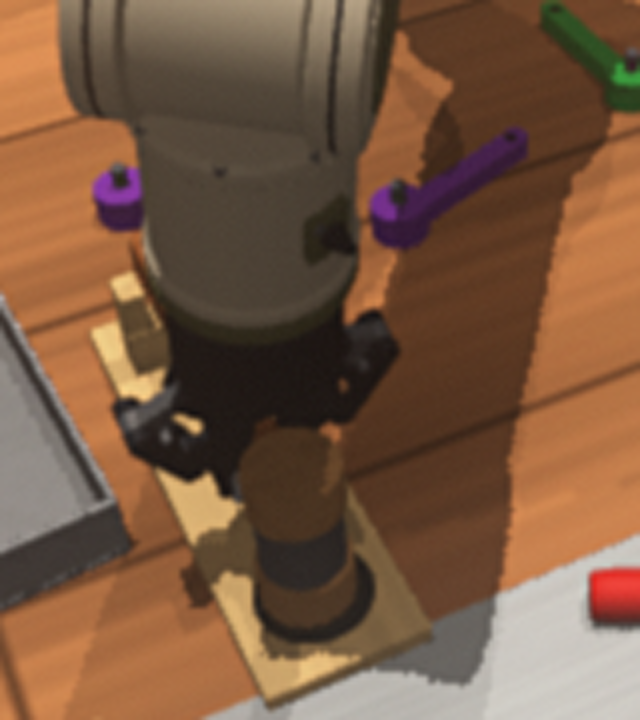

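Emit:
play_rows(rows=[[[0,0,-1],[0,0,0],15],[[0,0,-1],[0,0,0],15],[[0,0,0],[0,0,0],15]])

```text
clock: 36.38
position: [0.6105, -0.1957, 0.0387]
ee_rot: [0.706, -0.698, -0.086, 0.087]
ft_force: [0.1, 0.1, -3.2]
grip_width: 0.261
```

Emit:
play_rows(rows=[[[0,0,-1],[0,0,0],15],[[0,0,-1],[0,0,0],15],[[0,0,0],[0,0,0],15]])

```text
clock: 36.75
position: [0.6105, -0.1959, 0.0377]
ee_rot: [0.706, -0.698, -0.086, 0.087]
ft_force: [-3.9, 1.2, 4.5]
grip_width: 0.263
```

Emit:
play_rows(rows=[[[0,0,0],[0,0,0],30],[[0,0,0],[0,0,0],42],[[0,0,0],[0,0,0],42],[[2.7,0,0],[0,-8,0],42],[[2.7,0,0.5],[0,-8,0],42],[[2.6,0,0.5],[0,-8,0],42],[[0,0,0],[0,0,0],42]])

```text
clock: 37.62
position: [0.6165, -0.1959, 0.0379]
ee_rot: [0.707, -0.702, 0.062, -0.061]
ft_force: [0.0, 0.2, 0.4]
grip_width: 0.49
```

```bash
python3 shot.py wrist w27; python3 shot.py scene s27 190 140 350 320 4
```

```text
t 37.62 p [ 616.5 -195.9   37.9] R [[0.008, -1.0, 0.002], [-0.985, -0.008, -0.172], [0.172, -0.001, -0.985]] F [0.  0.2 0.4] g 41.8 j [-0.39  0.59  0.84  1.79 -0.65  0.86 -0.83]
t 37.67 p [ 618.  -195.3   38.2] R [[0.009, -1.0, 0.003], [-0.985, -0.01, -0.172], [0.172, -0.001, -0.985]] F [0.4 0.3 0.1] g 42.2 j [-0.39  0.59  0.84  1.79 -0.65  0.87 -0.83]
```

View pics/w27.png

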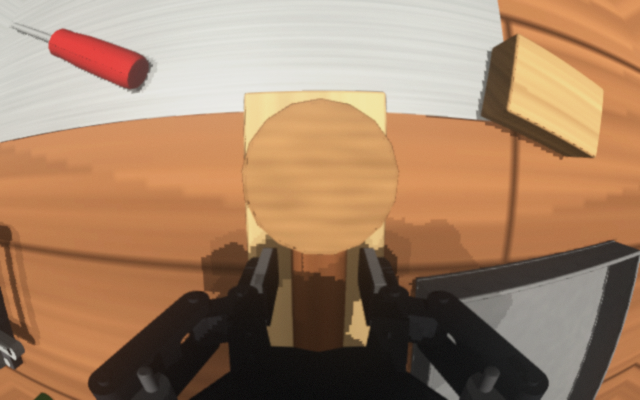

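View pics/s27c.png

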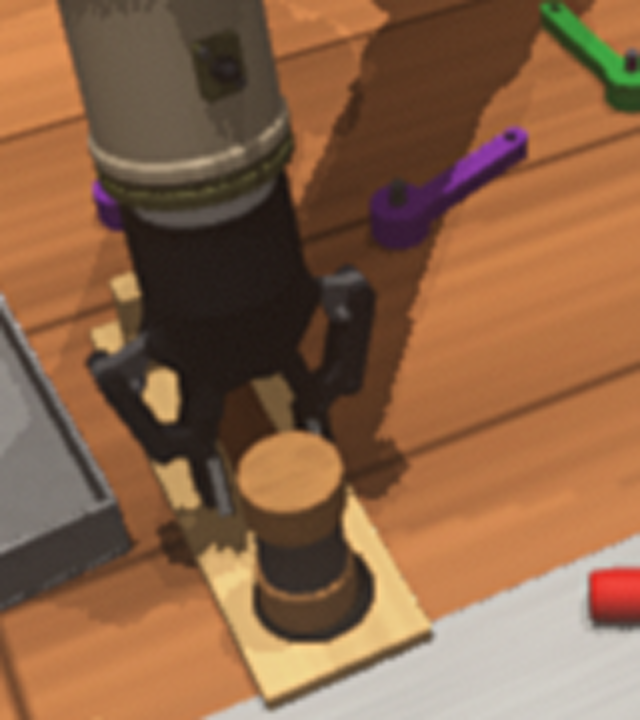

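Emit:
play_rows(rows=[[[0,0,0],[0,0,0],12],[[0,0,0],[0,0,0],12],[[0,0,0],[0,0,0],12],[[0,0,0],[0,0,0],12],[[0,0,0],[0,0,0],12],[[0,0,12],[0,0,0],12],[[0,0,28],[0,0,0],12],[[0,0,40],[0,0,0],12],[[0,0,40],[0,0,0],12],[[0,0,37],[0,0,0],12],[[0,0,0],[0,0,0],12]], force=120)

```text
clock: 39.1
position: [0.6187, -0.1965, 0.197]
ee_rot: [0.708, -0.701, 0.063, -0.061]
ft_force: [0.3, -0.3, -5.0]
grip_width: 0.266
```

Emit:
play_rows(rows=[[[-6,18,0],[0,0,6],12],[[-12,35,0],[0,0,8.6],12],[[-14,40,0],[0,0,8.6],12],[[-14,40,0],[0,0,8.6],12],[[-14,40,0],[0,0,8.6],12],[[-14,40,0],[0,0,8.6],12],[[-14,40,0],[0,0,8.6],12],[[-14,40,0],[0,0,8.6],12],[[-14,40,0],[0,0,8.6],12],[[-11.7,40.5,0],[0,0,8.6],12],[[0,0,0],[0,0,1],12],[[0,0,0],[0,0,0],12]])

```text
clock: 40.6
position: [0.49, 0.1767, 0.1934]
ee_rot: [0.995, -0.044, 0.005, -0.086]
ft_force: [0.4, 0.3, -3.0]
grip_width: 0.269
```

```bash
python3 shot.py wrist w28; python3 shot.py scene s28 310 20 530 240 3
```

```text
t 40.6 p [490.  176.7 193.4] R [[0.996, -0.089, 0.002], [-0.087, -0.981, -0.171], [0.017, 0.17, -0.985]] F [ 0.4  0.3 -3. ] g 23.0 j [-0.97  0.08  0.67  1.88 -0.22  1.15 -0.3 ]
t 40.65 p [490.4 176.4 193.8] R [[0.996, -0.09, 0.003], [-0.088, -0.981, -0.171], [0.018, 0.17, -0.985]] F [ 0.3 -0.1 -4. ] g 22.6 j [-0.97  0.07  0.67  1.88 -0.22  1.15 -0.3 ]
```

View pics/w28.png

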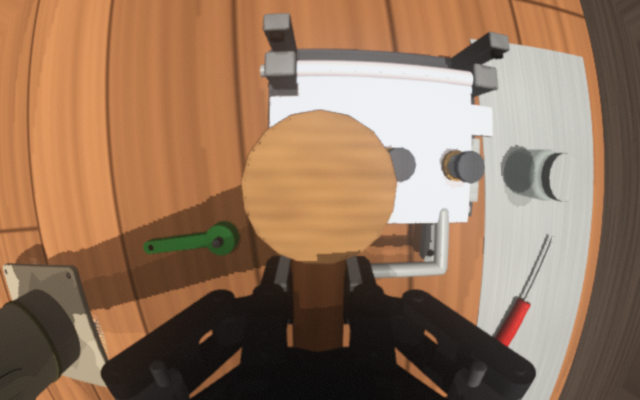

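View pics/s28c.png

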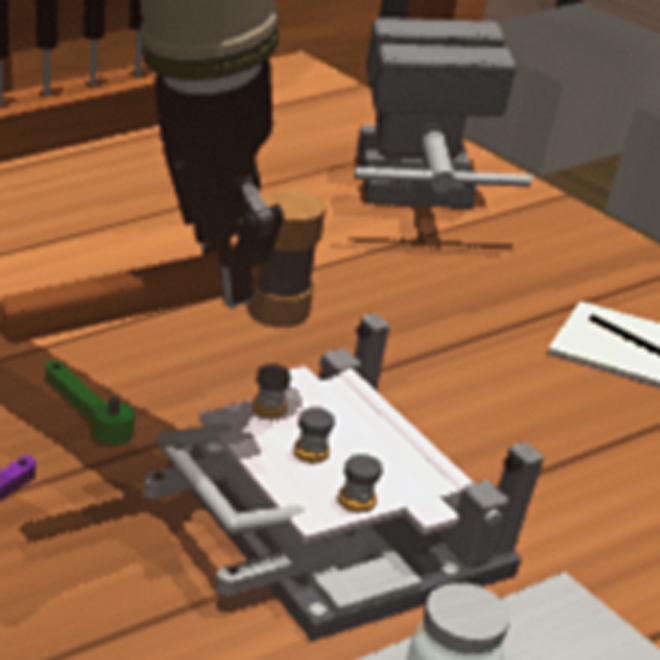

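```bash
python3 - <<'E'
from h import *
import json
i=json.load(open("w28.json"));o=lambda p,z:np.round(onz("wrist",*p,z,i)*1000,1)
r2=o((467,167),.111);print(r2,r2-[127.5,-10.9,0]); print("head",o((320,187),.1936-.026+.09))
print(np.round(onz("scene",310+272/3,20+377/3,.111)*1000,1), "head bottom scene",np.round(onz("scene",310+280/3,20+308/3,.167)*1000,1))
E
```

```text
[616.8 214.2 111. ] [489.3 225.1 111. ]
head [494.2 222.3 257.6]
[502.3 220.9 111. ] head bottom scene [493.1 227.1 167. ]
```

Emit:
play_rows(rows=[[[1,1,-30],[0,0,0],12],[[0,0,-44],[0,0,0],12]])

```text
clock: 40.95
position: [0.4934, 0.1784, 0.1214]
ee_rot: [0.995, -0.045, 0.008, -0.088]
ft_force: [1.4, 1.2, 8.6]
grip_width: 0.263
```

Emit:
play_rows(rows=[[[0,0,44],[0,0,0],12],[[0,0,30],[0,0,0],12],[[0,0,0],[0,0,0],12],[[0,0,0],[0,0,0],12]])

```text
clock: 41.45
position: [0.4913, 0.1781, 0.1936]
ee_rot: [0.995, -0.044, 0.005, -0.086]
ft_force: [-0.5, -0.3, -3.8]
grip_width: 0.263
```

```bash
python3 shot.py wrist w29
```

```text
t 41.45 p [491.3 178.1 193.6] R [[0.996, -0.089, 0.003], [-0.087, -0.981, -0.172], [0.018, 0.171, -0.985]] F [-0.5 -0.3 -3.8] g 22.5 j [-0.98  0.08  0.68  1.88 -0.23  1.15 -0.3 ]
```

View pics/w29.png

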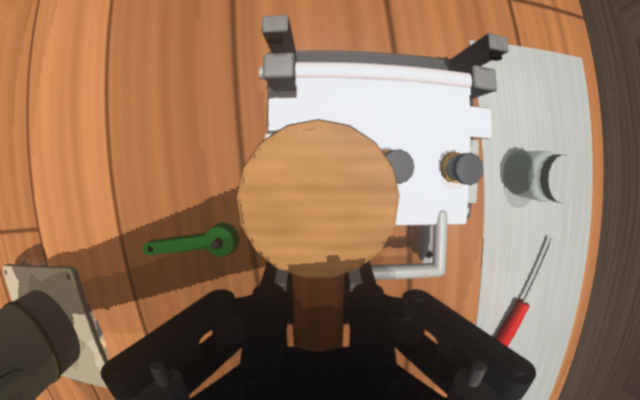

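Emit:
play_rows(rows=[[[0,-1,0],[-3,0.27,0],12],[[0,0,0],[0,0,0],12],[[0,0,-30],[0,0,0],12],[[0,0,-45],[0,0,0],12]])

```text
clock: 42.0
position: [0.4929, 0.1781, 0.1197]
ee_rot: [0.997, -0.044, 0.006, -0.062]
ft_force: [2.3, 3.5, 2.7]
grip_width: 0.262
```

Emit:
play_rows(rows=[[[0,0,45],[0,0,0],12],[[0,0,30],[0,0,0],12],[[0,0,0],[0,0,0],12],[[0,0,0],[0,0,0],12]])

```text
clock: 42.5
position: [0.4911, 0.1775, 0.1934]
ee_rot: [0.997, -0.044, 0.004, -0.06]
ft_force: [0.0, -0.2, -4.9]
grip_width: 0.263
```

```bash
python3 shot.py wrist w30;python3 shot.py scene s30 310 20 530 240 3
```

```text
t 42.5 p [491.1 177.5 193.4] R [[0.996, -0.087, 0.003], [-0.086, -0.989, -0.12], [0.013, 0.12, -0.993]] F [ 0.  -0.2 -4.9] g 22.5 j [-1.    0.09  0.68  1.86 -0.18  1.17 -0.34]
t 42.55 p [490.9 177.4 193.2] R [[0.996, -0.087, 0.002], [-0.087, -0.989, -0.12], [0.013, 0.119, -0.993]] F [ 0.3 -0.3 -4.9] g 22.4 j [-1.    0.09  0.68  1.86 -0.18  1.17 -0.34]
```

View pics/w30.png

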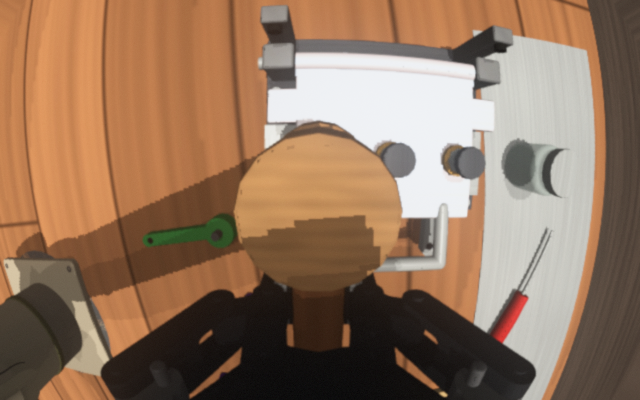

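View pics/s30c.png

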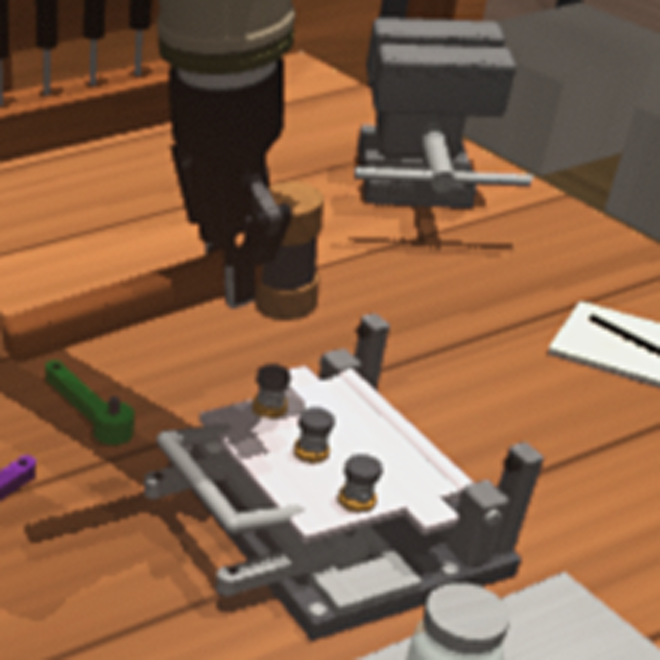

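Emit:
play_rows(rows=[[[0,-1,0],[-3.5,0.3,0],12],[[0,0,0],[0,0,0],12],[[0,0,-30],[0,0,0],12],[[0,0,-46.5],[0,0,0],12]])

```text
clock: 43.1
position: [0.493, 0.1772, 0.1183]
ee_rot: [0.999, -0.044, 0.005, -0.032]
ft_force: [2.5, 3.2, 1.4]
grip_width: 0.262
```

Emit:
play_rows(rows=[[[0,0,46.5],[0,0,0],12],[[0,0,30],[0,0,0],12],[[0,0,0],[0,0,0],12],[[0,0,0],[0,0,0],12]])

```text
clock: 43.6
position: [0.4911, 0.1765, 0.1935]
ee_rot: [0.999, -0.044, 0.003, -0.03]
ft_force: [-0.1, -0.1, -4.8]
grip_width: 0.264
```

```bash
python3 shot.py wrist w31
```

```text
t 43.6 p [491.1 176.5 193.5] R [[0.996, -0.087, 0.003], [-0.087, -0.994, -0.06], [0.008, 0.059, -0.998]] F [-0.1 -0.1 -4.8] g 22.6 j [-1.03  0.11  0.68  1.84 -0.13  1.19 -0.39]
```

View pics/w31.png

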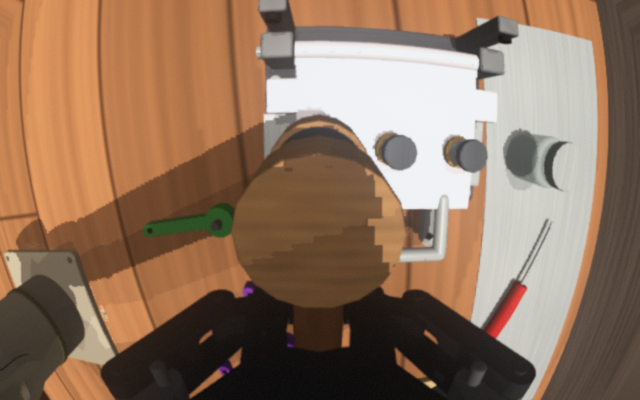

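Emit:
play_rows(rows=[[[0,-1,0],[-4,0.35,0],12],[[0,0,0],[0,0,0],12],[[0,0,-30],[0,0,0],12],[[0,0,-46],[0,0,0],12]])

```text
clock: 44.15
position: [0.4928, 0.1761, 0.1186]
ee_rot: [0.999, -0.044, 0.003, 0.003]
ft_force: [2.3, 3.3, 1.8]
grip_width: 0.265
```

Emit:
play_rows(rows=[[[0,0,46],[0,0,0],12],[[0,0,30],[0,0,0],12],[[0,0,0],[0,0,0],12],[[0,0,0],[0,0,0],12]])

```text
clock: 44.65
position: [0.4911, 0.1755, 0.1934]
ee_rot: [0.999, -0.043, 0.001, 0.005]
ft_force: [-0.5, 0.4, -4.6]
grip_width: 0.266
```

```bash
python3 shot.py wrist w32;python3 shot.py scene s32 310 20 530 240 3
```

```text
t 44.65 p [491.1 175.5 193.4] R [[0.996, -0.087, 0.003], [-0.087, -0.996, 0.01], [0.002, -0.011, -1.0]] F [-0.5  0.4 -4.6] g 22.7 j [-1.06  0.14  0.68  1.81 -0.08  1.22 -0.44]
t 44.7 p [491.  175.4 193.2] R [[0.996, -0.087, 0.002], [-0.087, -0.996, 0.011], [0.001, -0.011, -1.0]] F [-0.2 -0.4 -4.1] g 22.8 j [-1.06  0.14  0.68  1.81 -0.08  1.22 -0.44]
```

View pics/w32.png

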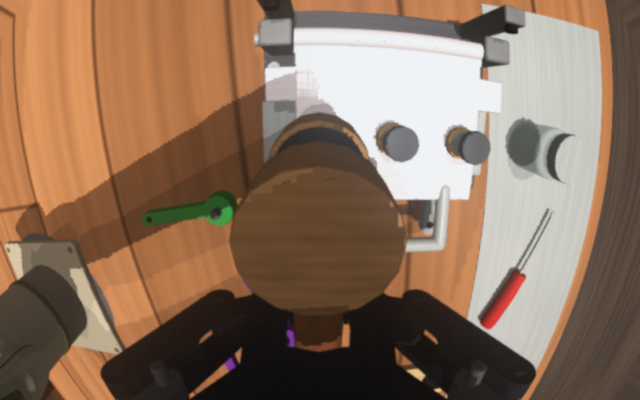

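View pics/s32c.png

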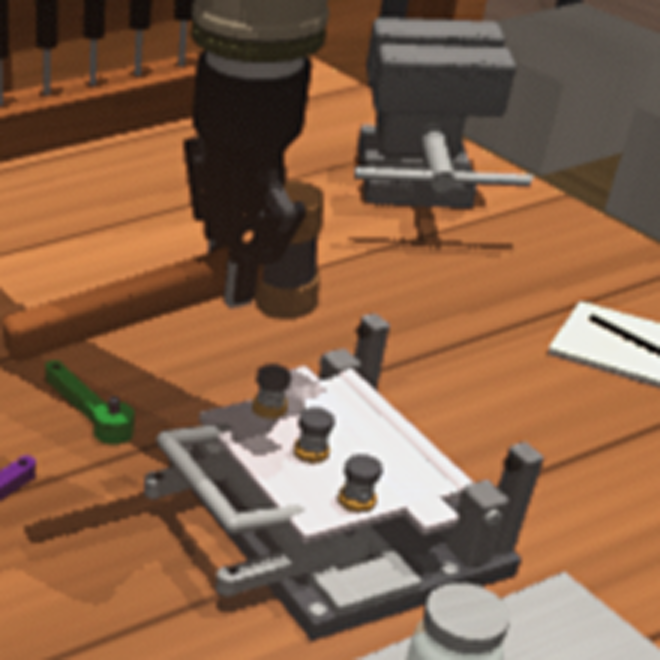

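Emit:
play_rows(rows=[[[0,-1.4,0],[-4.3,0.37,0],12],[[0,-1.4,0],[-4.3,0.37,0],12],[[0,0,0],[0,0,0],12],[[0,0,0],[0,0,0],12]])

```text
clock: 45.25
position: [0.4917, 0.1724, 0.1943]
ee_rot: [0.996, -0.043, -0.002, 0.08]
ft_force: [0.2, -0.3, -3.9]
grip_width: 0.264
```

```bash
python3 shot.py scene s33 310 20 530 240 3
```

```text
t 45.25 p [491.7 172.4 194.3] R [[0.996, -0.087, 0.004], [-0.086, -0.983, 0.16], [-0.01, -0.159, -0.987]] F [ 0.2 -0.3 -3.9] g 22.5 j [-1.1   0.2   0.67  1.76  0.02  1.3  -0.53]
```

View pics/s33c.png

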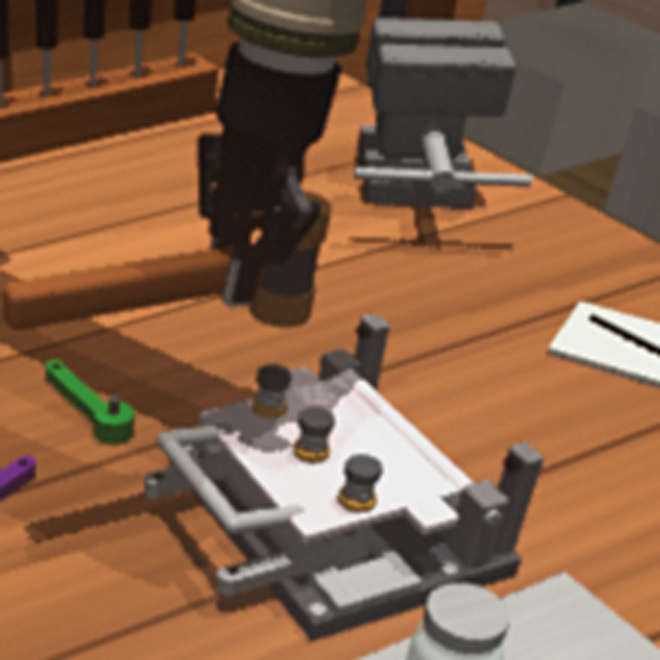

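Emit:
play_rows(rows=[[[0,0,-31],[0,0,0],12],[[0,0,-45.5],[0,0,0],12]])

```text
clock: 45.55
position: [0.4933, 0.173, 0.1189]
ee_rot: [0.996, -0.044, 0.001, 0.079]
ft_force: [-1.1, -6.5, 39.3]
grip_width: 0.261
```

Emit:
play_rows(rows=[[[0,0,45.5],[0,0,0],12],[[0,0,31],[0,0,0],12],[[0,0,0],[0,0,0],12],[[0,0,0],[0,0,0],12]])

```text
clock: 46.05
position: [0.4913, 0.1726, 0.1938]
ee_rot: [0.996, -0.043, -0.002, 0.08]
ft_force: [0.4, 0.1, -4.2]
grip_width: 0.265
```

```bash
python3 shot.py wrist w34;python3 shot.py scene s34 310 20 530 240 3
```

```text
t 46.05 p [491.3 172.6 193.8] R [[0.996, -0.087, 0.003], [-0.086, -0.983, 0.16], [-0.01, -0.16, -0.987]] F [ 0.4  0.1 -4.2] g 22.6 j [-1.1   0.2   0.67  1.76  0.02  1.3  -0.53]
t 46.1 p [491.1 172.5 193.5] R [[0.996, -0.086, 0.003], [-0.086, -0.983, 0.161], [-0.011, -0.16, -0.987]] F [ 0.5  0.2 -4.2] g 22.8 j [-1.1   0.2   0.67  1.76  0.02  1.3  -0.53]
```

View pics/w34.png

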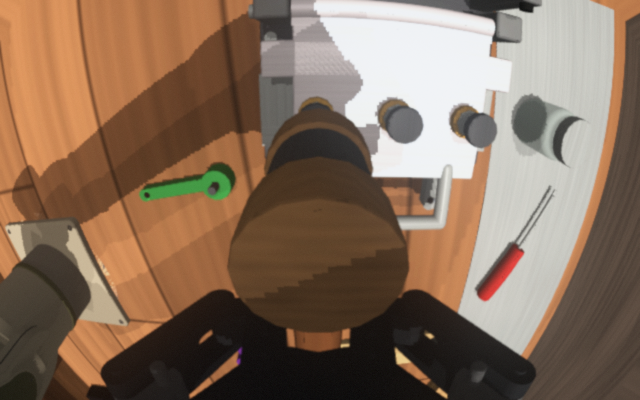

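View pics/s34c.png

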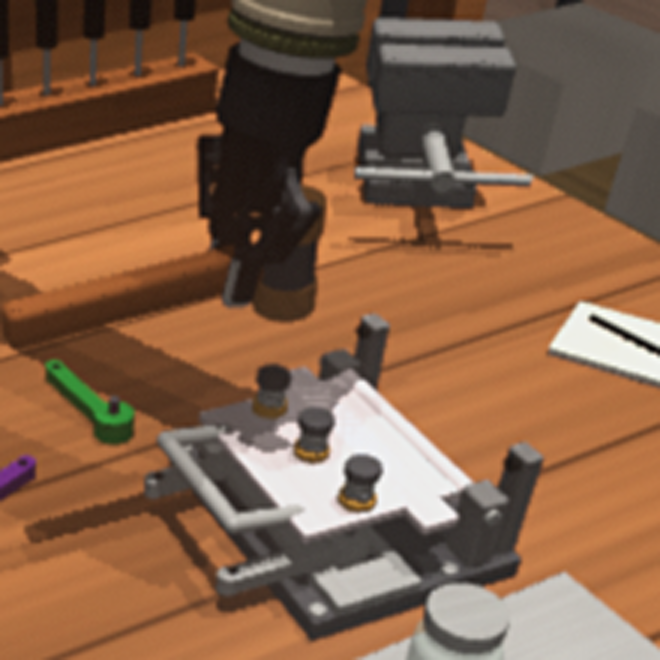

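Emit:
play_rows(rows=[[[5,-18,3],[-3,0.25,0],12],[[11,-35,0],[0,0,-8.4],12],[[13,-40,0],[0,0,-8.4],12],[[13,-40,0],[0,0,-8.4],12],[[13,-40,0],[0,0,-8.4],12],[[13,-40,0],[0,0,-8.4],12],[[13,-40,0],[0,0,-8.4],12],[[13,-40,0],[0,0,-8.4],12],[[13,-40,0],[0,0,-8.4],12],[[13,-35,0],[0,0,-8.4],12],[[0,0,0],[0,0,-8.7],12],[[0,0,0],[0,0,0],12]])

```text
clock: 47.65
position: [0.6111, -0.1967, 0.1969]
ee_rot: [0.707, -0.699, -0.074, 0.079]
ft_force: [-0.0, 0.9, -4.2]
grip_width: 0.265
```

Emit:
play_rows(rows=[[[0,0,-40],[0,0,0],12],[[0,0,-45],[0,0,0],12],[[0,0,-25],[0,0,0],12],[[0,0,0],[0,0,0],12],[[0,0,0],[0,0,0],12]])

```text
clock: 48.28
position: [0.6124, -0.1949, 0.0891]
ee_rot: [0.709, -0.698, -0.072, 0.077]
ft_force: [0.6, -0.3, -4.2]
grip_width: 0.264
```

```bash
python3 shot.py scene s35 190 120 350 320 4;python3 shot.py top t35 340 130 440 270 5
```

```text
t 48.27 p [ 612.4 -194.9   89.1] R [[0.016, -1.0, 0.005], [-0.977, -0.015, 0.211], [-0.211, -0.009, -0.977]] F [ 0.6 -0.3 -4.2] g 22.6 j [-0.35  0.8   0.9   1.4  -0.51  1.41 -0.98]
t 48.33 p [ 612.6 -195.1   89.4] R [[0.015, -1.0, 0.005], [-0.978, -0.014, 0.21], [-0.21, -0.009, -0.978]] F [ 0.6 -0.6 -3.9] g 22.6 j [-0.35  0.8   0.9   1.4  -0.51  1.41 -0.98]
```

View pics/s35c.png

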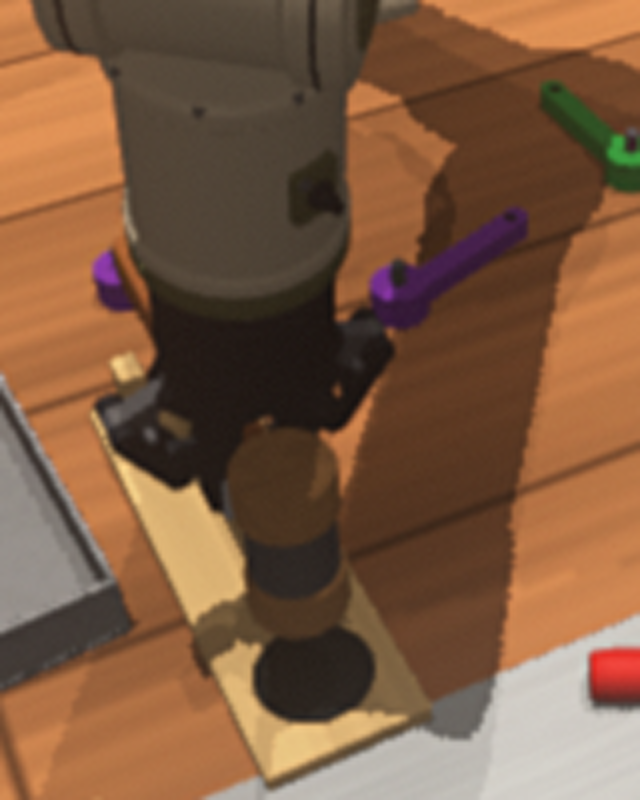

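View pics/t35c.png

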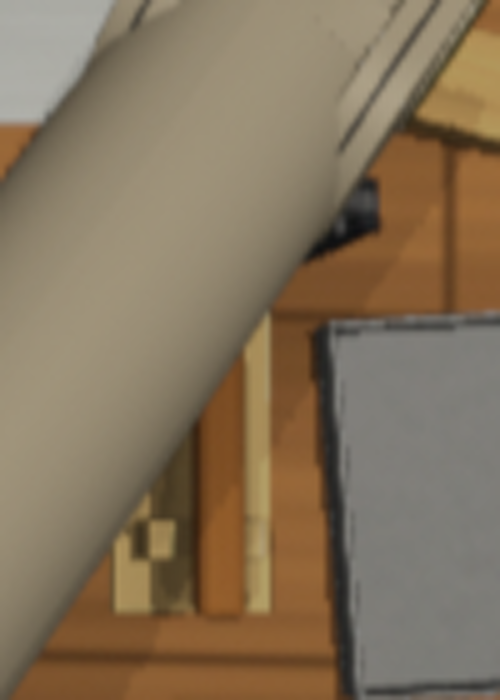

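Emit:
play_rows(rows=[[[-1,0.5,-25],[0,0,0],12],[[0,0,-17],[0,0,0],12],[[0,0,-5],[0,0,0],12],[[0,0,-2],[0,0,0],12],[[0,0,0],[0,0,0],12]])

```text
clock: 49.0
position: [0.6111, -0.1948, 0.0394]
ee_rot: [0.708, -0.699, -0.073, 0.077]
ft_force: [0.2, 0.6, -4.1]
grip_width: 0.264
```

Emit:
play_rows(rows=[[[0,0,-1],[0,0,0],12],[[0,0,-1],[0,0,0],12],[[0,0,0],[0,0,0],12]])

```text
clock: 49.38
position: [0.6108, -0.1945, 0.0369]
ee_rot: [0.708, -0.699, -0.073, 0.077]
ft_force: [0.8, 0.2, -4.0]
grip_width: 0.266
```

Emit:
play_rows(rows=[[[0,0,-1],[0,0,0],12],[[0,0,0],[0,0,0],12]])

```text
clock: 49.62
position: [0.6109, -0.1946, 0.0362]
ee_rot: [0.708, -0.699, -0.073, 0.077]
ft_force: [-0.6, -0.1, -0.1]
grip_width: 0.269
```

```bash
python3 shot.py scene s36 190 120 350 320 4
```

```text
t 49.62 p [ 610.9 -194.6   36.2] R [[0.013, -1.0, 0.005], [-0.977, -0.012, 0.212], [-0.212, -0.007, -0.977]] F [-0.6 -0.1 -0.1] g 23.0 j [-0.34  0.86  0.87  1.44 -0.55  1.33 -0.97]
```

View pics/s36c.png

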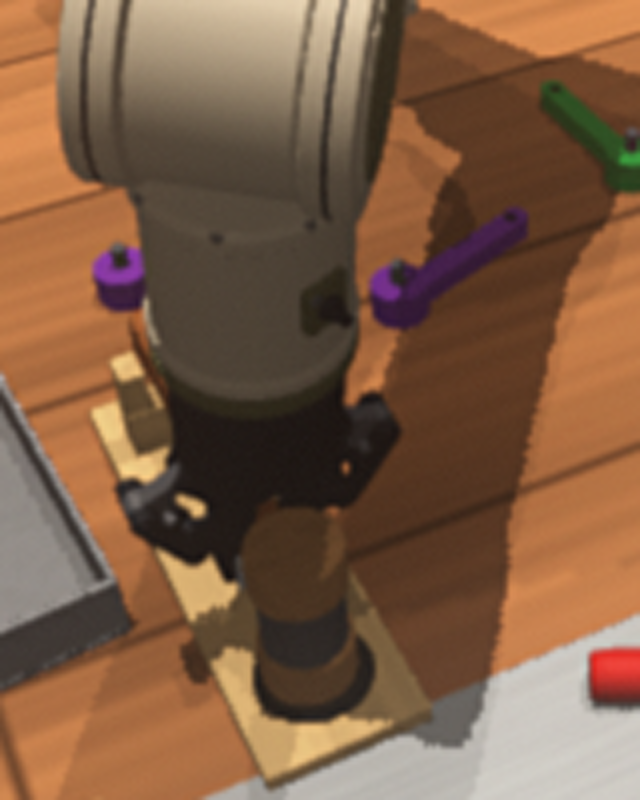

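Emit:
play_rows(rows=[[[0,0,0],[0,0,0],28],[[0,0,0],[0,0,0],42],[[0,0,0],[0,0,0],44],[[1.9,0,0.3],[0,-6.1,0],44],[[2,0,0],[0,-6.1,0],44],[[0,0,0],[0,0,0],44],[[0,0,25],[0,0,0],50],[[0,0,40],[0,0,0],50],[[0,0,50],[0,0,0],50],[[0,0,50],[0,0,0],50]])

```text
clock: 50.92
position: [0.615, -0.1941, 0.203]
ee_rot: [0.712, -0.703, 0.002, 0.004]
ft_force: [0.0, 0.7, 0.2]
grip_width: 0.585
```

```bash
python3 shot.py wrist w37; python3 shot.py scene s37 190 120 350 320 4
```

```text
t 50.92 p [ 615.  -194.1  203. ] R [[0.013, -1.0, 0.008], [-1.0, -0.013, 0.003], [-0.003, -0.008, -1.0]] F [0.  0.7 0.2] g 50.0 j [-0.47  0.56  1.01  1.48 -0.47  1.36 -0.99]
t 50.98 p [ 617.2 -195.7  210. ] R [[0.012, -1.0, 0.011], [-1.0, -0.012, -0.005], [0.005, -0.01, -1.0]] F [ 0.8 -1.1  6. ] g 49.9 j [-0.47  0.56  1.01  1.48 -0.47  1.36 -0.99]
```

View pics/w37.png

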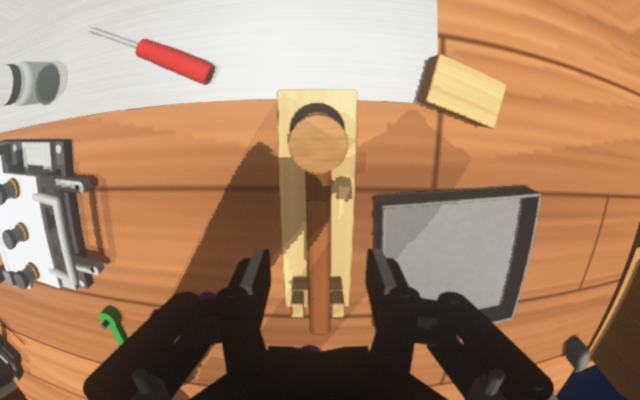

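View pics/s37c.png

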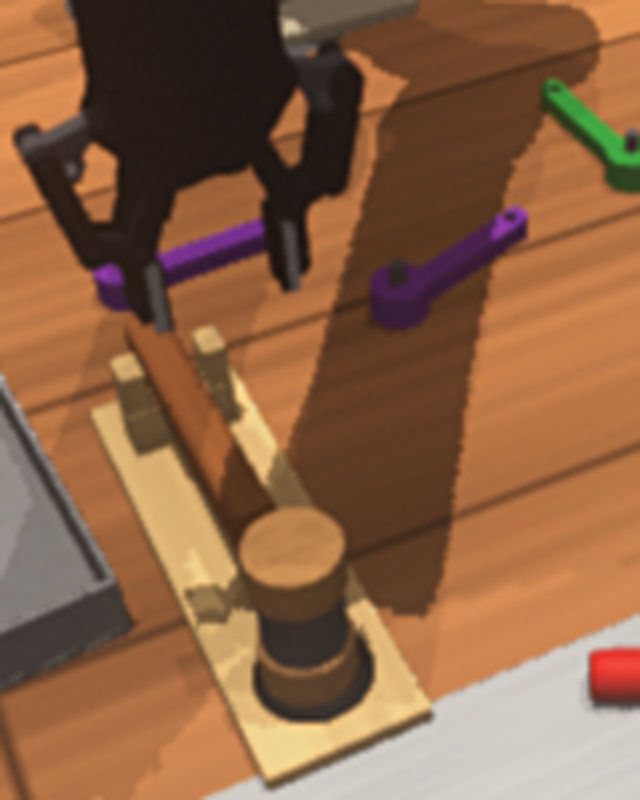

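Emit:
play_rows(rows=[[[-4,20,0],[0,0,-1],40],[[-8,38,0],[0,0,-1],40],[[-9,42,0],[0,0,-1],40],[[-9,42,0],[0,0,-1],40],[[-9,42,0],[0,0,-1],36],[[-9,42,0],[0,0,-0.7],34],[[-9,42,0],[0,0,0],32],[[-8,38,0],[0,0,0],32],[[-2,10,0],[0,0,0],32],[[0,0,-40],[0,0,0],32],[[0,0,-20],[0,0,0],32],[[0,0,0],[0,0,0],32]], force=20)

```text
clock: 52.52
position: [0.5473, 0.1205, 0.1403]
ee_rot: [-0.675, 0.738, -0.002, -0.004]
ft_force: [0.1, 0.8, 0.5]
grip_width: 0.375
```

```bash
python3 shot.py wrist w38; python3 shot.py top t38; python3 - <<'E'
from h import *
a=cv2.imread("pics/top0.png");b=cv2.imread("pics/t38.png")
cv2.imwrite("pics/mcmp.png",np.hstack([cv2.resize(x[140:265,345:415],None,fx=4.5,fy=4.5,interpolation=cv2.INTER_CUBIC) for x in(a,b)]))
E
```

```text
t 52.52 p [547.3 120.5 140.3] R [[-0.089, -0.996, 0.01], [-0.996, 0.089, 0.003], [-0.003, -0.009, -1.0]] F [0.1 0.8 0.5] g 32.0 j [-1.16  0.43  1.08  1.79 -0.4   1.17 -1.62]
t 52.58 p [548.  120.6 141.4] R [[-0.088, -0.996, 0.009], [-0.996, 0.088, 0.001], [-0.002, -0.009, -1.0]] F [0.6 0.2 1.3] g 32.2 j [-1.16  0.43  1.08  1.79 -0.4   1.17 -1.62]
```

View pics/w38.png

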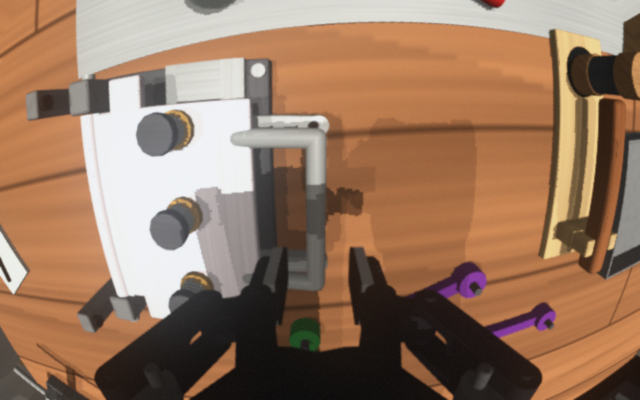

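View pics/mcmp.png

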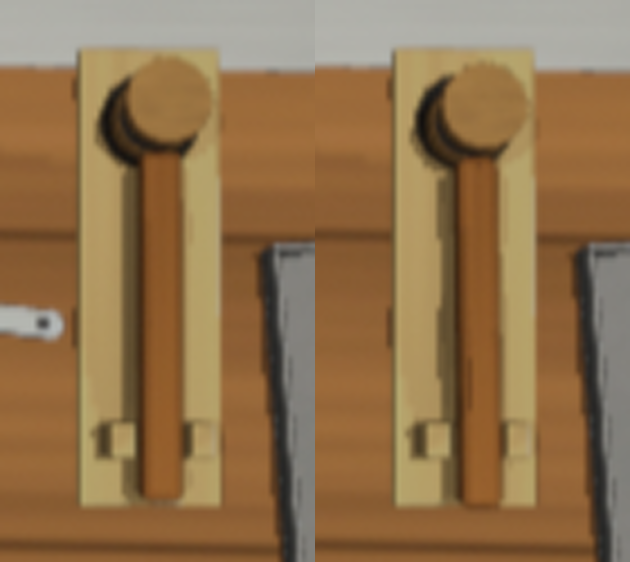

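Emit:
play_rows(rows=[[[1,0.5,-30],[0,0,0],32],[[0,0,-35],[0,0,0],32],[[0,0,-14],[0,0,0],32],[[0,0,0],[0,0,0],32],[[0,0,0],[0,0,0],8],[[0,0,0],[0,0,0],8],[[0,0,0],[0,0,0],8],[[0,0,0],[0,0,0],8]], force=20)

```text
clock: 53.62
position: [0.5496, 0.1213, 0.0636]
ee_rot: [-0.675, 0.738, -0.003, -0.002]
ft_force: [-1.3, -4.1, 7.2]
grip_width: 0.155
```

Emit:
play_rows(rows=[[[0.1,0.8,11.0],[0,0,0],8],[[0.1,1.5,11.0],[0,0,0],8],[[0.2,2.1,10.8],[0,0,0],8],[[0.2,2.8,10.7],[0,0,0],8],[[0.3,3.4,10.5],[0,0,0],8],[[0.8,9.2,21.5],[0,0,0],8],[[1.0,11.8,20.1],[0,0,0],8],[[1.2,14.3,18.4],[0,0,0],8],[[1.4,16.5,16.5],[0,0,0],8],[[1.6,18.4,14.3],[0,0,0],8]])

```text
clock: 54.88
position: [0.5567, 0.1965, 0.2099]
ee_rot: [-0.673, 0.74, -0.005, -0.004]
ft_force: [-3.6, -19.1, 16.6]
grip_width: 0.155
```

```bash
python3 shot.py scene s39 330 20 550 240 3
```

```text
t 54.88 p [556.7 196.5 209.9] R [[-0.094, -0.995, 0.013], [-0.996, 0.094, -0.001], [-0.0, -0.013, -1.0]] F [ -3.6 -19.1  16.6] g 13.3 j [-1.26  0.44  1.09  1.63 -0.39  1.32 -1.77]
```

View pics/s39c.png

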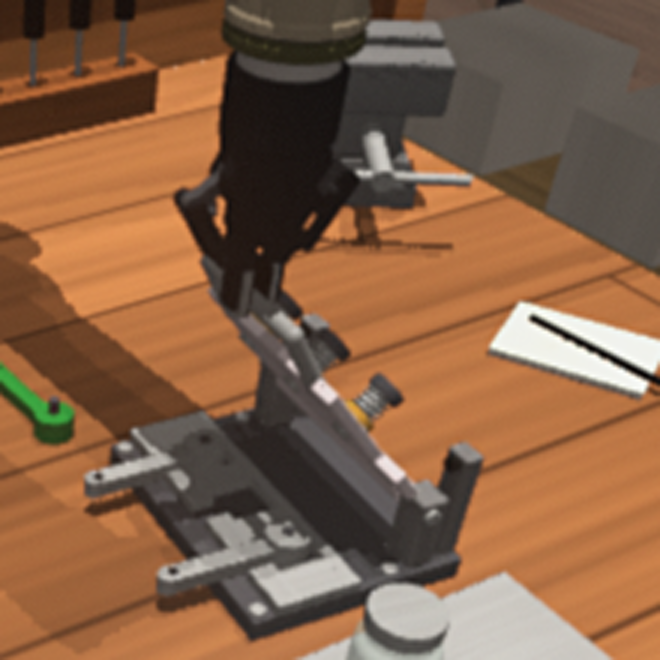

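Emit:
play_rows(rows=[[[0,0,0],[0,0,0],8]])

```text
clock: 55.05
position: [0.5573, 0.1982, 0.2105]
ee_rot: [-0.674, 0.739, -0.005, -0.003]
ft_force: [-6.4, -16.7, 21.4]
grip_width: 0.149
```

```bash
python3 shot.py wrist w40;python3 shot.py scene s40 380 60 480 180 6
```

```text
t 55.05 p [557.3 198.2 210.5] R [[-0.092, -0.996, 0.011], [-0.996, 0.091, -0.003], [0.002, -0.011, -1.0]] F [ -6.4 -16.7  21.4] g 12.7 j [-1.26  0.44  1.09  1.62 -0.39  1.32 -1.77]
t 55.1 p [557.2 198.  210.3] R [[-0.092, -0.996, 0.01], [-0.996, 0.092, -0.002], [0.002, -0.011, -1.0]] F [ -5.6 -16.9  20.9] g 12.7 j [-1.26  0.44  1.09  1.63 -0.39  1.32 -1.77]
```

View pics/w40.png

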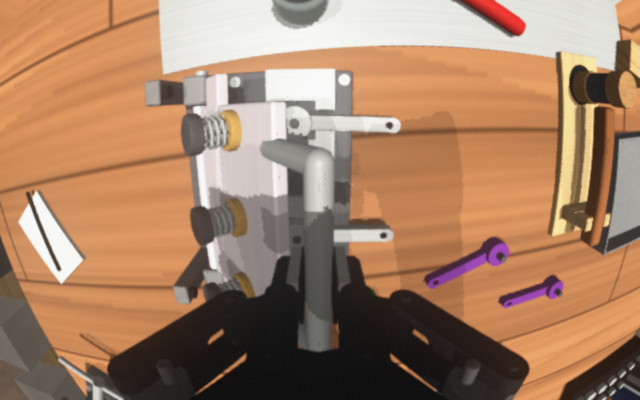

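View pics/s40c.png

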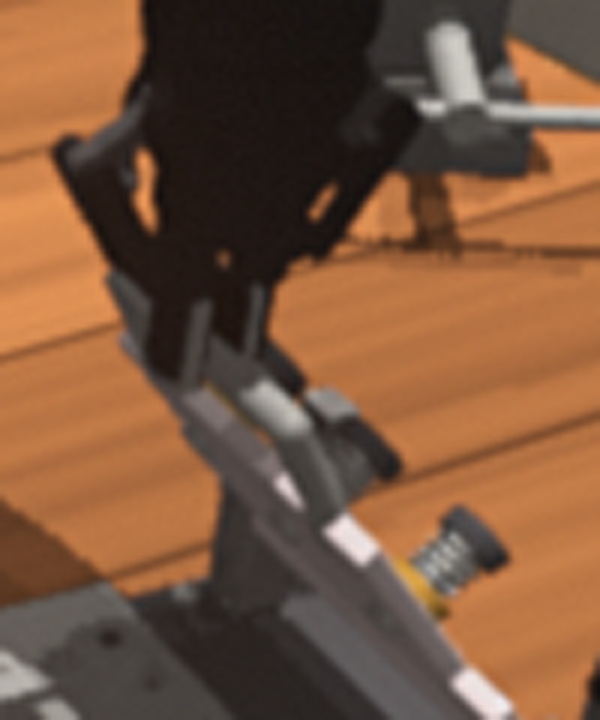

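Emit:
play_rows(rows=[[[0,-1.5,2],[0,0,0],8],[[0,-1.5,2],[0,0,0],8],[[0,0,0],[0,0,0],8]])

```text
clock: 55.52
position: [0.5572, 0.1998, 0.212]
ee_rot: [-0.675, 0.737, -0.003, -0.001]
ft_force: [9.5, -0.7, -4.5]
grip_width: 0.153
```

Emit:
play_rows(rows=[[[1.8,21.4,8.5],[0,0,0],8],[[1.9,22.4,5.8],[0,0,0],8],[[1.9,23.0,3],[0,0,0],8],[[2.0,23.3,0],[0,0,0],8],[[0,0,0],[0,0,0],8]])

```text
clock: 56.15
position: [0.5677, 0.2918, 0.2352]
ee_rot: [-0.676, 0.737, -0.005, 0.003]
ft_force: [3.4, -2.3, 33.9]
grip_width: 0.154
```

Emit:
play_rows(rows=[[[0,0,5],[0,0,0],8],[[1,11.7,0.3],[0,0,0],8],[[1,11.7,0],[0,0,0],8],[[0,0,0],[0,0,0],8]])

```text
clock: 56.65
position: [0.5684, 0.3134, 0.236]
ee_rot: [-0.675, 0.737, -0.005, 0.001]
ft_force: [11.8, -1.5, 3.6]
grip_width: 0.153
```

Emit:
play_rows(rows=[[[2,11.5,-1.2],[0,0,0],8],[[1.5,11.5,-1.3],[0,0,0],8],[[1.5,11.4,-2.7],[0,0,0],8],[[1,11.3,-2.7],[0,0,0],8],[[1,11,-4],[0,0,0],8],[[0.9,10.8,-4.2],[0,0,0],8],[[0,0,0],[0,0,0],8]])

```text
clock: 57.52
position: [0.5743, 0.3796, 0.2187]
ee_rot: [-0.675, 0.738, -0.004, -0.003]
ft_force: [2.5, -5.0, 7.5]
grip_width: 0.151
```

```bash
python3 shot.py scene s41 330 20 550 240 3
```

```text
t 57.52 p [574.3 379.6 218.7] R [[-0.089, -0.996, 0.009], [-0.996, 0.089, -0.002], [0.001, -0.009, -1.0]] F [ 2.5 -5.   7.5] g 12.9 j [-1.26  0.65  0.98  1.32 -0.52  1.44 -1.97]
```

View pics/s41c.png

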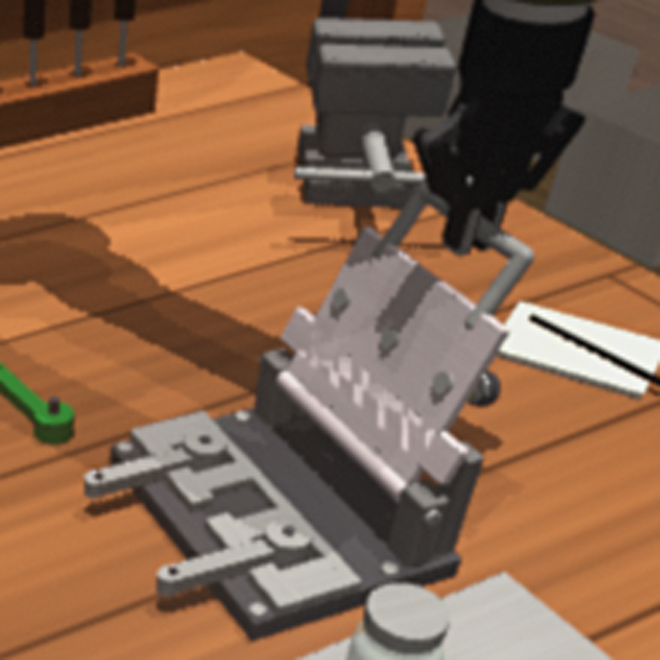

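Emit:
play_rows(rows=[[[0,2,-0.8],[0,0,0],8],[[0,0,0],[0,0,0],20],[[0,0,0],[0,0,0],34],[[0,0,0],[0,0,0],34],[[0,0,25],[0,0,0],36],[[0,0,45],[0,0,0],36],[[0,-30,20],[0,0,0],36],[[0,-50,0],[0,0,8],36],[[0,-55,0],[0,0,10],36],[[0,-55,0],[0,0,10],36],[[4,-50,0],[0,0,10],36]])

```text
clock: 58.95
position: [0.5767, 0.1411, 0.3068]
ee_rot: [0.88, -0.475, 0.003, 0.002]
ft_force: [-0.6, -0.0, -0.6]
grip_width: 0.421
```

Emit:
play_rows(rows=[[[8,-20,-20],[0,0,10],38],[[8,-10,-25],[0,0,10],40],[[6,0,-25],[0,0,10],40],[[0,0,-25],[0,0,10],40],[[0,0,-20],[0,0,10],40],[[0,0,0],[0,0,2],40],[[0,0,0],[0,0,0],40]])

```text
clock: 59.82
position: [0.5995, 0.1128, 0.1926]
ee_rot: [0.999, -0.045, 0.004, 0.0]
ft_force: [0.0, -0.4, 0.4]
grip_width: 0.466
```

```bash
python3 shot.py wrist w42 200 0 500 300 2; python3 shot.py scene s42 330 20 550 240 3
```

```text
t 59.83 p [599.5 112.8 192.6] R [[0.996, -0.09, 0.008], [-0.09, -0.996, 0.0], [0.008, -0.001, -1.0]] F [ 0.  -0.4  0.4] g 39.8 j [-0.87  0.39  0.77  1.6  -0.28  1.26 -0.14]
t 59.88 p [599.6 112.8 192.7] R [[0.996, -0.09, 0.009], [-0.09, -0.996, 0.0], [0.009, -0.001, -1.0]] F [-0.5 -0.1  0.5] g 39.8 j [-0.87  0.39  0.77  1.6  -0.28  1.26 -0.14]
```

View pics/w42.png

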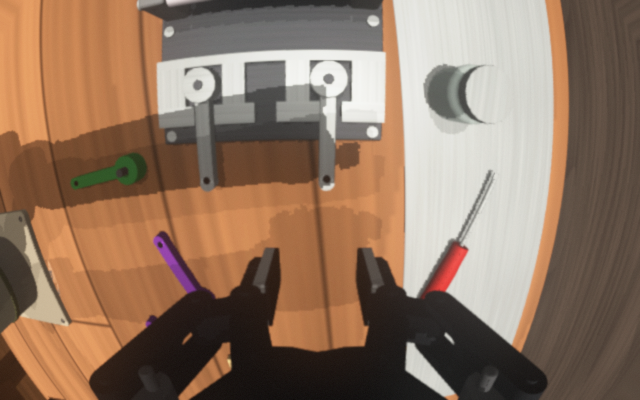

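View pics/s42c.png

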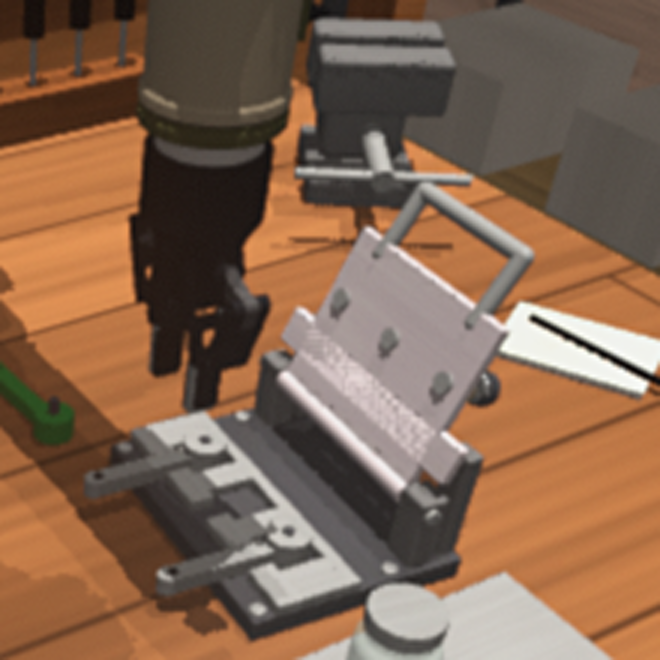

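```bash
python3 - <<'E'
import cv2,numpy as np
a=cv2.imread("pics/w42.png")[50:120,170:360];s=cv2.imread("pics/s42.png")[155:205,380:440]
cv2.imwrite("pics/z1.png",cv2.resize(a,None,fx=4,fy=4,interpolation=cv2.INTER_CUBIC));cv2.imwrite("pics/z2.png",cv2.resize(s,None,fx=10,fy=10,interpolation=cv2.INTER_CUBIC))
E
```

```text
(no output)
```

View pics/z1.png

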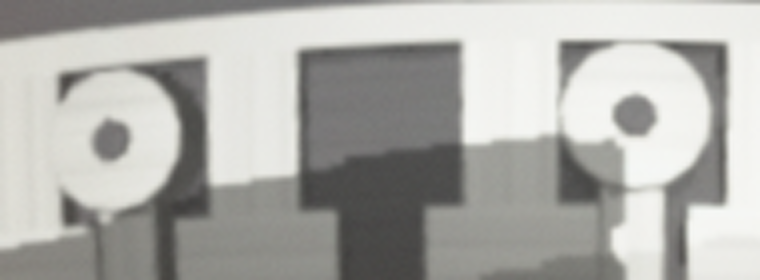

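View pics/z2.png

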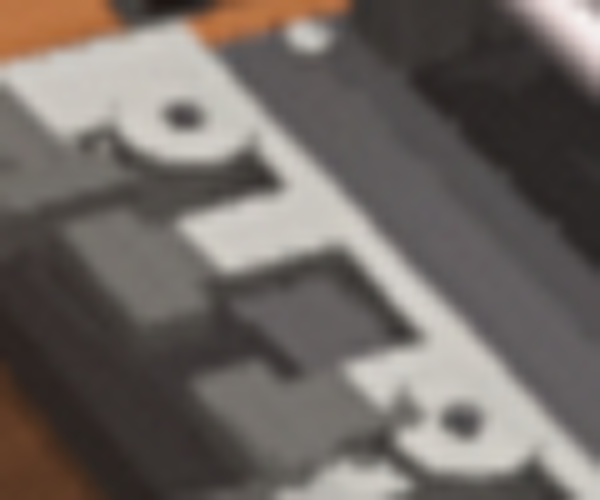

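Emit:
play_rows(rows=[[[8,9,-40],[0,0,0],40],[[8,9,-45],[0,0,0],40],[[0,0,-40],[0,0,0],38],[[0,0,-25],[0,0,0],36],[[0,0,0],[0,0,0],34],[[0,0,0],[0,0,0],34]], force=110)

```text
clock: 60.68
position: [0.6161, 0.1309, 0.0433]
ee_rot: [0.999, -0.044, 0.005, 0.0]
ft_force: [-0.2, -0.1, -0.0]
grip_width: 0.399
```

```bash
python3 shot.py wrist w43 200 0 500 300 2
```

```text
t 60.67 p [616.1 130.9  43.3] R [[0.996, -0.088, 0.009], [-0.088, -0.996, -0.0], [0.009, -0.001, -1.0]] F [-0.2 -0.1 -0. ] g 34.0 j [-0.8   0.59  0.68  1.68 -0.42  1.02 -0.07]
```

View pics/w43c.png

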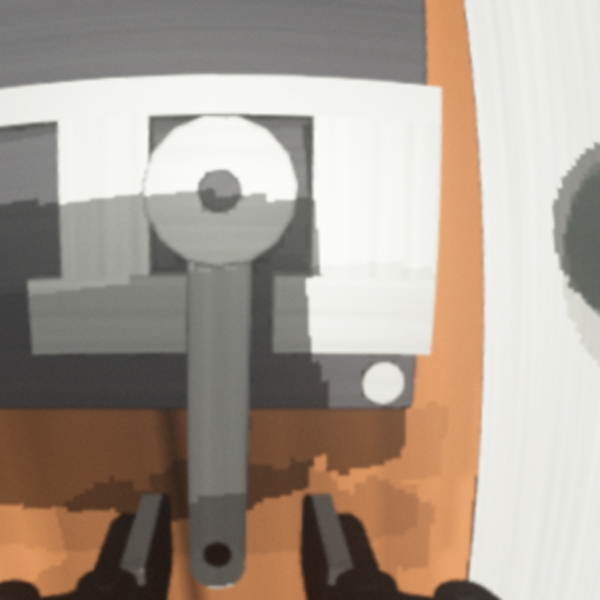

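Emit:
play_rows(rows=[[[-4.5,0,0],[0,0,0],34],[[0,0,-10],[0,0,0],34],[[0,0,-5],[0,0,0],34],[[0,0,0],[0,0,0],10],[[0,0,0],[0,0,0],10],[[0,0,0],[0,0,0],10],[[0,0,0],[0,0,0],10],[[0,0,0],[0,0,0],10],[[0,0,8],[0,0,0],10],[[0,0,20],[0,0,0],10],[[0,0,40],[0,0,0],10],[[0,0,40],[0,0,0],10]])

```text
clock: 62.22
position: [0.6097, 0.1307, 0.1358]
ee_rot: [0.999, -0.044, 0.003, 0.001]
ft_force: [0.7, 0.6, -2.4]
grip_width: 0.145
```

```bash
python3 shot.py wrist w44 200 0 500 300 2; python3 shot.py scene s44 340 80 480 210 5
```

```text
t 62.23 p [609.7 130.7 135.8] R [[0.996, -0.087, 0.005], [-0.087, -0.996, 0.001], [0.005, -0.002, -1.0]] F [ 0.7  0.6 -2.4] g 12.4 j [-0.85  0.47  0.74  1.62 -0.34  1.18 -0.12]
t 62.27 p [612.4 130.8 141.6] R [[0.996, -0.087, 0.012], [-0.087, -0.996, -0.002], [0.012, 0.001, -1.0]] F [ 3.4 -0.1  0.3] g 12.7 j [-0.85  0.47  0.74  1.61 -0.33  1.18 -0.12]
```

View pics/w44c.png

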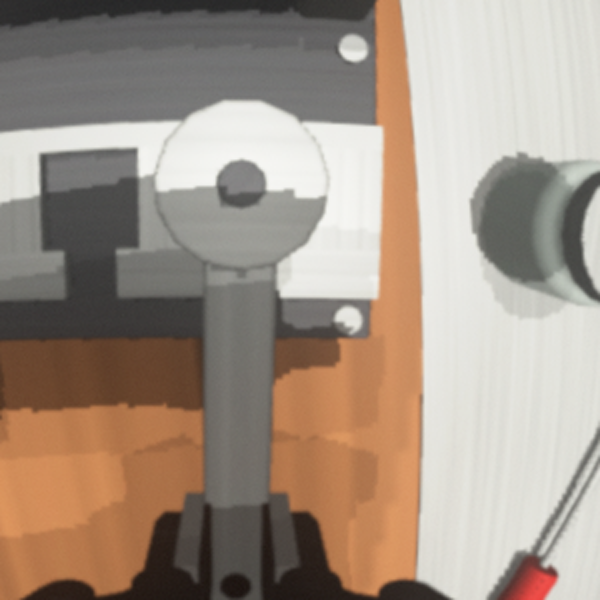

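View pics/s44c.png

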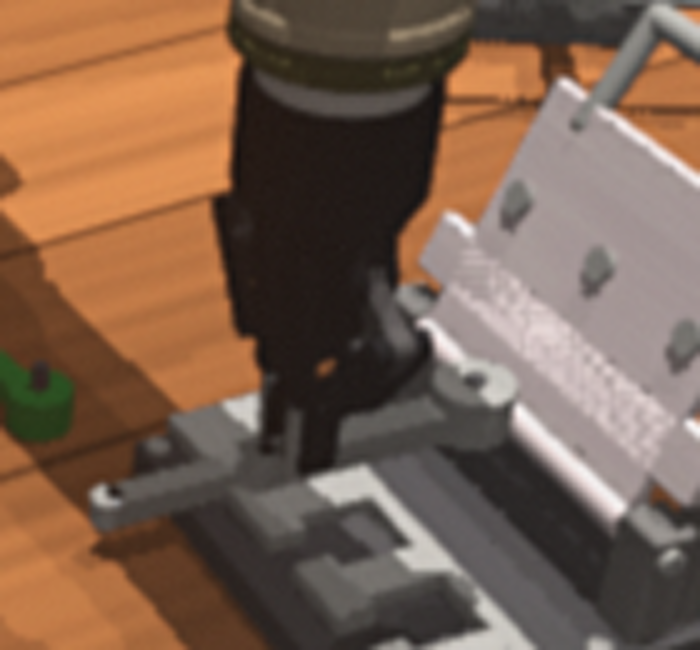

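Emit:
play_rows(rows=[[[0,-20,40],[0,0,0],10],[[-3,-45,20],[0,0,1],10],[[-6,-52,0],[0,0,1],10],[[-6,-52,0],[0,0,1],10],[[-6,-52,0],[0,0,1],10],[[-6,-52,0],[0,0,1],10],[[-6,-52,0],[0,0,1],10],[[-6,-52,0],[0,0,1],10],[[-6,-52,0],[0,0,1],10],[[-6,-50,0],[0,0,1],10],[[-6,-40,0],[0,0,0.5],10],[[-5,-28,0],[0,0,0],10]])

```text
clock: 63.82
position: [0.5471, -0.4178, 0.1937]
ee_rot: [0.999, 0.039, 0.003, -0.0]
ft_force: [-0.1, 0.7, -2.4]
grip_width: 0.146
```

Emit:
play_rows(rows=[[[0,0,0],[0,0,0],10],[[0,0,-40],[0,0,0],10],[[0,0,-45],[0,0,0],10],[[0,0,-25],[0,0,0],10],[[0,0,0],[0,0,0],10],[[0,0,0],[0,0,0],10]])

```text
clock: 64.58
position: [0.5493, -0.416, 0.0859]
ee_rot: [0.999, 0.04, 0.004, 0.0]
ft_force: [0.7, -0.1, -3.2]
grip_width: 0.147
```

```bash
python3 shot.py wrist w45
```

```text
t 64.58 p [ 549.3 -416.    85.9] R [[0.997, 0.079, 0.009], [0.079, -0.997, 0.001], [0.009, -0.0, -1.0]] F [ 0.7 -0.1 -3.2] g 12.5 j [ 0.07  0.69  0.76  1.47 -0.5   1.17  0.99]
```

View pics/w45.png

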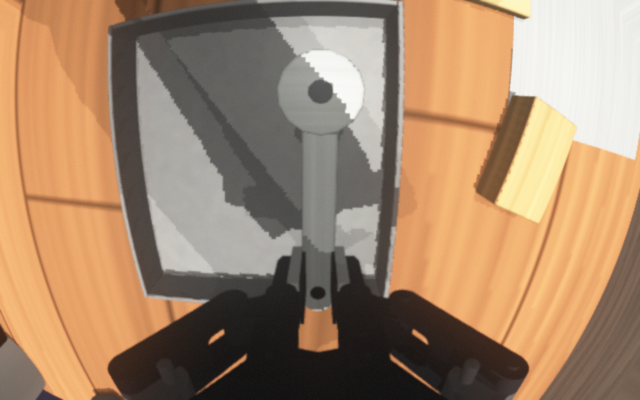

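Emit:
play_rows(rows=[[[0,5,-30],[0,0,0],10],[[0,0,-25],[0,0,0],10],[[0,0,-12],[0,0,0],10],[[0,0,-5],[0,0,0],10],[[0,0,0],[0,0,0],10]])

```text
clock: 65.25
position: [0.549, -0.4116, 0.0135]
ee_rot: [0.999, 0.039, 0.004, 0.0]
ft_force: [-0.7, -1.1, -2.7]
grip_width: 0.145
```

Emit:
play_rows(rows=[[[0,0,-1.5],[0,0,0],10],[[0,0,-1],[0,0,0],10],[[0,0,0],[0,0,0],10]])

```text
clock: 65.62
position: [0.549, -0.4116, 0.0107]
ee_rot: [0.999, 0.039, 0.004, 0.001]
ft_force: [0.5, -1.1, -0.9]
grip_width: 0.137
```

Contact begins; release, rise and look.

Emit:
play_rows(rows=[[[0,0,0],[0,0,0],22],[[0,0,0],[0,0,0],34],[[0,0,0],[0,0,0],34],[[0,0,25],[0,0,0],34],[[0,0,50],[0,0,0],34],[[0,0,55],[0,0,0],36],[[0,20,50],[0,0,0],40]])

```text
clock: 66.5
position: [0.5478, -0.3926, 0.1923]
ee_rot: [0.999, 0.038, 0.004, 0.001]
ft_force: [1.4, 0.6, -0.1]
grip_width: 0.471
```

```bash
python3 shot.py wrist w46
```

```text
t 66.5 p [ 547.8 -392.6  192.3] R [[0.997, 0.076, 0.008], [0.076, -0.997, 0.002], [0.008, -0.001, -1.0]] F [ 1.4  0.6 -0.1] g 40.2 j [-0.    0.57  0.83  1.41 -0.42  1.34  0.91]
```

View pics/w46.png

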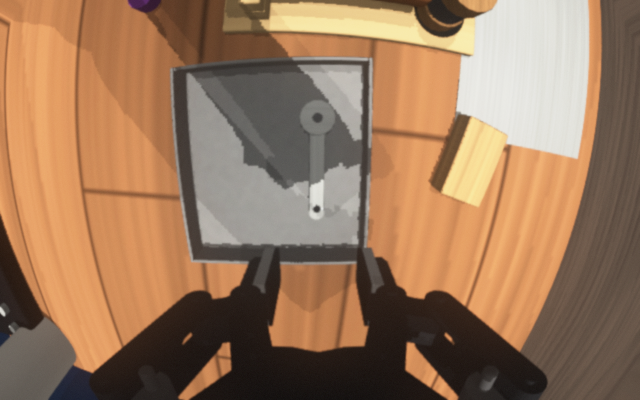

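Emit:
play_rows(rows=[[[0,20,0],[0,0,0],40],[[-4,45,0],[0,0,-1],40],[[-6,52,0],[0,0,-1],40],[[-6,52,0],[0,0,-1],40],[[-6,52,0],[0,0,-1],40],[[-6,52,0],[0,0,-1],40],[[-6,52,0],[0,0,-1],40],[[-6,52,0],[0,0,-1],40],[[-6,52,0],[0,0,-1],40],[[-6,50,0],[0,0,-1],40],[[-6,40,0],[0,0,-0.5],40],[[-2,15,-20],[0,0,0],40]])

```text
clock: 68.05
position: [0.4887, 0.146, 0.1708]
ee_rot: [0.999, -0.042, 0.005, -0.001]
ft_force: [-0.2, 0.0, -1.0]
grip_width: 0.472
```

Emit:
play_rows(rows=[[[0,0,-45],[0,0,0],38],[[0,0,-45],[0,0,0],36],[[0,0,-30],[0,0,0],34],[[0,0,0],[0,0,0],34],[[0,0,0],[0,0,0],34]])

```text
clock: 68.68
position: [0.4894, 0.1428, 0.0513]
ee_rot: [0.999, -0.044, 0.004, 0.0]
ft_force: [-0.5, -0.3, 0.5]
grip_width: 0.398
```

```bash
python3 shot.py wrist w47 200 0 500 300 2
```

```text
t 68.67 p [489.4 142.8  51.3] R [[0.996, -0.087, 0.009], [-0.087, -0.996, -0.0], [0.009, -0.001, -1.0]] F [-0.5 -0.3  0.5] g 34.0 j [-0.96  0.3   0.67  1.99 -0.23  0.91 -0.26]
```

View pics/w47c.png

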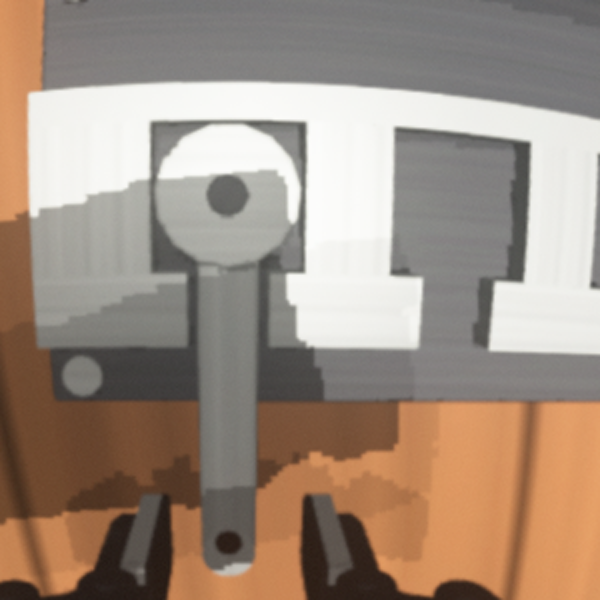

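Emit:
play_rows(rows=[[[-2,3,0],[0,0,0],34],[[0,0,-15],[0,0,0],34],[[0,0,-9],[0,0,0],34],[[0,0,0],[0,0,0],10],[[0,0,0],[0,0,0],10],[[0,0,0],[0,0,0],10],[[0,0,0],[0,0,0],10],[[0,0,0],[0,0,0],10],[[0,0,8],[0,0,0],10],[[0,0,20],[0,0,0],10],[[0,0,40],[0,0,0],10],[[0,0,40],[0,0,0],10]], force=110)

```text
clock: 70.22
position: [0.4865, 0.1455, 0.1357]
ee_rot: [0.999, -0.044, 0.004, 0.001]
ft_force: [0.8, 0.4, -2.2]
grip_width: 0.15
```

```bash
python3 shot.py wrist w48 200 0 500 300 2; python3 shot.py scene s48 340 80 480 210 5
```

```text
t 70.22 p [486.5 145.5 135.7] R [[0.996, -0.088, 0.007], [-0.088, -0.996, 0.001], [0.007, -0.001, -1.0]] F [ 0.8  0.4 -2.2] g 12.8 j [-1.03  0.17  0.71  1.92 -0.12  1.09 -0.36]
t 70.28 p [489.2 146.  140.7] R [[0.996, -0.089, 0.013], [-0.089, -0.996, -0.003], [0.013, 0.002, -1.0]] F [6.  1.1 0.9] g 12.3 j [-1.03  0.16  0.71  1.92 -0.12  1.09 -0.36]
```

View pics/w48c.png

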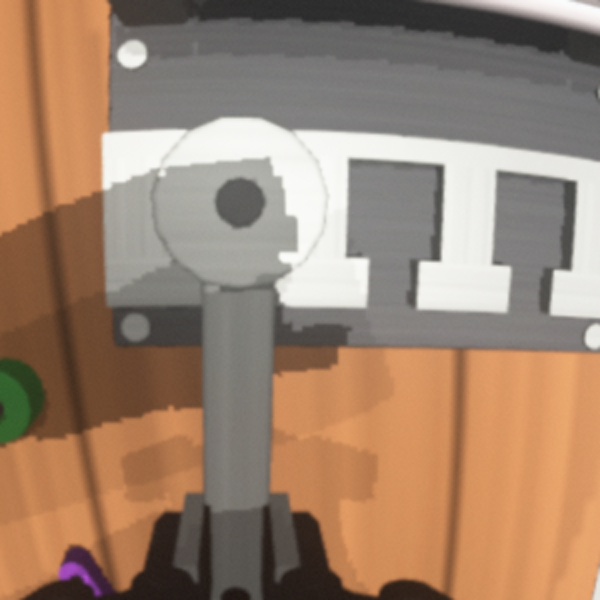

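View pics/s48c.png

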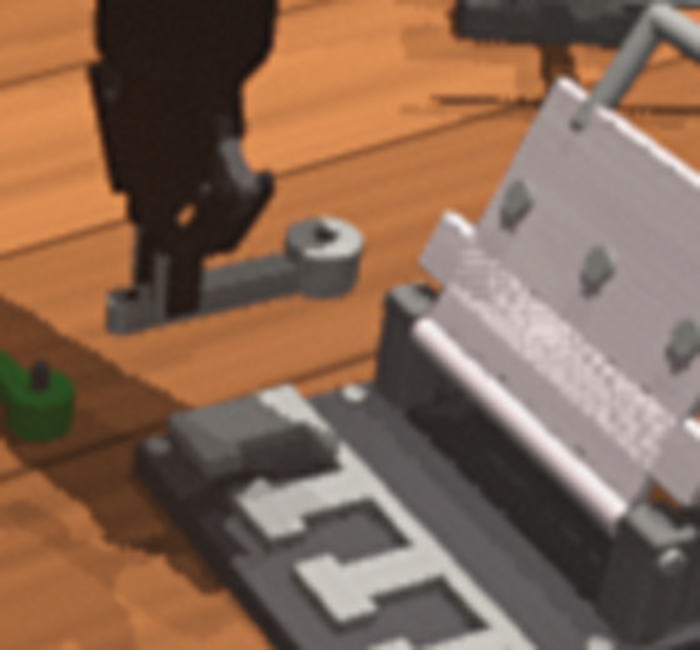

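```bash
python3 - <<'E'
import cv2,numpy as np
for n in("w44","w48"):
    a=cv2.imread(f"pics/{n}.png"); b=cv2.cvtColor(a,cv2.COLOR_BGR2GRAY)[70:125,290:350]
    b=cv2.resize(b,None,fx=8,fy=8,interpolation=cv2.INTER_CUBIC);cv2.imwrite(f"pics/{n}z.png",b)
cv2.imwrite("pics/zz.png",np.hstack([cv2.imread("pics/w44z.png")[:, :400],cv2.imread("pics/w48z.png")[:, :400]]))
E
```

```text
(no output)
```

View pics/zz.png

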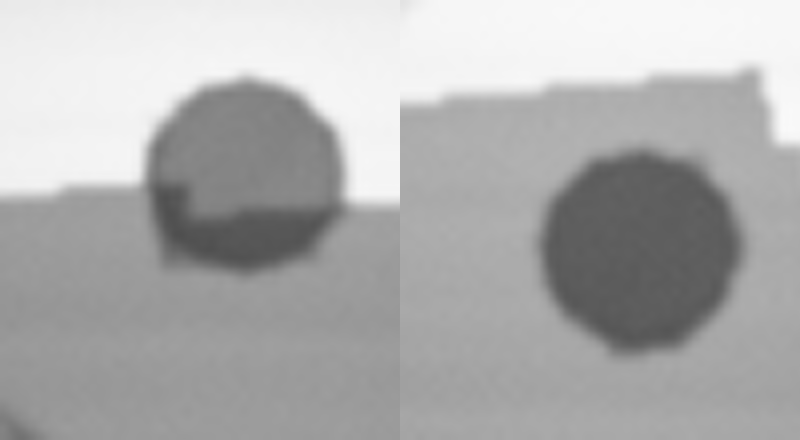

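```bash
python3 - <<'E'
import cv2,numpy as np
L=[]
for n in("w4","w8","w44","w48"):
    b=cv2.imread(f"pics/{n}.png")[50:150,270:370]
    L.append(cv2.resize(b,None,fx=4,fy=4,interpolation=cv2.INTER_CUBIC))
o=np.vstack([np.hstack(L[:2]),np.hstack(L[2:])]);cv2.imwrite("pics/zz2.png",cv2.resize(o,(600,600)) if 0 else o[:800,:800])
cv2.imwrite("pics/zz2.png",cv2.resize(o,(600,600),interpolation=cv2.INTER_AREA))
E
```

```text
(no output)
```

View pics/zz2.png

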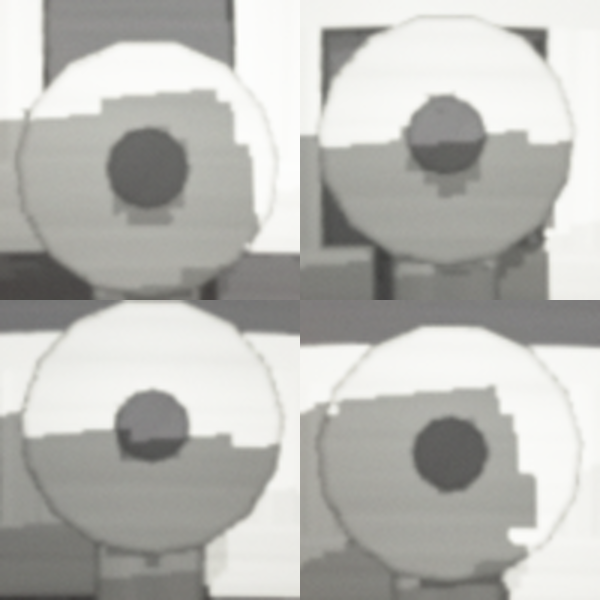

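Emit:
play_rows(rows=[[[0,-20,40],[0,0,0],10],[[-2,-45,20],[0,0,1],10],[[-3,-53,0],[0,0,1],10],[[-3,-53,0],[0,0,1],10],[[-3,-53,0],[0,0,1],10],[[-3,-53,0],[0,0,1],10],[[-3,-53,0],[0,0,1],10],[[-3,-53,0],[0,0,1],10],[[-3,-53,0],[0,0,1],10],[[-3,-53,0],[0,0,1],10],[[-2,-45,0],[0,0,0.5],10],[[-1,-30,0],[0,0,0],10]])

```text
clock: 71.82
position: [0.4565, -0.4205, 0.1932]
ee_rot: [0.999, 0.038, 0.003, 0.0]
ft_force: [0.8, -0.6, -2.7]
grip_width: 0.145
```

Emit:
play_rows(rows=[[[0,0,0],[0,0,0],10],[[0,0,-40],[0,0,0],10],[[0,0,-45],[0,0,0],10],[[0,0,-25],[0,0,0],10],[[0,0,0],[0,0,0],10],[[0,0,0],[0,0,0],10]])

```text
clock: 72.58
position: [0.4583, -0.4183, 0.0853]
ee_rot: [0.999, 0.04, 0.004, 0.001]
ft_force: [0.7, -0.7, -2.5]
grip_width: 0.149
```

```bash
python3 shot.py wrist w49
```

```text
t 72.58 p [ 458.3 -418.3   85.3] R [[0.997, 0.079, 0.008], [0.079, -0.997, 0.001], [0.009, -0.001, -1.0]] F [ 0.7 -0.7 -2.5] g 12.7 j [-0.01  0.6   0.92  1.68 -0.52  1.12  1.14]
```

View pics/w49.png

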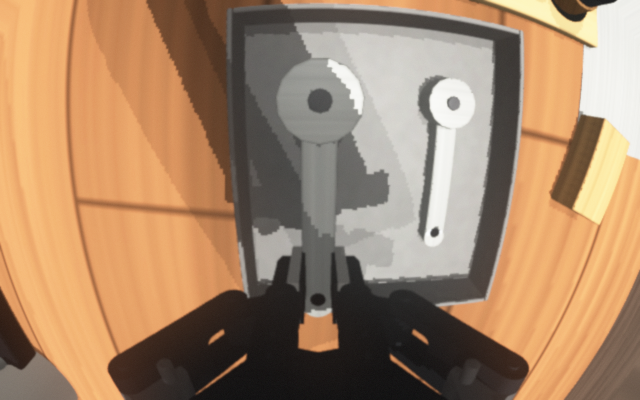

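Emit:
play_rows(rows=[[[2,3,-30],[0,0,0],10],[[0,0,-25],[0,0,0],10],[[0,0,-12],[0,0,0],10],[[0,0,-6],[0,0,0],10],[[0,0,0],[0,0,0],10],[[0,0,-1],[0,0,0],10],[[0,0,0],[0,0,0],10]])

```text
clock: 73.5
position: [0.4599, -0.4154, 0.0106]
ee_rot: [0.999, 0.039, 0.004, 0.0]
ft_force: [-0.1, -1.1, -2.7]
grip_width: 0.148
```

Emit:
play_rows(rows=[[[0,0,-1],[0,0,0],10],[[0,0,0],[0,0,0],10],[[0,0,0],[0,0,0],22],[[0,0,0],[0,0,0],32],[[0,0,0],[0,0,0],32],[[0,0,25],[0,0,0],32],[[0,0,50],[0,0,0],34],[[0,0,55],[0,0,0],36],[[-20,40,50],[0,0,0],40],[[-30,50,0],[0,0,0],40],[[0,0,0],[0,0,0],40]])

```text
clock: 74.88
position: [0.4127, -0.3257, 0.1858]
ee_rot: [0.999, 0.042, 0.005, -0.002]
ft_force: [2.0, -0.7, 0.5]
grip_width: 0.472
```

```bash
python3 shot.py scene s50; python3 shot.py top t50; python3 - <<'E'
from h import *
a=cv2.imread("pics/top0.png");b=cv2.imread("pics/t50.png")
cv2.imwrite("pics/mcmp2.png",np.hstack([cv2.resize(x[140:265,345:415],None,fx=4.5,fy=4.5,interpolation=cv2.INTER_CUBIC) for x in(a,b)]))
E
```

```text
t 74.88 p [ 412.7 -325.7  185.8] R [[0.996, 0.084, 0.01], [0.084, -0.996, -0.004], [0.009, 0.005, -1.0]] F [ 2.  -0.7  0.5] g 40.3 j [-0.39  0.24  1.13  1.83 -0.24  1.21  0.89]
t 74.92 p [ 413.4 -328.   186.4] R [[0.997, 0.082, 0.01], [0.082, -0.997, -0.001], [0.01, 0.002, -1.0]] F [ 0.  -0.7 -0.2] g 40.0 j [-0.39  0.24  1.13  1.83 -0.24  1.21  0.89]
```

View pics/s50.png

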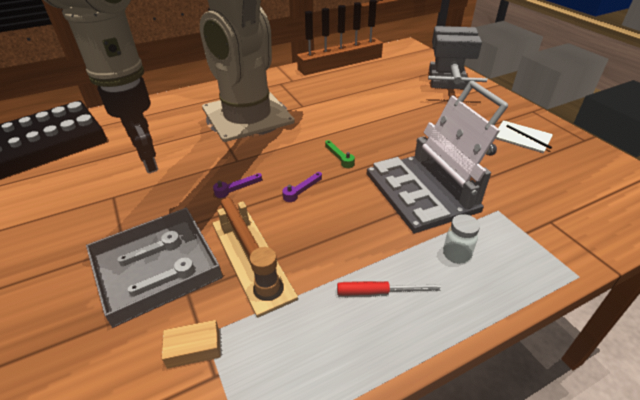

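View pics/t50.png

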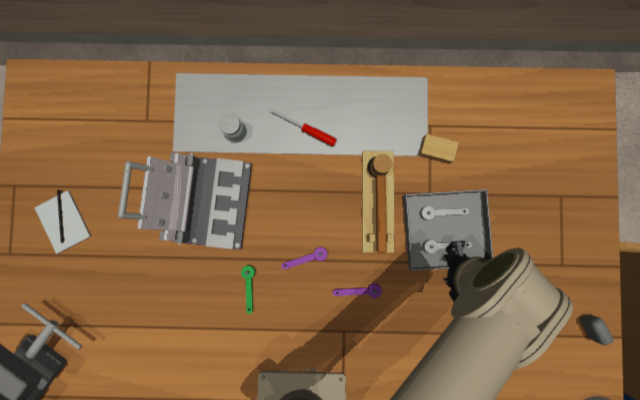

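```bash
python3 - <<'E'
from h import *
a=cv2.imread("pics/s50.png");o=cv2.imread("pics/scene0.png")
crop(a,80,200,300,330,3,"pics/f1.png")
d=cv2.absdiff(a,o).max(2);print("leaf region diff mean",d[70:140,430:510].mean(),"others",d[330:365,155:220].mean(),d[215:265,440:480].mean(),d[280:300,335:440].mean())
E
```

```text
leaf region diff mean 13.074821428571429 others 6.532307692307692 6.3425 6.817142857142857
```

View pics/f1.png

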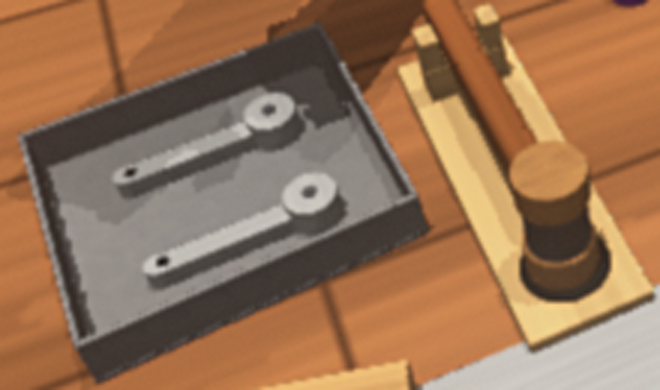

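```bash
python3 - <<'E'
from h import *
a=cv2.imread("pics/s50.png");o=cv2.imread("pics/scene0.png")
cv2.imwrite("pics/f2.png",np.hstack([cv2.resize(x[75:195,420:520],None,fx=4,fy=4) for x in(o,a)]))
E
python3 arms.py pics/t50.png | head -3;python3 arms.py pics/top0.png | head -1
```

```text
[646.2 483.3] 174.8 L 150 266 [123.9 189.3]
[268.2 728. ] -141.5 L 190 492 [ 45.  333.3]
[646.3 483.4] 174.7 L 150 257 [123.8 189.1]
```

View pics/f2.png

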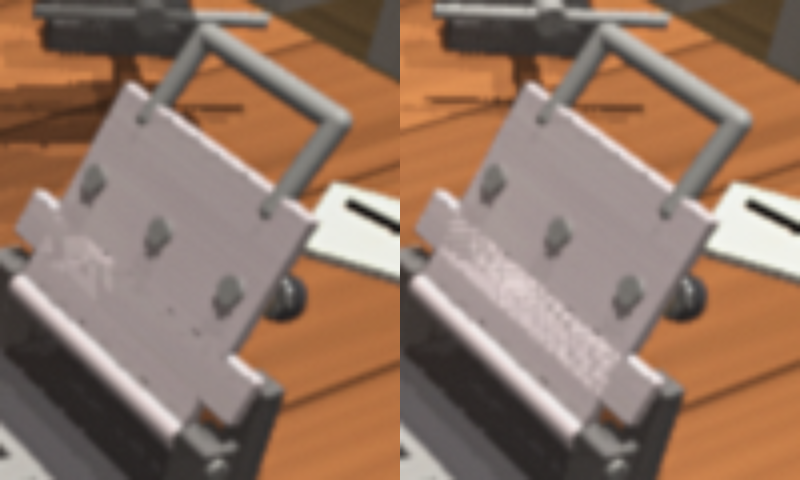

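The leaf is back in its starting pose; only the shadows differ. Handing in.

```bash
python3 -c "
from workcell import manip
print(manip.hand_in())"
```

```text
the job is handed in; nothing more can be done
None
```

The job is done and handed in, at about 75 s on the robot's clock. Only two steel hinge arms were on the bench. I nested them in nest0 and nest2, lowered the leaf onto them, and drove both pins with quick mallet blows. Then I put the mallet on its rest, opened the leaf, and laid the arms in the grey tray.

**Last checks:**
- **Pins:** both look home. The pin-to-boss width ratio was 0.282 and 0.285 (about 0.282 expected when home, 0.306 to 0.314 measured before driving). It only resolves to a millimetre or two, so I also rely on both punches having hit their bottom stop.
- **Arms:** both lie flat in the tray.
- **Leaf:** its handle is back at its starting pixel to within 0.2 px.
- **Other things:** the green and purple look-alikes, jar, screwdriver and offcut look unmoved.

**Less clean:**
- **Mallet grip:** the mallet turned in the grip during the blows, so I re-levelled it several times and re-gripped it once at the rest.
- **Mallet position:** it sits in the fork about 3 mm nearer the robot than at the start; I left it there.
- **Wrist force:** one blow read 80 N at the wrist, and opening the leaf reached about 34 N. These are spot readings and could have missed a higher peak, but neither exceeded the 120 N limit.

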